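# Load the sherd carousel and shut it

## Task

Load every sherd from the blue mat into the carousel, laying each flat in a pocket of its own through the opening, and each time push a spoke of the wheel on to the next notch so that an empty pocket comes under the opening. When all of them are under the clear hood and the pocket under the opening is empty, swing the yellow cover over and press it down until its catches hold it shut. Leave the other things on the table alone.

Things in the scene. Friction and masses are not known exactly. Their poses are not given: they have to be found in the camera images.
- stand: round carousel stand, fixed. Origin under it on the plywood board, 45 mm above the table, on the wheel's axis; +x points from the axis away from the loading opening. Grey foot (radius 98, top z 10 mm), drum, index wheel and, over it on a column, a thin clear hood (radius 129, z 66 to 70 mm). Two grey catch housings (16 x 14 mm, top z 89 mm) stand on the hood at the stand's x -85, y +-76 mm, beside the opening
- axis (a point): point on the wheel's upright axis at pocket-floor height (32 mm above the stand's origin); axes as the stand's. Each of the five white pocket floors is 68 mm wide across and reaches from radius 50 to 119 mm; the blue hub, rim and wedge-shaped dividers between them stand 9 mm above the floor. Only one sherd fits flat in each
- opening (a point): middle of the loading opening, at pocket-floor height (z 32 mm), 86 mm from the axis; axes as the stand's, so its -x points outward. The opening is a 72-degree sector left out of the hood, centred on the stand's -x, from radius 45 mm to beyond the rim; 120 mm wide at its middle
- index_mark (a point): fixed point of the stand at radius 145 mm in its +x direction, z 37 mm: some spoke's point lies there when the wheel sits in a notch
- wheel (a joint): turn of the index wheel (white disc with blue dividers, radius 125 mm), rad, grows counter-clockwise from above, no stops. A spring notch draws it (in the first second too) to each multiple of 2 pi/5 = 1.2566 rad, where one pocket stands squarely under the opening, a divider under each edge of it; half-way between notches it tips over to the next. About 1.1 N on a spoke turns it, either way
- spoke0 (a point): a spoke of the wheel: steel bar of radius 6 mm, radial and level at the stand's z 37 mm, bare from radius 129 to 154 mm, then a black ball of radius 9.5 mm centred at radius 163 mm; sticks out beyond the hood, to be pushed from the side. Site at radius 145 mm, x outward along the spoke (a divider continues it inward), z up, y in the sense of positive turn
- spoke1 (a point): spoke like spoke0, 72 degrees further in the sense of positive turn
- spoke2 (a point): spoke like spoke0, 144 degrees further in the sense of positive turn
- spoke3 (a point): spoke like spoke0, 216 degrees further in the sense of positive turn
- spoke4 (a point): spoke like spoke0, 288 degrees further in the sense of positive turn
- cover (a joint): hinge of the flat yellow cover of the opening, rad: 0 shut and held by its catches, about 0.30 resting on them (not shut), 1.57 upright, 1.9 to 2.05 leaning back at the start. Hinge level, along the stand's y at its x -42, z 71.5 mm. Once past upright the cover sinks by itself on to the catches; pressing its free edge down with about 5 N snaps it shut
- cover_edge (a point): middle of the cover's free edge (black strip), 79 mm from the hinge, on the cover's upper face (the one away from the robot while open). The cover is 4 mm thick, reaches 82 mm from the hinge, 73 mm wide near the hinge, 184 mm at the free edge
- mat: dark blue foam mat 180 x 270 mm, 3 mm thick, on a plywood board whose top is 45 mm above the table; fixed; origin at the centre of its underside. The sherds to load lie on it at the start, flat
- sherd_00: pottery sherd to load, not always present: brown, 52 x 37 mm, 16 mm thick; pinch across the 37 mm (its own y). Irregular outline; the sizes are those of the box round it along its own x and y; origin at the centre of its underside, z up as it lies
- sherd_04: pottery sherd to load, not always present: orange-brown, 49 x 41 mm, 18 mm thick; pinch across the 41 mm (its own y). Irregular outline; the sizes are those of the box round it along its own x and y; origin at the centre of its underside, z up as it lies
- sherd_09: pottery sherd to load, not always present: brown, long and narrow, 32 x 54 mm, 15 mm thick; pinch across the 32 mm (its own x). Irregular outline; the sizes are those of the box round it along its own x and y; origin at the centre of its underside, z up as it lies
- sherd_12: pottery sherd to load, not always present: tan, pointed, 39 x 37 mm, 20 mm thick; pinch across the 37 mm (its own y). Irregular outline; the sizes are those of the box round it along its own x and y; origin at the centre of its underside, z up as it lies
- sherd_15: pottery sherd to load, not always present: dark brown, 53 x 45 mm, 18 mm thick; pinch across the 45 mm (its own y). Irregular outline; the sizes are those of the box round it along its own x and y; origin at the centre of its underside, z up as it lies
- dish: bystander, leave it alone: small green dish, 68 mm across, 14 mm high; origin at the centre of its underside
- glue: bystander, leave it alone: small white bottle with yellow band, 34 mm across, 50 mm high; origin at the centre of its underside
- loupe: bystander, leave it alone: black eye loupe, 32 mm across, 27 mm high; origin at the centre of its underside
- brush: bystander, leave it alone: dusting brush, 181 mm long (along its y), 28 mm wide, 15 mm high; origin at the centre of its underside

How it is judged:
By the outcome, as a careful person would: the job done as asked, in the order asked, and still so for the second after the job is handed in, with the robot touching nothing.
Of sherd_00, sherd_04, sherd_09, sherd_12, sherd_15 only 3 to 4 are there at a start; the rules pass over those that are not, and their reading is None.
At some moment in a run one of sherd_00, sherd_04, sherd_09, sherd_12, sherd_15 may be knocked a few centimetres aside while the robot is not near it.
Once in a run the grip may slacken for a moment while it holds something.
It also fails if it takes over 210 s, if anything falls off the work surface, if the arm or the gripper's body presses on something with over 40 N, if the wrist force passes 120 N, or if a joint passes its speed limit or range.

## Robot

A 6-joint arm with a two-finger parallel gripper is mounted at the origin on a cart in front of the work surface, level with it; the furniture and walls round the work are solid. World frame = base frame: x ahead of the robot, y to its left, z up, the work surface at z = 0. Lengths are in m, angles in degrees, forces in N, time in s.
With the tool pointing down it reaches from about 0.4 to 0.825 m from the base axis. Payload 7 kg.
Tool frame: the origin (TCP) lies midway between the tips of the shut fingers; the grasp point (between the pads) lies 19 mm behind it (r.hold_point_z is the distance from the TCP to the grasp point, in m); x points along the fingers, y is the direction in which the jaws open and shut, and the axes are right-handed (so a half turn about x gives the same grasp; the last joint's range is limited). The gripper opens to 88 mm and grips with 3 to 60 N. Pads are 19 mm wide; open, the fingers measure 130 mm over their backs; the gripper's body (78 mm by 193 mm) begins 47 mm behind the grasp point.
Start: joints at [92.653, 20.546, 0.682, 0, -70.136, -16.507], TCP at [0.162, 0.655, 0.199] pointing down, gripper open.
Joint ranges: [-176.03, 176.03], [-82.01, 121.73], [-58.28, 71.71], [-173.87, 95.51], [-174.79, -0.11], [-173.66, 173.66]. Speed limits (degrees/s): [136.94, 136.94, 172.46, 180, 180, 180].

## Interface

Orientations are given as [roll, pitch, yaw] about the fixed x, y, z axes, in that order (R = Rz(yaw) Ry(pitch) Rx(roll)).
In Python, from plant import r, viewer, order gives the robot as it stands. The module is installed in compiled form; this text tells all that it offers.
- The arm moves only by the shell command python3 -m creep 'ROWS' [FORCE]. ROWS is JSON, a list of rows, each an object of numbers: "ax", "ay", "az": the turn, a rotation vector about the tool's x, y, z in degrees; "tx", "ty", "tz": the shift along the tool's x, y, z in m; "fingers": the finger opening in m, from 0 to 0.0876. A call has 1 to 5 rows; each row is the pose to reach, as a shift and turn from the pose commanded when the call began, along the tool's axes at that moment; what a row does not reach only later rows make up. A row lasts 1/10 s, in which the tool goes at most 50 mm and 8.59 degrees, less where a joint would pass 70% of its speed; a pose out of reach is approached as far as the arm can. A call with a gripper value outside its range is refused whole. The fingers move at their own pace and stop on an object; FORCE is the grip in N (left out, the last holds). Time passes only in rows, so rows that repeat a pose let the fingers close. It gives the time, the measured TCP pose, the force and the opening at its end, in the units of the state.
- r.get_state(): the state, without advancing time (a new reading comes with each control period).
- viewer.capture(name): name is "scene" or "top" or "wrist"; returns a dict with "pixels" (480x640x3 uint8, blue, green, red), "depth" (480x640 float32, m along the optical axis (not along the pixel's ray), 0 where there is no reading), "fx", "fy", "cx", "cy" (pixels), "rvec" (rotation vector, rad) and "tvec" (3), from world to camera coordinates, as OpenCV has them; the wrist camera has in their place "T_tool_cam" (4x4, takes a point from camera to tool coordinates, whose origin is the TCP and whose axes are the tool frame's). Camera axes: x right, y down, z forward; pixel columns grow to the right and rows downward; lengths in m; the calibration is good to about 2 mm. The wrist camera is an equidistant fisheye: a pixel r from the principal point sees the ray r / f radians off the axis. A picture is of the moment at which its call begins: read the wrist's pose just before it.
- order.close_job(): hands the job in, once; it reports no verdict.
The state is a dict: "time_s": time; "joints": joint angles; "qd": joint speeds; "joint_torque": joint torques, N m; "tcp_pos": TCP position; "eef_rot": TCP orientation; "contact_force": force on the tool from outside, world axes, zero at the start; "moment": the same for the moment, N m; "gripper_width": finger opening in m.
Only numpy, scipy, OpenCV 4.12 (cv2) and the standard library are available. Lean on these libraries where they do the work, as an engineer would, in place of code of your own. Each camera call takes 0.05 s, during which the arm holds its last target.

## Working session

There is one attempt and no reset: what is moved stays moved. The work goes in short steps, Python scripts to look and compute and a shell command to move; the robot and the scene stay as the last step left them, time stands still between calls to the robot, and variables do not carry over. Pictures are saved under pics/ and viewed, and the job is handed in when it is done.

```bash
mkdir -p pics; ls
cat > h.py <<'E'
import numpy as np, cv2
from scipy.spatial.transform import Rotation as R
from plant import r, viewer, order
def cap(n, f):
    c=viewer.capture(n); cv2.imwrite('pics/'+f,c['pixels']); return c
def cam(c):
    Rm=cv2.Rodrigues(np.array(c['rvec'],float))[0]; t=np.array(c['tvec'],float).ravel(); return Rm,t
def onplane(c,uv,z):
    Rm,t=cam(c); uv=np.atleast_2d(uv).astype(float)
    d=np.c_[(uv[:,0]-c['cx'])/c['fx'],(uv[:,1]-c['cy'])/c['fy'],np.ones(len(uv))]@Rm
    o=-Rm.T@t; s=(z-o[2])/d[:,2]; return o+s[:,None]*d
def cloud(c):
    Rm,t=cam(c); v,u=np.mgrid[0:480,0:640]; D=c['depth']
    p=np.stack([(u-c['cx'])/c['fx']*D,(v-c['cy'])/c['fy']*D,D],-1)
    return (p-t)@Rm
def proj(c,P):
    Rm,t=cam(c); q=np.atleast_2d(P)@Rm.T+t
    return np.c_[q[:,0]/q[:,2]*c['fx']+c['cx'],q[:,1]/q[:,2]*c['fy']+c['cy']]
E
python3 - <<'E'
from h import *
s=r.get_state(); print(s, r.hold_point_z)
for n in ['scene','top','wrist']:
    c=cap(n,n+'0.png'); print(n,c['fx'],c['cx'],c['cy'],c.get('rvec'),c.get('tvec'),c.get('T_tool_cam'))
E
```

```text
pics
{'time_s': 0.0, 'joints': array([ 9.26553636e+01,  2.05910639e+01,  6.33423981e-01, -2.07756889e-02,
       -7.01360565e+01, -1.65075704e+01]), 'qd': array([-0.09330868, -0.10202507,  0.05583538,  0.06116775,  0.0378629 ,
        0.03525209]), 'joint_torque': array([ 8.90422180e-04, -5.82717454e+01,  2.93053311e+01,  6.99704066e+00,
        7.08638050e-03, -1.61672356e-04]), 'tcp_pos': array([0.16149767, 0.65483698, 0.1982222 ]), 'eef_rot': array([ 94.73477487,  89.90428908, -99.12450717]), 'contact_force': array([ 1.22794042,  0.39996353, -0.268035  ]), 'moment': array([ 0.00877778,  0.03945741, -0.01643933]), 'gripper_width': 0.08782314265318657} 0.0188
scene 444.7232443223151 318.14014824987345 238.59484540180264 [ 2.28009843 -0.58663096  0.23782709] [-0.48836808  0.2606022   1.00567104] None
top 582.6501086302026 323.32850400239687 239.98123926800864 [ 2.10673215 -2.15519778  0.19579414] [-0.00991423  0.5684589   1.67508551] None
wrist 371.64829954431775 320.4114994688207 238.1791687877248 None None [[ 8.96378797e-05 -2.86493382e-01  9.58082217e-01 -1.85667935e-01]
 [ 9.99999864e-01  5.18572776e-04  6.15080833e-05  1.15884884e-03]
 [-5.14457013e-04  9.58082081e-01  2.86493390e-01 -7.68251260e-02]
 [ 0.00000000e+00  0.00000000e+00  0.00000000e+00  1.00000000e+00]]
```

View pics/scene0.png

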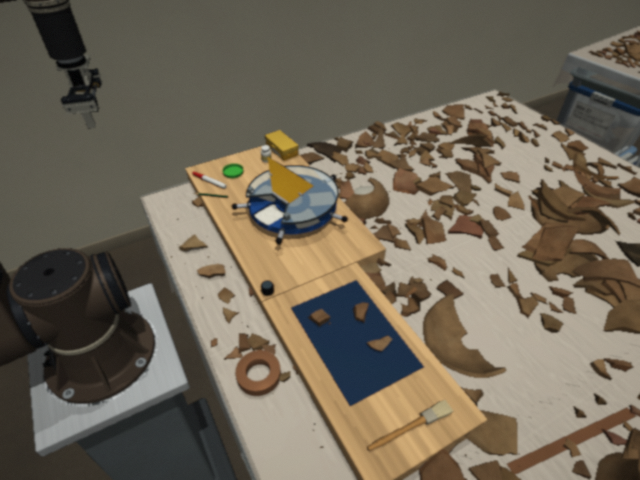

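View pics/top0.png

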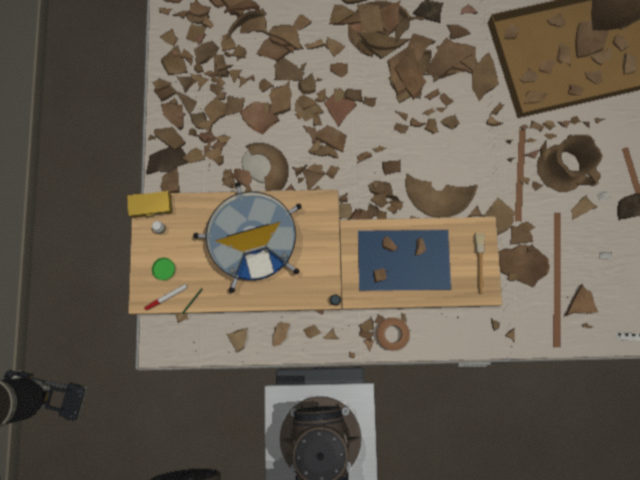

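View pics/wrist0.png

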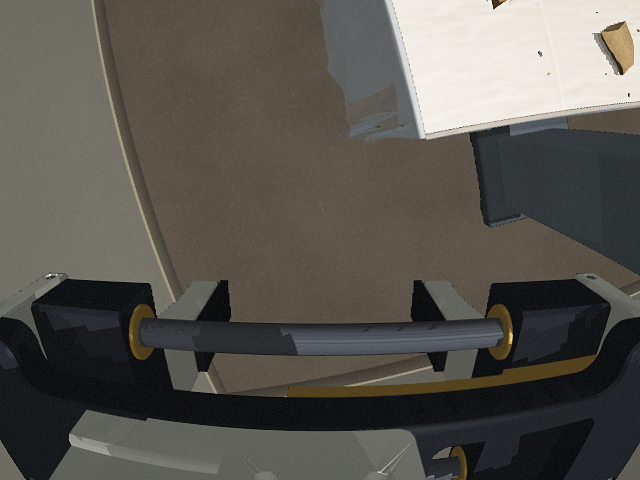

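The scene shows three sherds on the blue mat (top px ≈(389,243), (421,246), (380,274)), the carousel at about (251,236) with the opening facing the robot, and the cover leaning back. Next I'll measure more closely.

Run:
```python
from h import *
c=cap('top','top1.png'); s=cap('scene','scene1.png')
im=c['pixels']
a=cv2.resize(im[185:305,170:330],None,fx=5,fy=5,interpolation=cv2.INTER_CUBIC); cv2.imwrite('pics/t_st.png',a)
a=cv2.resize(im[215:305,330:500],None,fx=4.5,fy=4.5,interpolation=cv2.INTER_CUBIC); cv2.imwrite('pics/t_mat.png',a)
a=cv2.resize(s['pixels'][120:260,190:390],None,fx=4,fy=4,interpolation=cv2.INTER_CUBIC); cv2.imwrite('pics/s_st.png',a)
np.set_printoptions(precision=4,suppress=True)
print(onplane(c,[[389,243],[421,246],[380,274]],.055))
P=cloud(c); print(P[243,389],P[274,380],P[250,430],P[300,250])
S=cloud(s); print(S[317,320],S[343,380],S[310,362])
```

```text
[[ 0.5539 -0.2165  0.055 ]
 [ 0.5428 -0.3105  0.055 ]
 [ 0.4625 -0.1862  0.055 ]]
[ 0.5514 -0.2147  0.0695] [ 0.4617 -0.1854  0.062 ] [ 0.531  -0.3373  0.0506] [0.3967 0.1959 0.0376]
[ 0.4574 -0.1912  0.0648] [ 0.5387 -0.3095  0.06  ] [ 0.5512 -0.2188  0.0621]
```

View pics/t_st.png

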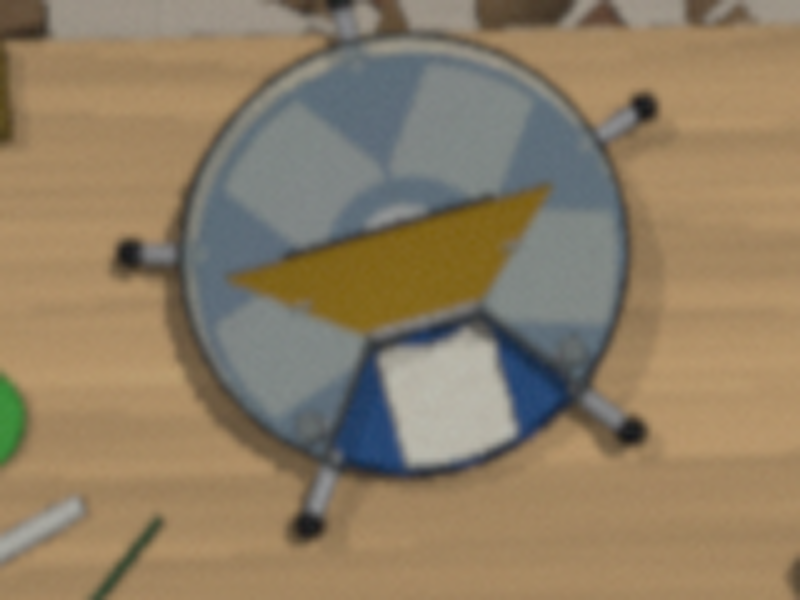

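View pics/t_mat.png

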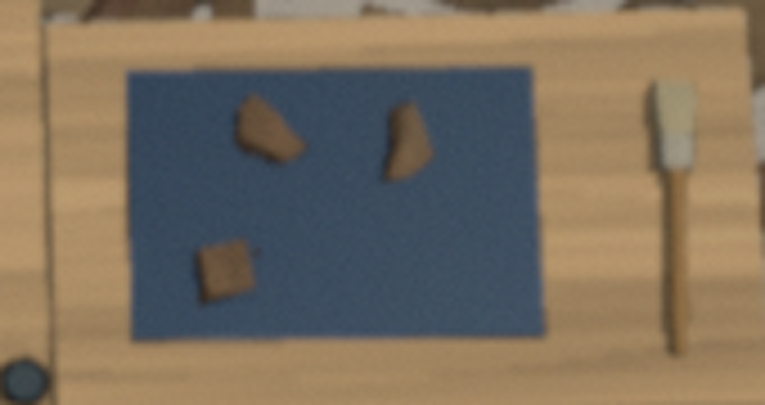

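View pics/s_st.png

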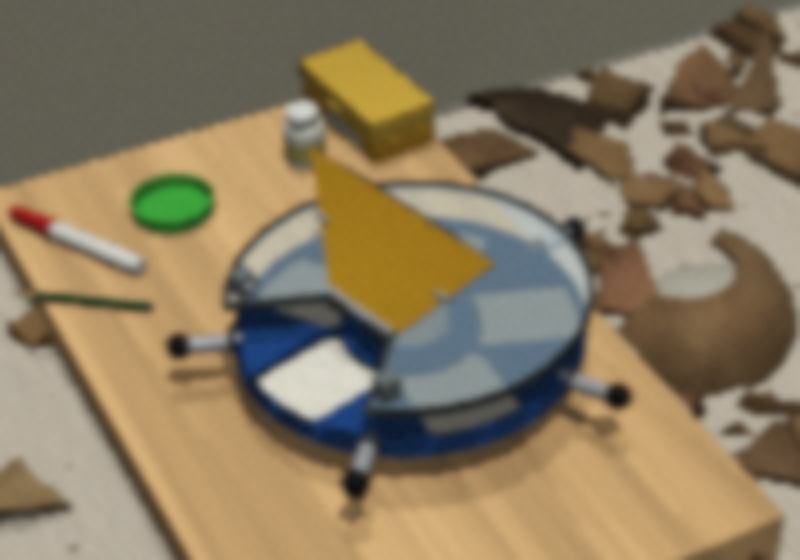

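Run:
```python
from h import *
from scipy.optimize import least_squares
np.set_printoptions(precision=4,suppress=True)
c=viewer.capture('top'); im=c['pixels']; hsv=cv2.cvtColor(im,cv2.COLOR_BGR2HSV)
z=np.array([[643,105],[630,430],[308,525],[130,253]],float); uv=(z+.5)/5-.5+[170,185]
# refine: dark centroid
g=im.max(2).astype(float)
uv2=[]
for u,v in uv:
    y0,x0=int(round(v)),int(round(u)); w=np.clip(75-g[y0-5:y0+6,x0-5:x0+6],0,None); yy,xx=np.mgrid[y0-5:y0+6,x0-5:x0+6]
    uv2.append([(w*xx).sum()/w.sum(),(w*yy).sum()/w.sum()])
print(uv,uv2)
P=onplane(c,uv,.082)[:,:2]; print(P)
f=lambda p:np.concatenate([(p[:2]+.163*np.array([np.cos(p[2]+k*2*np.pi/5),np.sin(p[2]+k*2*np.pi/5)])-P[i]) for i,k in enumerate([1,0,4,3])]) 
# order ccw in world
ang=np.degrees(np.arctan2(*(P-P.mean(0)).T[::-1]));print(ang)
best=min((least_squares(f,[*P.mean(0),t]) for t in np.arange(0,6.3,.6)),key=lambda q:q.cost)
f2=lambda p:np.concatenate([(p[:2]+.163*np.array([np.cos(p[2]+k*2*np.pi/5),np.sin(p[2]+k*2*np.pi/5)])-P[i]) for i,k in enumerate([0,-1,-2,-3])]) 
b2=min((least_squares(f2,[*P.mean(0),t]) for t in np.arange(0,6.3,.6)),key=lambda q:q.cost)
for b in (best,b2): print(b.x[:2],np.degrees(b.x[2])%72,b.cost**.5, b.fun)
# sherds
m=hsv[...,0]; 
x=[330,500]
mat=(hsv[215:305,330:500,0]>95)&(hsv[215:305,330:500,0]<125)&(hsv[215:305,330:500,1]>90)
print(mat.sum()); 
k=mat.astype(np.uint8)*255
cn,_=cv2.findContours(k,cv2.RETR_CCOMP,cv2.CHAIN_APPROX_NONE)
for q in cn:
    if cv2.contourArea(q)>40:
        W=onplane(c,q[:,0,:]+[330,215],.058 if cv2.contourArea(q)<2000 else .048)
        r_=cv2.minAreaRect((W[:,:2]*1000).astype(np.float32)); print(cv2.contourArea(q),r_)
        for d in range(0,180,15):
            e=np.array([np.cos(np.radians(d)),np.sin(np.radians(d))]); w=W[:,:2]@e; print(d,round(np.ptp(w)*1000,1),end='; ')
        print()
for (v,u) in [(243,389),(246,421),(274,380)]: print(im[v-2:v+3,u-2:u+3].mean((0,1)))
```

```text
[[298.2 205.6]
 [295.6 270.6]
 [231.2 289.6]
 [195.6 235.2]] [[np.float64(298.3838383838384), np.float64(206.1439393939394)], [np.float64(295.4928825622776), np.float64(271.02135231316726)], [np.float64(231.06645056726094), np.float64(289.7228525121556)], [np.float64(195.3815028901734), np.float64(235.60500963391138)]]
[[0.6667 0.0488]
 [0.4747 0.0593]
 [0.4241 0.2443]
 [0.5849 0.3486]]
[ -44.3988 -118.4838  148.6743   74.7346]
[0.5769 0.1859] 15.142394355732563 0.0007981712768083322 [-0.0006  0.0006 -0.     -0.0003  0.0005 -0.0004  0.0002  0.0001]
[0.5769 0.1859] 15.14239436970945 0.0007981712768083143 [-0.0006  0.0006 -0.     -0.0003  0.0005 -0.0004  0.0002  0.0001]
2842
3260.0 ((504.0273742675781, -256.91064453125), (259.5359191894531, 166.7911376953125), 88.71906280517578)
0 168.5; 15 198.6; 30 217.3; 45 246.5; 60 263.6; 75 269.5; 90 260.7; 105 289.8; 120 301.4; 135 292.6; 150 264.8; 165 219.7; 
309.0 ((458.361083984375, -187.6466064453125), (56.94606018066406, 74.7206802368164), 19.158138275146484)
0 61.2; 15 57.3; 30 62.6; 45 68.6; 60 73.7; 75 73.9; 90 73.6; 105 75.2; 120 71.7; 135 67.1; 150 68.5; 165 67.0; 
249.5 ((548.3704223632812, -213.53140258789062), (62.55905532836914, 44.556312561035156), 42.625423431396484)
0 63.2; 15 64.9; 30 63.8; 45 62.5; 60 61.9; 75 60.3; 90 59.0; 105 57.4; 120 51.9; 135 45.6; 150 50.8; 165 57.1; 
[ 61.24  82.72 104.72]
[ 65.52  87.32 106.88]
[ 59.88  80.72 101.8 ]
```

```bash
cat >> h.py <<'E'
np.set_printoptions(precision=4,suppress=True)
AX=np.array([.5769,.1859]); YAW=15.14
def st(x,y,z=0):
    a=np.radians(YAW); return np.array([AX[0]+x*np.cos(a)-y*np.sin(a),AX[1]+x*np.sin(a)+y*np.cos(a),.045+z])
def pose():
    s=r.get_state(); return s,R.from_euler('xyz',s['eef_rot'],degrees=True).as_matrix(),s['tcp_pos']
def down(psi):
    a=np.radians(psi); x=np.array([0,0,-1.]);y=np.array([np.cos(a),np.sin(a),0]); return np.c_[x,y,np.cross(x,y)]
def go(*tg):
    """each tg: x,y,z,psi (jaw dir yaw deg; None keeps)"""
    s,Rm,p=pose(); y=Rm[:,1]; cur=np.degrees(np.arctan2(y[1],y[0]))
    print('now',p,'psi',round(cur,2),'j',np.round(s['joints'],1),'F',s['contact_force'],'w',round(s['gripper_width'],4),'t',round(s['time_s'],2))
    for x,y_,z,psi in tg:
        if psi is None: psi=cur
        d=Rm.T@(np.array([x,y_,z])-p); rv=R.from_matrix(Rm.T@down(psi)).as_rotvec(degrees=True)
        print('t',np.round(d,4),'a',np.round(rv,2))
def wcloud_ray(c,Rm,p,uv,z):
    """wrist fisheye pixel -> world point on plane z"""
    uv=np.atleast_2d(uv).astype(float); T=np.array(c['T_tool_cam']); 
    a=np.c_[(uv[:,0]-c['cx'])/c['fx'],(uv[:,1]-c['cy'])/c['fy']]; th=np.linalg.norm(a,axis=1)+1e-12
    d=np.c_[a/th[:,None]*np.sin(th)[:,None],np.cos(th)]@T[:3,:3].T@Rm.T
    o=Rm@T[:3,3]+p; s=(z-o[2])/d[:,2]; return o+s[:,None]*d
E
python3 - <<'E'
from h import *
go((.45,.45,.35,None),(.5,-.22,.30,None))
print(st(-.086,0,.032),st(.145,0,.037))
E
```

```text
now [0.1616 0.6552 0.1988] psi -103.86 j [ 92.7  20.6   0.7  -0.  -70.1 -16.5] F [0.2997 0.1814 0.257 ] w 0.0878 t 0.3
t [-0.1511  0.1302 -0.3292] a [ 0.   -0.   -0.03]
t [-0.1007  0.7687 -0.5381] a [ 0.   -0.   -0.03]
[0.4939 0.1634 0.077 ] [0.7169 0.2238 0.082 ]
```

```bash
python3 -m creep '[{"tx":-0.15,"ty":0.13,"tz":-0.33},{"tx":-0.15,"ty":0.13,"tz":-0.33},{"tx":-0.15,"ty":0.13,"tz":-0.33},{"tx":-0.15,"ty":0.13,"tz":-0.33},{"tx":-0.15,"ty":0.13,"tz":-0.33}]'
python3 -m creep '[{"tx":0,"ty":0,"tz":-0.12},{"tx":0,"ty":0,"tz":-0.12},{"tx":0,"ty":0,"tz":-0.12},{"tx":0,"ty":0,"tz":-0.12},{"tx":0,"ty":0,"tz":-0.12}]'
python3 - <<'E'
from h import *
go((.5,-.2,.30,-90))
E
```

```text
now [0.1616 0.6552 0.1988] psi -103.86 j [ 92.7  20.6   0.7  -0.  -70.1 -16.5] F [0.2997 0.1814 0.257 ] w 0.0878 t 0.3
t [-0.1007  0.7493 -0.5334] a [-13.86  -0.    -0.03]invalid input
invalid input
```

```bash
python3 -m creep '[{"ax":0,"ay":0,"az":0,"tx":-0.15,"ty":0.13,"tz":-0.33,"fingers":0.0876},{"ax":0,"ay":0,"az":0,"tx":-0.15,"ty":0.13,"tz":-0.33,"fingers":0.0876},{"ax":0,"ay":0,"az":0,"tx":-0.15,"ty":0.13,"tz":-0.33,"fingers":0.0876},{"ax":0,"ay":0,"az":0,"tx":-0.15,"ty":0.13,"tz":-0.33,"fingers":0.0876},{"ax":0,"ay":0,"az":0,"tx":-0.15,"ty":0.13,"tz":-0.33,"fingers":0.0876}]'
```

```text
time_s: 0.8
tcp_pos: [0.3506, 0.5208, 0.2975]
eef_rot: [-93.7, 90.0, 72.5]
contact_force: [0.6, 1.4, 0.8]
gripper_width: 0.0874
```

Run:
```python
from h import *
go((.46,.30,.33,-90),(.48,.05,.33,-90))
```

```text
now [0.3506 0.5208 0.2975] psi -103.83 j [ 73.8  13.6   3.5   0.  -80.    2.3] F [0.5819 1.3719 0.7618] w 0.0874 t 0.8
t [-0.0325  0.1882 -0.159 ] a [-13.83  -0.     0.02]
t [-0.0326  0.4262 -0.2382] a [-13.83  -0.     0.02]
```

```bash
python3 -m creep '[{"ax":-4,"ay":0,"az":0,"tx":-0.03,"ty":0.19,"tz":-0.16,"fingers":0.0876},{"ax":-8,"ay":0,"az":0,"tx":-0.03,"ty":0.19,"tz":-0.16,"fingers":0.0876},{"ax":-14,"ay":0,"az":0,"tx":-0.03,"ty":0.19,"tz":-0.16,"fingers":0.0876},{"ax":-14,"ay":0,"az":0,"tx":-0.03,"ty":0.19,"tz":-0.16,"fingers":0.0876},{"ax":-14,"ay":0,"az":0,"tx":-0.03,"ty":0.19,"tz":-0.16,"fingers":0.0876}]'
python3 - <<'E'
from h import *
go((.48,.05,.33,-90),(.5,-.2,.32,-90))
E
```

```text
time_s: 1.3
tcp_pos: [0.4597, 0.2975, 0.3271]
eef_rot: [-131.2, 90.0, 48.9]
contact_force: [1.2, 1.4, -0.9]
gripper_width: 0.0877
now [0.4597 0.2975 0.3271] psi -89.83 j [ 53.4   5.1  -3.    0.  -81.8  36.8] F [ 1.169   1.3626 -0.9204] w 0.0877 t 1.3
t [-0.003   0.2476 -0.0196] a [ 0.17 -0.03  0.03]
t [ 0.0068  0.4977 -0.0388] a [ 0.17 -0.03  0.03]
```

```bash
python3 -m creep '[{"ax":0,"ay":0,"az":0,"tx":0,"ty":0.25,"tz":-0.02,"fingers":0.0876},{"ax":0,"ay":0,"az":0,"tx":0,"ty":0.25,"tz":-0.02,"fingers":0.0876},{"ax":0,"ay":0,"az":0,"tx":0,"ty":0.25,"tz":-0.02,"fingers":0.0876},{"ax":0,"ay":0,"az":0,"tx":0,"ty":0.25,"tz":-0.02,"fingers":0.0876},{"ax":0,"ay":0,"az":0,"tx":0,"ty":0.25,"tz":-0.02,"fingers":0.0876}]'
python3 -m creep '[{"ax":0,"ay":0,"az":0,"tx":0,"ty":0.25,"tz":-0.04,"fingers":0.0876},{"ax":0,"ay":0,"az":0,"tx":0,"ty":0.25,"tz":-0.04,"fingers":0.0876},{"ax":0,"ay":0,"az":0,"tx":0,"ty":0.25,"tz":-0.04,"fingers":0.0876},{"ax":0,"ay":0,"az":0,"tx":0,"ty":0.25,"tz":-0.04,"fingers":0.0876},{"ax":0,"ay":0,"az":0,"tx":0,"ty":0.25,"tz":-0.04,"fingers":0.0876}]'
python3 - <<'E'
from h import *
go((.53,-.2,.32,-90))
c=cap('wrist','w1.png')
E
```

```text
time_s: 1.8
tcp_pos: [0.4794, 0.0484, 0.3269]
eef_rot: [-151.2, 89.9, 29.0]
contact_force: [1.0, -0.0, 0.3]
gripper_width: 0.0876
time_s: 2.3
tcp_pos: [0.5197, -0.1986, 0.3268]
eef_rot: [-177.5, 90.0, 2.7]
contact_force: [0.9, 0.7, -0.3]
gripper_width: 0.0874
now [ 0.5197 -0.1986  0.3268] psi -89.85 j [ -0.7   6.   -2.   -0.  -81.9  90.9] F [ 0.8985  0.6992 -0.2658] w 0.0874 t 2.3
t [ 0.0068  0.0015 -0.0103] a [ 0.15 -0.05  0.  ]
```

View pics/w1.png

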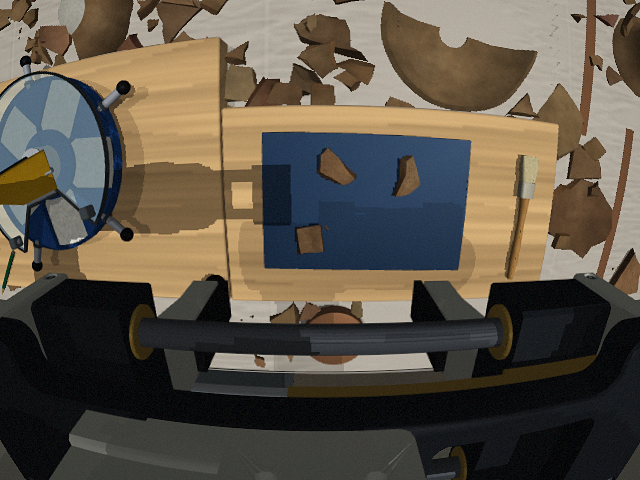

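The wrist view shows the three sherds at (336,167), (407,176) and (309,240), with the wheel at left. Next I'll extract their outlines.

```bash
cat >> h.py <<'E'
def sherds(f,z=.06,zoom=None):
    s,Rm,p=pose(); c=cap('wrist',f); im=c['pixels']; hsv=cv2.cvtColor(im,cv2.COLOR_BGR2HSV)
    br=(((hsv[...,0]<25)|(hsv[...,0]>170))&(hsv[...,1]>40)&(hsv[...,2]>25)).astype(np.uint8)
    blue=((hsv[...,0]>98)&(hsv[...,0]<125)&(hsv[...,1]>80)).astype(np.uint8)
    n,l,stt,_=cv2.connectedComponentsWithStats(br,connectivity=4)
    out=[]
    for i in range(1,n):
        if not 150<stt[i,4]<8000: continue
        m=(l==i).astype(np.uint8); ring=cv2.dilate(m,np.ones((7,7)))-cv2.dilate(m,np.ones((3,3)))
        if (blue*ring).sum()<.6*ring.sum(): continue
        q=max(cv2.findContours(m,cv2.RETR_EXTERNAL,cv2.CHAIN_APPROX_NONE)[0],key=len)[:,0,:]
        W=wcloud_ray(c,Rm,p,q,z)[:,:2]*1000; H=cv2.convexHull(W.astype(np.float32))[:,0,:]
        ds=np.arange(0,180,1.); w=[np.ptp(H@[np.cos(np.radians(d)),np.sin(np.radians(d))]) for d in ds]
        k=int(np.argmin(w)); M=cv2.moments(H); 
        print('px',q.mean(0).round(),'centroid',round(M['m10']/M['m00'],1),round(M['m01']/M['m00'],1),'area',round(cv2.contourArea(H)),'minwidth dir',ds[k],round(w[k],1),'perp',round(w[(k+90)%180],1),'col',im[m>0].mean(0).round())
        print('   widths',{int(d):float(round(w[int(d)],1)) for d in range(0,180,15)})
        print('   bbox mid along min/perp', [float(round(((H@e).max()+(H@e).min())/2,1)) for e in [np.array([np.cos(a),np.sin(a)]) for a in np.radians([ds[k],ds[k]+90])]])
        out.append((q,W))
    return c,out
E
python3 - <<'E'
from h import *
c,o=sherds('w2.png'); print('depth' in c)
im=c['pixels']; cv2.imwrite('pics/w2z.png',cv2.resize(im[120:280,250:480],None,fx=3.4,fy=3.4,interpolation=cv2.INTER_CUBIC))
E
```

```text
px [329. 168.] centroid 549.8 -216.4 area 1209 minwidth dir 136.0 30.6 perp 50.2 col [50. 74. 99.]
   widths {0: 45.4, 15: 49.2, 30: 50.6, 45: 50.2, 60: 50.6, 75: 48.1, 90: 46.4, 105: 43.8, 120: 38.5, 135: 31.1, 150: 34.2, 165: 39.1}
   bbox mid along min/perp [-543.3, -225.5]
px [401. 175.] centroid 541.3 -306.4 area 1154 minwidth dir 82.0 29.8 perp 52.7 col [52. 74. 96.]
   widths {0: 50.6, 15: 47.7, 30: 44.0, 45: 40.8, 60: 38.1, 75: 33.0, 90: 31.7, 105: 34.9, 120: 42.4, 135: 49.0, 150: 53.0, 165: 53.6}
   bbox mid along min/perp [-230.8, -579.4]
px [305. 239.] centroid 459.5 -185.8 area 1143 minwidth dir 95.0 33.8 perp 35.9 col [45. 65. 87.]
   widths {0: 37.2, 15: 38.3, 30: 42.2, 45: 43.9, 60: 43.9, 75: 41.0, 90: 35.4, 105: 37.3, 120: 43.2, 135: 46.4, 150: 46.4, 165: 43.3}
   bbox mid along min/perp [-225.3, -442.0]
True
```

View pics/w2z.png

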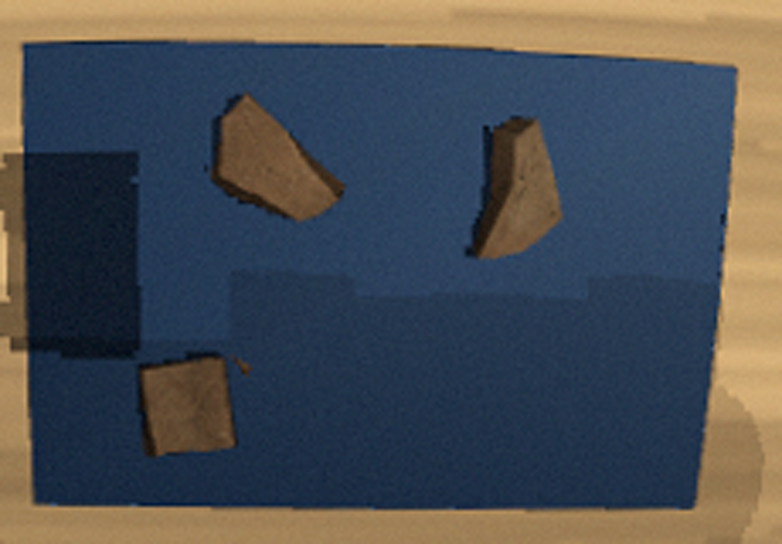

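Run:
```python
from h import *
s,Rm,p=pose(); c,o=sherds('w3.png',.065)
D=c['depth']; T=np.array(c['T_tool_cam'])
for q,W in o:
    m=np.zeros((480,640),np.uint8); cv2.drawContours(m,[q.reshape(-1,1,2)],-1,1,-1)
    v,u=np.nonzero(m); d=D[v,u]; ok=d>0; u,v,d=u[ok],v[ok],d[ok]
    a=np.c_[(u-c['cx'])/c['fx'],(v-c['cy'])/c['fy']]; th=np.linalg.norm(a,axis=1)
    ray=np.c_[a/th[:,None]*np.tan(th)[:,None],np.ones(len(u))]
    P=(ray*d[:,None])@T[:3,:3].T+T[:3,3]; P=P@Rm.T+p
    zt=np.median(P[:,2]); top=P[P[:,2]>zt-.004]
    print(np.percentile(P[:,2],[5,50,90]),'mean',P[:,:2].mean(0),'topmean',top[:,:2].mean(0))
v,u=265,420
```

```text
px [332. 168.] centroid 550.4 -216.5 area 1182 minwidth dir 137.0 30.4 perp 49.4 col [50. 74. 99.]
   widths {0: 43.6, 15: 48.1, 30: 50.0, 45: 49.6, 60: 49.4, 75: 47.2, 90: 45.8, 105: 43.9, 120: 39.1, 135: 31.6, 150: 33.4, 165: 38.1}
   bbox mid along min/perp [-547.7, -216.4]
px [404. 175.] centroid 541.7 -305.3 area 1107 minwidth dir 82.0 29.6 perp 51.7 col [51. 74. 95.]
   widths {0: 50.0, 15: 46.8, 30: 43.1, 45: 39.5, 60: 37.0, 75: 32.2, 90: 31.4, 105: 34.4, 120: 41.9, 135: 48.4, 150: 52.1, 165: 52.4}
   bbox mid along min/perp [-229.7, -579.5]
px [307. 239.] centroid 460.8 -185.7 area 1114 minwidth dir 92.0 33.3 perp 36.2 col [44. 65. 86.]
   widths {0: 36.7, 15: 37.5, 30: 41.9, 45: 44.2, 60: 43.5, 75: 39.9, 90: 33.8, 105: 37.5, 120: 43.1, 135: 45.8, 150: 45.8, 165: 42.7}
   bbox mid along min/perp [-202.1, -454.3]
[0.0539 0.0616 0.0638] mean [ 0.5499 -0.2164] topmean [ 0.5507 -0.2166]
[0.0541 0.0588 0.0619] mean [ 0.5412 -0.3072] topmean [ 0.5413 -0.3079]
[0.0541 0.0622 0.0651] mean [ 0.4602 -0.1856] topmean [ 0.4597 -0.1866]
```

Run:
```python
from h import *
go((.46,-.1865,.12,-86),(.46,-.1865,.054,-86))
```

```text
now [ 0.5195 -0.1992  0.3256] psi -90.14 j [ -0.8   6.1  -2.1   0.  -81.9  90.7] F [-0.0996  1.1037 -0.0783] w 0.0878 t 2.45
t [ 0.2057 -0.0126  0.0592] a [-4.14  0.1   0.  ]
t [ 0.2717 -0.0126  0.0591] a [-4.14  0.1   0.  ]
```

```bash
python3 -m creep '[{"ax":-4,"ay":0,"az":0,"tx":0.205,"ty":-0.0126,"tz":0.059,"fingers":0.07},{"ax":-4,"ay":0,"az":0,"tx":0.205,"ty":-0.0126,"tz":0.059,"fingers":0.07},{"ax":-4,"ay":0,"az":0,"tx":0.205,"ty":-0.0126,"tz":0.059,"fingers":0.07},{"ax":-4,"ay":0,"az":0,"tx":0.205,"ty":-0.0126,"tz":0.059,"fingers":0.07},{"ax":-4,"ay":0,"az":0,"tx":0.205,"ty":-0.0126,"tz":0.059,"fingers":0.07}]' 25
python3 - <<'E'
from h import *
c,o=sherds('w4.png',.063)
go((.46,-.1865,.054,-86))
E
```

```text
time_s: 2.95
tcp_pos: [0.456, -0.1822, 0.1171]
eef_rot: [-17.4, 89.6, 166.8]
contact_force: [0.6, 0.1, 0.5]
gripper_width: 0.0699
px [381. 109.] centroid 549.2 -215.1 area 1237 minwidth dir 140.0 32.5 perp 49.6 col [ 74. 107. 141.]
   widths {0: 45.4, 15: 48.6, 30: 49.9, 45: 49.9, 60: 49.7, 75: 47.0, 90: 45.8, 105: 43.2, 120: 37.9, 135: 32.9, 150: 35.0, 165: 39.3}
   bbox mid along min/perp [-557.6, -186.6]
px [503. 138.] centroid 540.5 -303.1 area 1210 minwidth dir 80.0 31.3 perp 53.5 col [ 70. 100. 127.]
   widths {0: 50.7, 15: 46.3, 30: 43.6, 45: 40.7, 60: 38.0, 75: 33.3, 90: 34.1, 105: 37.3, 120: 45.3, 135: 51.4, 150: 54.3, 165: 54.4}
   bbox mid along min/perp [-207.4, -586.0]
px [324. 238.] centroid 460.1 -185.3 area 1162 minwidth dir 93.0 35.0 perp 36.5 col [39. 56. 74.]
   widths {0: 37.9, 15: 38.6, 30: 43.8, 45: 45.9, 60: 45.3, 75: 41.9, 90: 36.0, 105: 38.1, 120: 43.8, 135: 46.6, 150: 46.6, 165: 43.5}
   bbox mid along min/perp [-209.7, -450.4]
now [ 0.4564 -0.1824  0.1171] psi -85.83 j [  1.1   7.7 -28.3  -0.1 -54.5  93.1] F [-1.5748 -0.2595 -1.9885] w 0.0705 t 3.0
t [ 0.0631  0.0045 -0.0037] a [0.17 0.4  0.11]
```

View pics/w4.png

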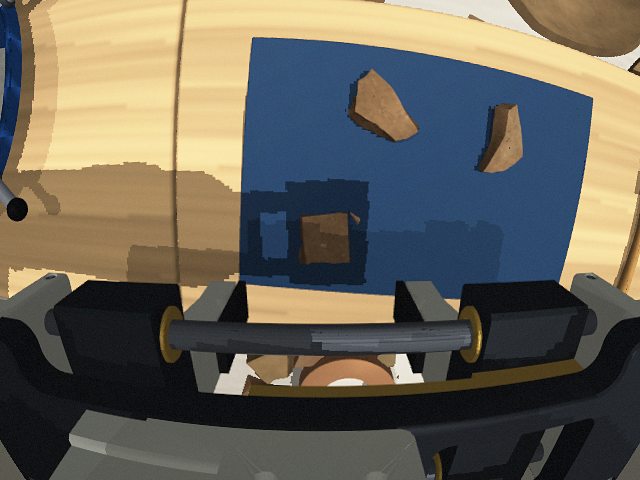

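The view confirms the square sherd at px (324,238), between the open fingers once the arm is lowered.

```bash
python3 -m creep '[{"ax":0,"ay":0.4,"az":0,"tx":0.03,"ty":0.004,"tz":-0.0037,"fingers":0.07},{"ax":0,"ay":0.4,"az":0,"tx":0.063,"ty":0.004,"tz":-0.0037,"fingers":0.07},{"ax":0,"ay":0.4,"az":0,"tx":0.063,"ty":0.004,"tz":-0.0037,"fingers":0.07},{"ax":0,"ay":0.4,"az":0,"tx":0.063,"ty":0.004,"tz":-0.0037,"fingers":0.02},{"ax":0,"ay":0.4,"az":0,"tx":0.063,"ty":0.004,"tz":-0.0037,"fingers":0.02}]' 25
python3 -m creep '[{"ax":0,"ay":0,"az":0,"tx":0,"ty":0,"tz":0,"fingers":0.02},{"ax":0,"ay":0,"az":0,"tx":0,"ty":0,"tz":0,"fingers":0.02},{"ax":0,"ay":0,"az":0,"tx":0,"ty":0,"tz":0,"fingers":0.02},{"ax":0,"ay":0,"az":0,"tx":0,"ty":0,"tz":0,"fingers":0.02},{"ax":0,"ay":0,"az":0,"tx":-0.03,"ty":0,"tz":0,"fingers":0.02}]' 25
```

```text
time_s: 3.5
tcp_pos: [0.4665, -0.1875, 0.0605]
eef_rot: [176.2, 89.4, 0.4]
contact_force: [0.2, -0.5, -0.2]
gripper_width: 0.0594
time_s: 4.0
tcp_pos: [0.4618, -0.1874, 0.0858]
eef_rot: [-100.5, 89.9, 83.6]
contact_force: [0.1, -0.3, -0.3]
gripper_width: 0.0218
```

Run:
```python
from h import *
go((.5,-.2,.3,-86))
c,o=sherds('w5.png',.063)
```

```text
now [ 0.4618 -0.1874  0.0858] psi -85.9 j [  0.5  10.2 -30.   -0.1 -49.8  93.7] F [ 0.0895 -0.3193 -0.3384] w 0.0218 t 4.0
t [-0.2142  0.015  -0.0373] a [ 0.1  -0.01  0.08]
px [379. 117.] centroid 549.2 -215.1 area 1232 minwidth dir 140.0 32.3 perp 49.7 col [ 85. 123. 160.]
   widths {0: 45.6, 15: 48.8, 30: 49.7, 45: 50.0, 60: 49.8, 75: 47.2, 90: 45.5, 105: 42.8, 120: 38.0, 135: 32.8, 150: 34.5, 165: 39.4}
   bbox mid along min/perp [-557.5, -186.5]
px [516. 149.] centroid 540.8 -302.6 area 1233 minwidth dir 79.0 31.8 perp 53.5 col [ 79. 112. 142.]
   widths {0: 50.9, 15: 46.7, 30: 43.6, 45: 40.7, 60: 37.8, 75: 33.3, 90: 34.5, 105: 37.5, 120: 45.4, 135: 51.2, 150: 54.3, 165: 54.1}
   bbox mid along min/perp [-196.6, -589.5]
px [315. 262.] centroid 460.5 -185.4 area 1165 minwidth dir 98.0 34.8 perp 36.4 col [49. 69. 90.]
   widths {0: 38.1, 15: 39.2, 30: 44.3, 45: 46.7, 60: 46.0, 75: 42.3, 90: 35.7, 105: 37.6, 120: 42.5, 135: 44.5, 150: 44.5, 165: 42.6}
   bbox mid along min/perp [-246.8, -430.2]
```

View pics/w5.png

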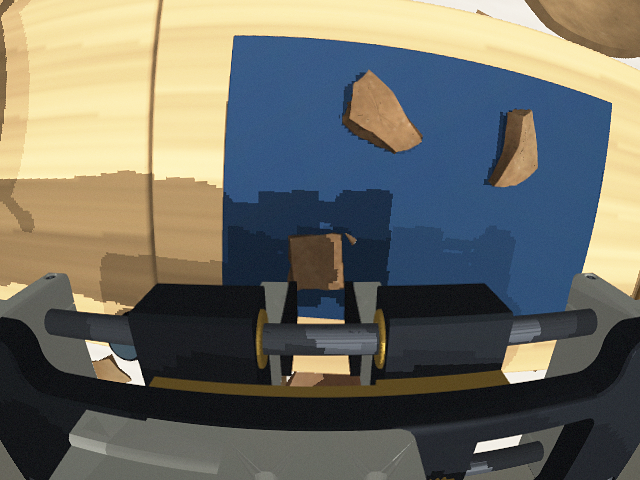

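Run:
```python
from h import *
c=viewer.capture('wrist'); cv2.imwrite('pics/w5z.png',cv2.resize(c['pixels'][200:310,250:400],None,fx=5,fy=5,interpolation=cv2.INTER_CUBIC))
go((.4605,-.1862,.0515,-84))
```

```text
now [ 0.4668 -0.1882  0.0915] psi -85.81 j [  0.5   9.8 -29.7   0.  -49.9  93.7] F [-0.1789 -0.7404  0.6971] w 0.0205 t 4.1
t [ 0.0399 -0.0025  0.0066] a [-1.81 -0.66 -0.09]
```

View pics/w5z.png

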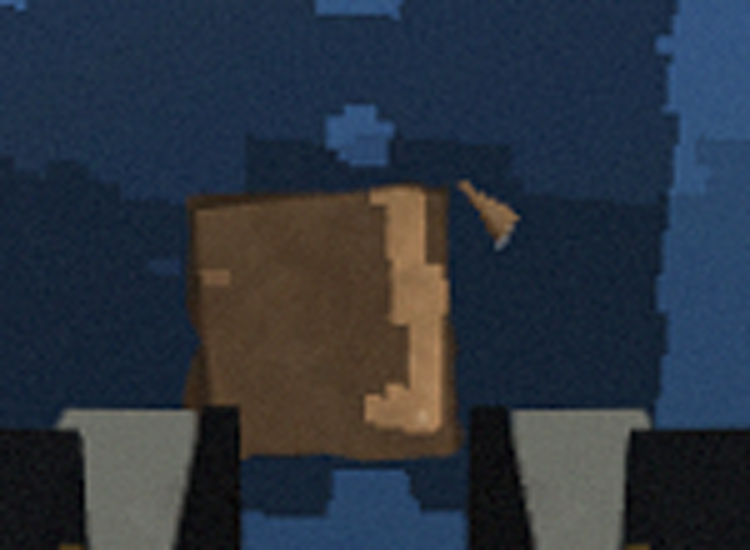

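```bash
python3 -m creep '[{"ax":0,"ay":0,"az":0,"tx":-0.02,"ty":0,"tz":0,"fingers":0.065},{"ax":0,"ay":0,"az":0,"tx":-0.02,"ty":0,"tz":0,"fingers":0.065},{"ax":0,"ay":0,"az":0,"tx":-0.02,"ty":0,"tz":0,"fingers":0.065},{"ax":0,"ay":0,"az":0,"tx":-0.02,"ty":0,"tz":0,"fingers":0.065},{"ax":0,"ay":0,"az":0,"tx":-0.02,"ty":0,"tz":0,"fingers":0.065}]' 40
python3 - <<'E'
from h import *
go((.4605,-.1862,.051,-84))
c,o=sherds('w6.png',.063)
go((.4605,-.1862,.051,-84))
E
```

```text
time_s: 4.6
tcp_pos: [0.464, -0.1877, 0.1078]
eef_rot: [-177.9, 89.7, 6.3]
contact_force: [0.5, 0.4, 0.5]
gripper_width: 0.055
now [ 0.464  -0.1877  0.1078] psi -85.86 j [  0.5   8.7 -28.5  -0.  -52.5  93.7] F [0.5345 0.3887 0.4511] w 0.055 t 4.6
t [ 0.0568 -0.0017  0.0037] a [-1.86 -0.33  0.01]
px [373. 122.] centroid 549.2 -215.2 area 1230 minwidth dir 140.0 32.1 perp 50.1 col [ 81. 117. 153.]
   widths {0: 45.6, 15: 48.7, 30: 50.0, 45: 49.9, 60: 50.1, 75: 47.1, 90: 46.0, 105: 43.4, 120: 38.1, 135: 32.6, 150: 34.8, 165: 39.5}
   bbox mid along min/perp [-557.6, -186.5]
px [500. 150.] centroid 540.7 -303.2 area 1204 minwidth dir 80.0 30.7 perp 53.3 col [ 77. 109. 138.]
   widths {0: 50.6, 15: 46.6, 30: 44.0, 45: 40.7, 60: 37.7, 75: 32.8, 90: 33.5, 105: 36.6, 120: 44.7, 135: 51.0, 150: 54.1, 165: 54.0}
   bbox mid along min/perp [-207.4, -586.2]
px [315. 254.] centroid 460.3 -185.3 area 1166 minwidth dir 93.0 34.2 perp 37.3 col [40. 57. 75.]
   widths {0: 38.4, 15: 38.9, 30: 44.3, 45: 46.7, 60: 46.0, 75: 42.3, 90: 35.7, 105: 38.0, 120: 43.4, 135: 46.3, 150: 46.4, 165: 43.5}
   bbox mid along min/perp [-209.7, -450.4]
now [ 0.4641 -0.1877  0.1079] psi -85.86 j [  0.5   8.7 -28.5  -0.  -52.5  93.7] F [0.3588 0.8631 0.6378] w 0.059 t 4.65
t [ 0.0569 -0.0017  0.0038] a [-1.86 -0.33  0.  ]
```

```bash
python3 -m creep '[{"ax":-1,"ay":0,"az":0,"tx":0.03,"ty":-0.002,"tz":0.004,"fingers":0.065},{"ax":-1,"ay":0,"az":0,"tx":0.057,"ty":-0.002,"tz":0.004,"fingers":0.065},{"ax":-1,"ay":0,"az":0,"tx":0.057,"ty":-0.002,"tz":0.004,"fingers":0.065},{"ax":-1,"ay":0,"az":0,"tx":0.057,"ty":-0.002,"tz":0.004,"fingers":0.065},{"ax":-1,"ay":0,"az":0,"tx":0.057,"ty":-0.002,"tz":0.004,"fingers":0.02}]' 40
python3 -m creep '[{"ax":0,"ay":0,"az":0,"tx":0,"ty":0,"tz":0,"fingers":0.02},{"ax":0,"ay":0,"az":0,"tx":0,"ty":0,"tz":0,"fingers":0.02},{"ax":0,"ay":0,"az":0,"tx":0,"ty":0,"tz":0,"fingers":0.02},{"ax":0,"ay":0,"az":0,"tx":0,"ty":0,"tz":0,"fingers":0.02}]' 40
```

```text
time_s: 5.15
tcp_pos: [0.4618, -0.1861, 0.0526]
eef_rot: [175.8, 89.5, 1.0]
contact_force: [0.6, -0.3, 0.7]
gripper_width: 0.0609
time_s: 5.55
tcp_pos: [0.4609, -0.186, 0.0518]
eef_rot: [178.4, 89.6, 3.6]
contact_force: [0.3, 0.5, 0.1]
gripper_width: 0.0309
```

```bash
python3 -m creep '[{"ax":0,"ay":0,"az":0,"tx":0,"ty":0,"tz":0,"fingers":0.02},{"ax":0,"ay":0,"az":0,"tx":0,"ty":0,"tz":0,"fingers":0.02}]' 40
python3 - <<'E'
from h import *
cap('wrist','w7.png'); go((.46,-.186,.15,-84))
E
```

```text
time_s: 5.75
tcp_pos: [0.4607, -0.186, 0.0515]
eef_rot: [178.9, 89.6, 4.0]
contact_force: [0.2, 0.1, -0.9]
gripper_width: 0.0209
now [ 0.4607 -0.186   0.0515] psi -84.85 j [  0.7  12.4 -32.8  -0.  -44.3  94.5] F [-0.0756 -0.1759  0.1713] w 0.0203 t 5.8
t [-0.0985 -0.      0.0001] a [-0.85 -0.4  -0.01]
```

View pics/w7.png

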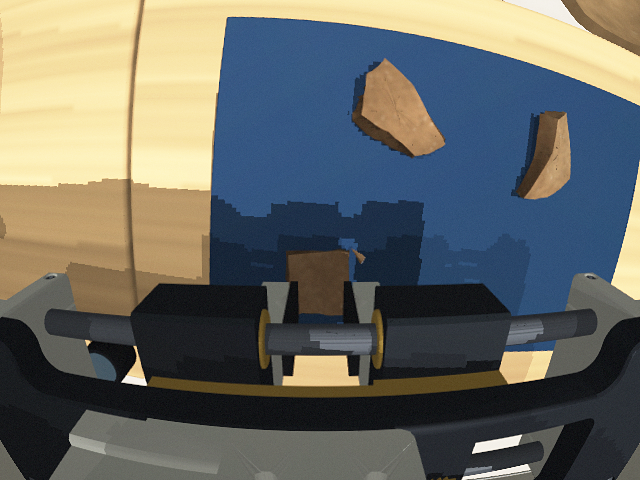

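Run:
```python
from h import *
s,Rm,p=pose(); c=viewer.capture('wrist'); D=c['depth']; T=np.array(c['T_tool_cam'])
def tool(u,v):
    a=np.array([(u-c['cx'])/c['fx'],(v-c['cy'])/c['fy']]); th=np.hypot(*a)+1e-9
    return T[:3,:3]@(np.array([*(a/th*np.tan(th)),1])*D[v,u])+T[:3,3]
for u,v in [(275,275),(275,285),(280,290),(280,310),(282,340),(285,370),(295,285),(295,300),(300,340),(350,285),(350,300),(350,320),(365,285),(365,310),(320,260),(320,280),(320,310),(295,260),(345,260),(340,300)]:
    print(u,v,round(float(D[v,u]),4),tool(u,v),Rm@tool(u,v)+p)
cv2.imwrite('pics/w8z.png',cv2.resize(c['pixels'][235:390,240:400],None,fx=5,fy=3.8,interpolation=cv2.INTER_CUBIC))
```

```text
275 275 0.2038 [ 0.0038 -0.0242  0.0014] [ 0.4572 -0.162   0.0477]
275 285 0.1617 [-0.0367 -0.0191 -0.0104] [ 0.4692 -0.1661  0.0882]
280 290 0.1577 [-0.041  -0.0164 -0.01  ] [ 0.469  -0.1688  0.0926]
280 310 0.1396 [-0.0598 -0.0145 -0.0102] [ 0.4692 -0.1706  0.1114]
282 340 0.0848 [-0.1113 -0.0081 -0.0293] [ 0.4884 -0.1753  0.163 ]
285 370 0.1314 [-0.0738 -0.0122  0.0079] [ 0.4512 -0.1746  0.1252]
295 285 0.1652 [-0.0334 -0.0105 -0.0091] [ 0.4686 -0.1748  0.0849]
295 300 0.1523 [-0.0471 -0.0096 -0.0083] [ 0.4678 -0.1757  0.0987]
300 340 0.0854 [-0.1108 -0.0039 -0.029 ] [ 0.4885 -0.1795  0.1625]
350 285 0.1658 [-0.0328  0.0142 -0.0088] [ 0.4706 -0.1994  0.0844]
350 300 0.1519 [-0.0475  0.0131 -0.0085] [ 0.47   -0.1983  0.099 ]
350 320 0.1344 [-0.0655  0.0118 -0.0091] [ 0.4704 -0.197   0.1171]
365 285 0.1618 [-0.0366  0.0205 -0.0104] [ 0.4727 -0.2055  0.0882]
365 310 0.1404 [-0.059   0.0181 -0.0098] [ 0.4717 -0.2031  0.1106]
320 260 0.1902 [-0.0066  0.0007 -0.0113] [ 0.472  -0.1857  0.0582]
320 280 0.1893 [-0.0105  0.0007 -0.0018] [ 0.4625 -0.1865  0.062 ]
320 310 0.1928 [-0.0118  0.0007  0.0149] [ 0.4459 -0.188   0.0632]
295 260 0.1888 [-0.0079 -0.0121 -0.0117] [ 0.4713 -0.1729  0.0595]
345 260 0.1856 [-0.0109  0.0132 -0.0128] [ 0.4746 -0.198   0.0625]
340 300 0.1867 [-0.0157  0.0108  0.0071] [ 0.4546 -0.1974  0.0672]
```

View pics/w8z.png

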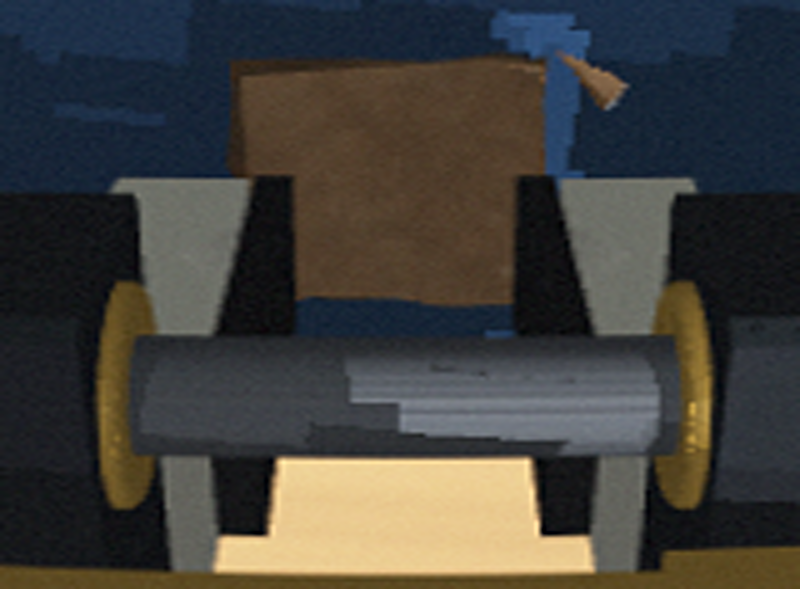

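The close-up shows the fingertips ending about 33 mm short of the nominal TCP (depth gives tool x≈−0.033), so they closed above the sherd. I'll cross-check this with the scene and top cameras.

Run:
```python
from h import *
c=cap('scene','s2.png'); print(proj(c,pose()[2]))
im=c['pixels']; u,v=proj(c,pose()[2])[0].astype(int)
cv2.imwrite('pics/s2z.png',cv2.resize(im[max(0,v-90):v+60,u-80:u+80],None,fx=4,fy=4,interpolation=cv2.INTER_CUBIC))
print(u,v); P=cloud(c)
for dv in range(-50,30,5): print(dv,[ (P[v+dv,u+du]*1000).round().astype(int).tolist() for du in (-15,-8,0,8,15)])
```

```text
[[320.2152 318.241 ]]
320 318
-50 [[423, -196, 252], [433, -205, 254], [438, -228, 274], [459, -221, 257], [569, -66, 47]]
-45 [[421, -200, 242], [430, -211, 249], [442, -221, 251], [472, -199, 213], [562, -80, 45]]
-40 [[434, -172, 192], [438, -196, 214], [453, -200, 209], [472, -199, 198], [552, -96, 48]]
-35 [[435, -169, 172], [438, -194, 196], [453, -200, 194], [469, -204, 189], [482, -211, 189]]
-30 [[430, -177, 167], [434, -201, 190], [449, -207, 188], [466, -210, 181], [480, -214, 177]]
-25 [[465, -102, 48], [175, -711, 884], [443, -218, 187], [464, -215, 172], [476, -222, 172]]
-20 [[458, -117, 50], [429, -209, 171], [438, -228, 186], [458, -225, 170], [471, -231, 168]]
-15 [[452, -129, 48], [424, -220, 170], [439, -226, 167], [444, -249, 190], [456, -256, 190]]
-10 [[445, -140, 46], [424, -219, 151], [434, -234, 163], [438, -260, 190], [450, -265, 188]]
-5 [[439, -153, 46], [452, -162, 48], [451, -204, 99], [432, -270, 190], [445, -275, 187]]
0 [[431, -169, 52], [442, -181, 59], [456, -194, 66], [429, -276, 183], [439, -285, 188]]
5 [[426, -177, 46], [440, -185, 46], [451, -204, 62], [429, -276, 167], [444, -277, 158]]
10 [[418, -193, 53], [433, -198, 49], [449, -206, 47], [429, -276, 151], [478, -223, 49]]
15 [[414, -200, 45], [426, -211, 51], [442, -219, 49], [457, -228, 50], [470, -236, 51]]
20 [[409, -211, 44], [420, -223, 51], [436, -230, 49], [451, -239, 50], [464, -247, 51]]
25 [[403, -222, 43], [414, -233, 50], [430, -241, 49], [445, -250, 49], [459, -256, 48]]
```

View pics/s2z.png

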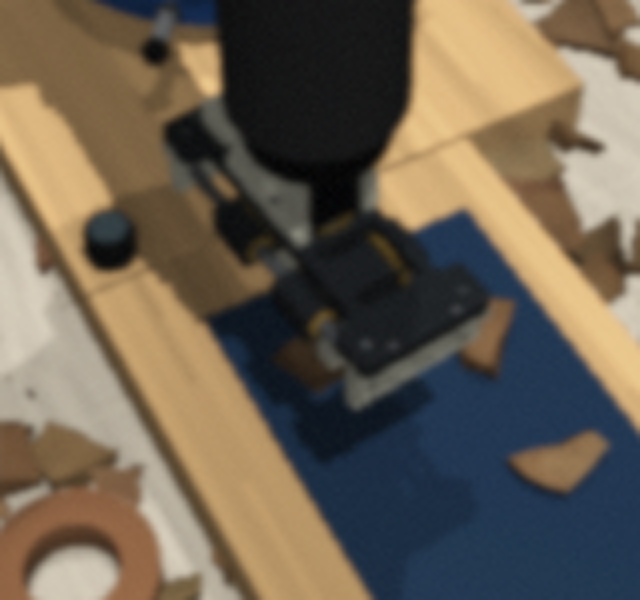

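Both cameras agree that the real fingertips sit about 33 mm above the reported TCP. I'll open here and go down by that much.

```bash
python3 -m creep '[{"ax":0,"ay":0,"az":0,"tx":0,"ty":0,"tz":0,"fingers":0.065},{"ax":0,"ay":0,"az":0,"tx":0,"ty":0,"tz":0,"fingers":0.065},{"ax":0,"ay":0,"az":0,"tx":0,"ty":0,"tz":0,"fingers":0.065},{"ax":0,"ay":0,"az":0,"tx":0,"ty":0,"tz":0,"fingers":0.065},{"ax":0,"ay":0,"az":0,"tx":0,"ty":0,"tz":0,"fingers":0.065}]' 25
python3 -m creep '[{"ax":-1,"ay":0,"az":0,"tx":0.005,"ty":-0.001,"tz":0,"fingers":0.065},{"ax":-1,"ay":0,"az":0,"tx":0.01,"ty":-0.001,"tz":0,"fingers":0.065},{"ax":-1,"ay":0,"az":0,"tx":0.02,"ty":-0.001,"tz":0,"fingers":0.065},{"ax":-1,"ay":0,"az":0,"tx":0.03,"ty":-0.001,"tz":0,"fingers":0.065},{"ax":-1,"ay":0,"az":0,"tx":0.03,"ty":-0.001,"tz":0,"fingers":0.065}]' 25
python3 -m creep '[{"ax":0,"ay":0,"az":0,"tx":0,"ty":0,"tz":0,"fingers":0.02},{"ax":0,"ay":0,"az":0,"tx":0,"ty":0,"tz":0,"fingers":0.02},{"ax":0,"ay":0,"az":0,"tx":0,"ty":0,"tz":0,"fingers":0.02},{"ax":0,"ay":0,"az":0,"tx":0,"ty":0,"tz":0,"fingers":0.02},{"ax":0,"ay":0,"az":0,"tx":0,"ty":0,"tz":0,"fingers":0.02}]' 25
python3 -m creep '[{"ax":0,"ay":0,"az":0,"tx":0,"ty":0,"tz":0,"fingers":0.02},{"ax":0,"ay":0,"az":0,"tx":0,"ty":0,"tz":0,"fingers":0.02}]' 25
python3 - <<'E'
from h import *
cap('wrist','w9.png'); go((.46,-.186,.15,-84))
E
```

```text
time_s: 6.4
tcp_pos: [0.4608, -0.186, 0.0515]
eef_rot: [179.0, 89.6, 4.1]
contact_force: [0.0, 0.7, 0.4]
gripper_width: 0.0544
time_s: 6.9
tcp_pos: [0.4607, -0.1849, 0.0209]
eef_rot: [176.5, 89.7, 2.7]
contact_force: [-0.2, -0.9, 3.1]
gripper_width: 0.0648
time_s: 7.4
tcp_pos: [0.4606, -0.185, 0.0212]
eef_rot: [178.6, 89.6, 4.8]
contact_force: [0.9, -0.0, -0.6]
gripper_width: 0.0346
time_s: 7.6
tcp_pos: [0.4607, -0.185, 0.0214]
eef_rot: [178.5, 89.6, 4.6]
contact_force: [-0.3, -0.2, -0.7]
gripper_width: 0.0352
now [ 0.4608 -0.185   0.0214] psi -83.86 j [  0.8  14.9 -34.7  -0.  -40.   95.3] F [0.1887 0.1932 0.342 ] w 0.0349 t 7.65
t [-0.1286  0.001   0.    ] a [ 0.14 -0.39 -0.01]
```

View pics/w9.png

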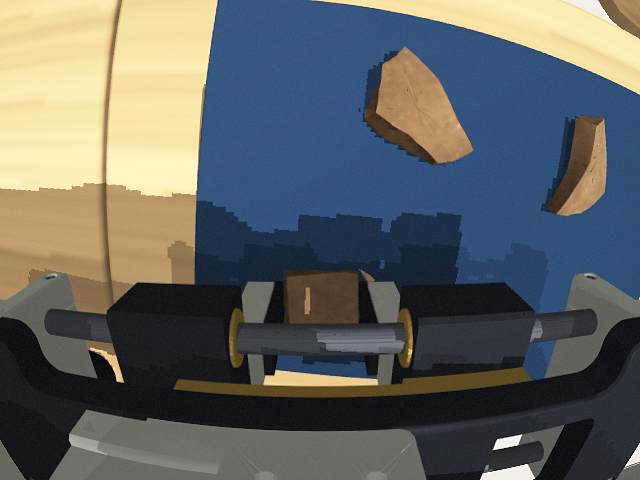

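Gripped at 35 mm. Now I'll lift and start turning the tool half round, so the camera faces the opening from the robot's side.

```bash
python3 -m creep '[{"ax":0,"ay":0,"az":0,"tx":-0.03,"ty":0,"tz":0,"fingers":0.02},{"ax":8,"ay":0,"az":0,"tx":-0.07,"ty":0,"tz":0,"fingers":0.02},{"ax":16,"ay":0,"az":0,"tx":-0.11,"ty":0,"tz":0,"fingers":0.02},{"ax":24,"ay":0,"az":0,"tx":-0.13,"ty":0,"tz":0,"fingers":0.02},{"ax":32,"ay":0,"az":0,"tx":-0.13,"ty":0,"tz":0,"fingers":0.02}]' 25
python3 - <<'E'
from h import *
p=st(-.088,0); print(p)
go((.45,-.1,.15,-116-42),(.45,-.1,.15,None))
E
```

```text
time_s: 8.15
tcp_pos: [0.4621, -0.1853, 0.1552]
eef_rot: [-154.5, 89.2, -0.7]
contact_force: [-0.6, -0.5, -0.6]
gripper_width: 0.0348
[0.492  0.1629 0.045 ]
now [ 0.4621 -0.1853  0.1552] psi -116.16 j [  0.8   5.3 -25.5   0.  -58.4  63. ] F [-0.6156 -0.4963 -0.5631] w 0.0348 t 8.15
t [ 0.005  -0.0712  0.0485] a [41.84 -0.55  0.57]
t [ 0.005  -0.0712  0.0485] a [-0.   -0.7   0.33]
```

```bash
python3 -m creep '[{"ax":8.5,"ay":0,"az":0,"tx":0,"ty":-0.02,"tz":0.012,"fingers":0.02},{"ax":17,"ay":0,"az":0,"tx":0,"ty":-0.04,"tz":0.025,"fingers":0.02},{"ax":25.5,"ay":0,"az":0,"tx":0,"ty":-0.06,"tz":0.04,"fingers":0.02},{"ax":34,"ay":0,"az":0,"tx":0,"ty":-0.07,"tz":0.048,"fingers":0.02},{"ax":42,"ay":-0.5,"az":0.5,"tx":0,"ty":-0.07,"tz":0.048,"fingers":0.02}]' 25
python3 - <<'E'
from h import *
go((.46,.02,.15,-200))
E
```

```text
time_s: 8.65
tcp_pos: [0.4467, -0.0998, 0.1517]
eef_rot: [51.4, 89.7, 163.3]
contact_force: [-0.1, -0.2, -0.4]
gripper_width: 0.0351
now [ 0.4467 -0.0998  0.1517] psi -158.11 j [ 12.    2.2 -29.4  -0.2 -58.7   9.9] F [-0.1191 -0.2393 -0.4407] w 0.0351 t 8.65
t [ 0.0018 -0.0571  0.1062] a [41.89  0.08 -0.26]
```

```bash
python3 -m creep '[{"ax":8.5,"ay":0,"az":0,"tx":0,"ty":-0.012,"tz":0.022,"fingers":0.02},{"ax":17,"ay":0,"az":0,"tx":0,"ty":-0.024,"tz":0.045,"fingers":0.02},{"ax":25.5,"ay":0,"az":0,"tx":0,"ty":-0.036,"tz":0.068,"fingers":0.02},{"ax":34,"ay":0,"az":0,"tx":0,"ty":-0.048,"tz":0.09,"fingers":0.02},{"ax":42,"ay":0,"az":0,"tx":0,"ty":-0.057,"tz":0.106,"fingers":0.02}]' 25
python3 - <<'E'
from h import *
go((*st(-.088,0)[:2],.15,105.14))
E
```

```text
time_s: 9.15
tcp_pos: [0.4602, 0.0199, 0.1516]
eef_rot: [96.6, 89.7, 166.5]
contact_force: [0.2, -0.3, -0.3]
gripper_width: 0.0344
now [0.4602 0.0199 0.1516] psi 159.83 j [ 26.9   2.5 -29.   -0.2 -58.7 -47. ] F [ 0.2039 -0.2501 -0.2694] w 0.0344 t 9.15
t [0.0016 0.0195 0.1452] a [54.69 -0.16 -0.24]
```

```bash
python3 -m creep '[{"ax":8.5,"ay":0,"az":0,"tx":0,"ty":0.004,"tz":0.025,"fingers":0.02},{"ax":17,"ay":0,"az":0,"tx":0,"ty":0.008,"tz":0.05,"fingers":0.02},{"ax":25.5,"ay":0,"az":0,"tx":0,"ty":0.01,"tz":0.08,"fingers":0.02},{"ax":34,"ay":0,"az":0,"tx":0,"ty":0.013,"tz":0.1,"fingers":0.02},{"ax":42,"ay":0,"az":0,"tx":0,"ty":0.013,"tz":0.1,"fingers":0.02}]' 25
python3 - <<'E'
from h import *
go((*st(-.088,0)[:2],.15,105.14))
cap('wrist','w10.png')
E
```

```text
time_s: 9.65
tcp_pos: [0.4825, 0.1191, 0.1513]
eef_rot: [140.2, 89.7, 168.1]
contact_force: [-1.1, -0.3, -1.1]
gripper_width: 0.0349
now [0.4825 0.1191 0.1513] psi 117.91 j [ 36.4   6.1 -25.   -0.2 -59.1 -98.4] F [-1.1212 -0.2533 -1.0897] w 0.0349 t 9.65
t [0.0013 0.0342 0.0289] a [12.77 -0.24 -0.16]
```

View pics/w10.png

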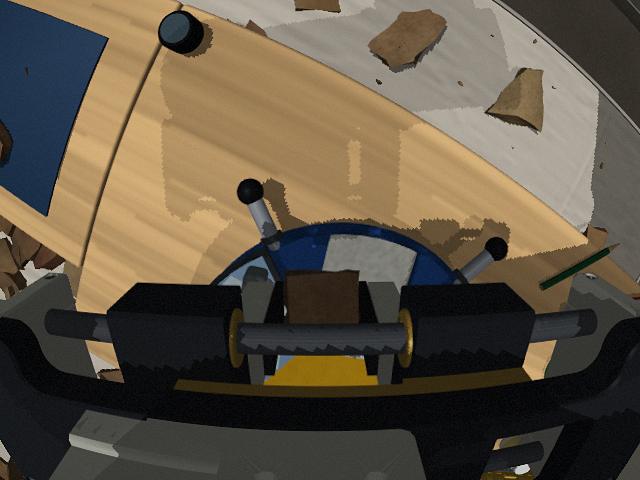

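The wrist view shows the sherd held between the fingers at (320,295), the white pocket at (370,265) and the cover beyond the gripper at the bottom.

```bash
python3 -m creep '[{"ax":6,"ay":0,"az":0,"tx":0,"ty":0.015,"tz":0.014,"fingers":0.02},{"ax":12.8,"ay":-0.2,"az":-0.2,"tx":0,"ty":0.034,"tz":0.029,"fingers":0.02},{"ax":12.8,"ay":-0.2,"az":-0.2,"tx":0,"ty":0.034,"tz":0.029,"fingers":0.02},{"ax":12.8,"ay":-0.2,"az":-0.2,"tx":0,"ty":0.034,"tz":0.029,"fingers":0.02}]' 25
python3 - <<'E'
from h import *
s,Rm,p=pose(); c=cap('wrist','w11.png'); D=c['depth']
go((*st(-.088,0)[:2],.06,105.14))
im=c['pixels']; hsv=cv2.cvtColor(im,cv2.COLOR_BGR2HSV)
# white floor corners
z=.077; U=wcloud_ray(c,Rm,p,[[u,v] for u,v in [(320,240),(320,255)]],z); print(U)
a=np.radians(YAW); 
vv,uu=np.nonzero((hsv[...,1]<60)&(hsv[...,2]>90)&(np.arange(480)[:,None]<275)&(np.arange(640)[None]>240)&(np.arange(640)[None]<420))
W=wcloud_ray(c,Rm,p,np.c_[uu,vv],z)[:,:2]-AX; L=np.c_[W@[np.cos(a),np.sin(a)],W@[-np.sin(a),np.cos(a)]]
ok=(L[:,0]<-.105)&(L[:,0]>-.115); print('floor y range near rim',np.percentile(L[ok,1],[1,99]))
ok=(abs(L[:,1])<.02); print('outer rim x',np.percentile(L[ok,0],[1,50]))
E
```

```text
time_s: 10.1
tcp_pos: [0.4911, 0.1606, 0.1512]
eef_rot: [-145.2, 89.9, -129.6]
contact_force: [-1.0, -1.0, 0.5]
gripper_width: 0.0349
now [0.491  0.1602 0.1513] psi 105.53 j [  39.9    7.9  -23.     0.   -59.2 -114.4] F [ 0.1168 -0.4895  0.0341] w 0.0346 t 10.15
t [0.0912 0.0024 0.0018] a [ 0.39 -0.08  0.06]
[[0.4916 0.1598 0.077 ]
 [0.5028 0.1629 0.077 ]]
floor y range near rim [-0.0336  0.0328]
outer rim x [-0.2522 -0.1087]
```

View pics/w11.png

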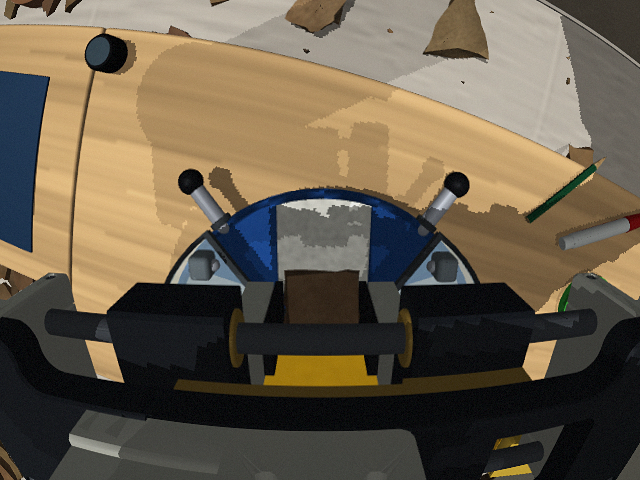

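```bash
python3 -m creep '[{"ax":0.4,"ay":0,"az":0,"tx":0.02,"ty":0.0024,"tz":0.002,"fingers":0.02},{"ax":0.4,"ay":0,"az":0,"tx":0.04,"ty":0.0024,"tz":0.002,"fingers":0.02},{"ax":0.4,"ay":0,"az":0,"tx":0.06,"ty":0.0024,"tz":0.002,"fingers":0.02},{"ax":0.4,"ay":0,"az":0,"tx":0.075,"ty":0.0024,"tz":0.002,"fingers":0.02},{"ax":0.4,"ay":0,"az":0,"tx":0.08,"ty":0.0024,"tz":0.002,"fingers":0.02}]' 25
python3 -m creep '[{"ax":0,"ay":0,"az":0,"tx":0.008,"ty":0,"tz":0,"fingers":0.02},{"ax":0,"ay":0,"az":0,"tx":0.016,"ty":0,"tz":0,"fingers":0.02},{"ax":0,"ay":0,"az":0,"tx":0.016,"ty":0,"tz":0,"fingers":0.02},{"ax":0,"ay":0,"az":0,"tx":0.016,"ty":0,"tz":0,"fingers":0.02}]' 25
python3 - <<'E'
from h import *
cap('wrist','w12.png')
go((*st(-.088,0)[:2],.055,105.14))
E
```

```text
time_s: 10.65
tcp_pos: [0.4916, 0.162, 0.07]
eef_rot: [-153.1, 89.8, -138.1]
contact_force: [-0.4, -0.3, -0.4]
gripper_width: 0.0353
time_s: 11.05
tcp_pos: [0.4928, 0.1634, 0.0557]
eef_rot: [-126.0, 89.9, -111.0]
contact_force: [0.6, 0.1, 0.5]
gripper_width: 0.0348
now [0.4929 0.1636 0.0559] psi 104.96 j [  40.1   14.2  -29.5    0.   -46.3 -115.1] F [-0.144   0.0952  0.4215] w 0.0347 t 11.1
t [ 0.0009 -0.0004 -0.0011] a [-0.18 -0.01  0.04]
```

View pics/w12.png

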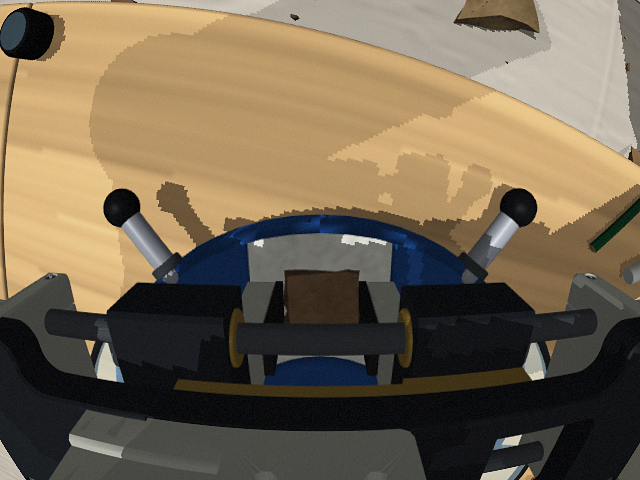

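No contact, and the sherd is centred over the pocket. I'll lower it 2 mm, release and retreat upward.

```bash
python3 -m creep '[{"ax":0,"ay":0,"az":0,"tx":0.002,"ty":0,"tz":0,"fingers":0.02},{"ax":0,"ay":0,"az":0,"tx":0.003,"ty":0,"tz":0,"fingers":0.05},{"ax":0,"ay":0,"az":0,"tx":0.003,"ty":0,"tz":0,"fingers":0.05},{"ax":0,"ay":0,"az":0,"tx":0.003,"ty":0,"tz":0,"fingers":0.05},{"ax":0,"ay":0,"az":0,"tx":0.003,"ty":0,"tz":0,"fingers":0.05}]' 25
python3 -m creep '[{"ax":0,"ay":0,"az":0,"tx":-0.01,"ty":0,"tz":0,"fingers":0.05},{"ax":0,"ay":0,"az":0,"tx":-0.03,"ty":0,"tz":0,"fingers":0.05},{"ax":0,"ay":0,"az":0,"tx":-0.06,"ty":0,"tz":0,"fingers":0.03},{"ax":0,"ay":0,"az":0,"tx":-0.09,"ty":0,"tz":0,"fingers":0},{"ax":0,"ay":0,"az":0,"tx":-0.09,"ty":0,"tz":0,"fingers":0}]' 25
python3 - <<'E'
from h import *
cap('wrist','w13.png');cap('scene','s13.png')
go((*st(-.088,0)[:2],.055,105.14))
E
```

```text
time_s: 11.6
tcp_pos: [0.4931, 0.1635, 0.0532]
eef_rot: [-58.9, 90.0, -44.0]
contact_force: [-0.3, -0.5, 5.6]
gripper_width: 0.0381
time_s: 12.1
tcp_pos: [0.4951, 0.1649, 0.1475]
eef_rot: [9.4, 89.6, 24.4]
contact_force: [-0.3, 0.3, -0.8]
gripper_width: 0.0317
now [0.493  0.1639 0.1437] psi 104.95 j [  40.1    8.5  -23.4    0.   -58.1 -115.1] F [-0.5407 -0.0288 -0.5399] w 0.0232 t 12.2
t [ 0.0887 -0.0007 -0.0014] a [-0.19  0.08 -0.01]
```

View pics/w13.png

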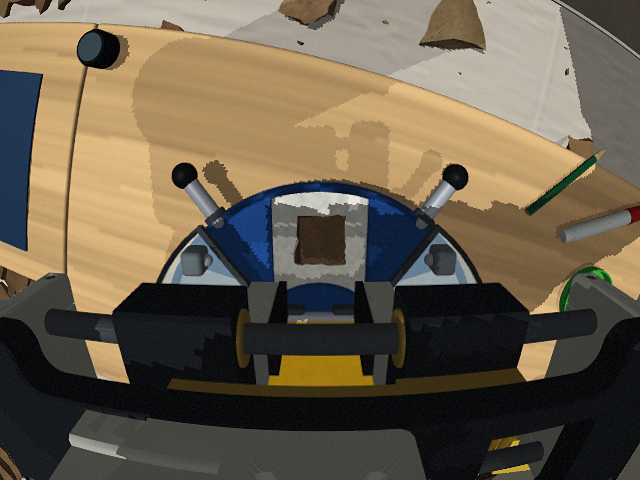

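Sherd 1 lies flat mid-pocket at (320,240). Next is the spoke push. I'll work out a path for the closed fingers that follows the spoke at world angle 231° counter-clockwise.

```bash
cat >> h.py <<'E'
def sp(phi,tan,z,rad=.142):
    a=np.radians(phi); u=np.array([np.cos(a),np.sin(a)]); t=np.array([-np.sin(a),np.cos(a)])
    P=AX+rad*u+tan*t; psi=(phi+90+180)%360-180
    return (P[0],P[1],z,psi)
E
python3 - <<'E'
from h import *
c=cap('top','t14.png')
go(sp(231.14,-.042,.14),sp(231.14,-.042,.041))
E
```

```text
now [0.4924 0.1635 0.1427] psi 104.94 j [  40.1    8.5  -23.5    0.   -58.  -115.1] F [ 0.0612 -0.3959  0.6296] w 0.0196 t 12.25
t [ 0.0028 -0.0501 -0.052 ] a [143.8    0.02   0.05]
t [ 0.1018 -0.0501 -0.0519] a [143.8    0.02   0.05]
```

```bash
sed -i 's/psi=(phi+90+180)%360-180/psi=(phi-90+180)%360-180/' h.py
python3 -m creep '[{"ax":-8,"ay":0,"az":0,"tx":0,"ty":-0.015,"tz":-0.015,"fingers":0},{"ax":-16,"ay":0,"az":0,"tx":0,"ty":-0.03,"tz":-0.03,"fingers":0},{"ax":-24,"ay":0,"az":0,"tx":0,"ty":-0.05,"tz":-0.052,"fingers":0},{"ax":-32,"ay":0,"az":0,"tx":0,"ty":-0.05,"tz":-0.052,"fingers":0},{"ax":-36,"ay":0,"az":0,"tx":0,"ty":-0.05,"tz":-0.052,"fingers":0}]' 25
python3 - <<'E'
from h import *
cap('wrist','w14.png')
go(sp(231.14,-.042,.14),sp(231.14,-.042,.041))
E
```

```text
time_s: 12.75
tcp_pos: [0.4543, 0.1008, 0.1418]
eef_rot: [173.0, 89.8, -135.8]
contact_force: [-0.3, 0.8, 0.4]
gripper_width: 0.0004
now [0.4546 0.101  0.1418] psi 141.35 j [ 36.9   3.5 -29.5   0.  -57.2 -75.5] F [ 0.2743 -0.3215  0.341 ] w 0.0005 t 12.8
t [ 0.0018 -0.      0.0008] a [ 0.21 -0.16 -0.02]
t [ 0.1008 -0.0001  0.0011] a [ 0.21 -0.16 -0.02]
```

View pics/w14.png

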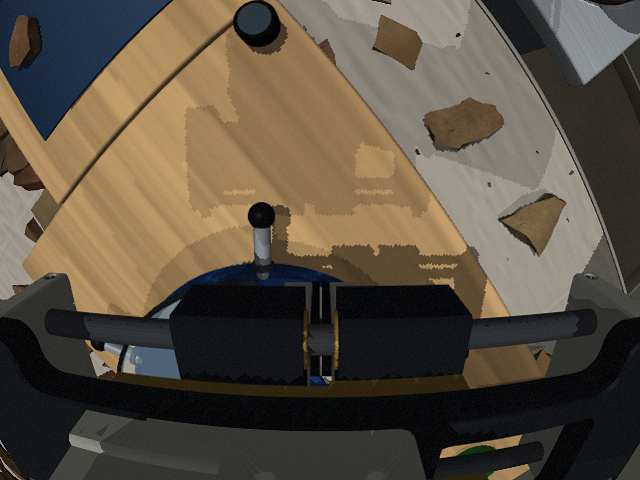

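Run:
```python
from h import *
s,Rm,p=pose(); c=viewer.capture('wrist'); D=c['depth']; T=np.array(c['T_tool_cam'])
def tool(u,v):
    a=np.array([(u-c['cx'])/c['fx'],(v-c['cy'])/c['fy']]); th=np.hypot(*a)+1e-9
    return T[:3,:3]@(np.array([*(a/th*np.tan(th)),1])*D[v,u])+T[:3,3]
for u,v in [(180,290),(180,310),(200,290),(240,290),(290,288),(290,310),(308,286),(308,300),(330,286),(360,290),(460,292),(150,330),(520,330),(60,285),(30,300)]:
    print(u,v,(tool(u,v)*1000).round(1))
```

```text
180 290 [ 30.5 -94.1  22.1]
180 310 [-114.3  -31.8  -40.4]
200 290 [-101.7  -30.8  -39.8]
240 290 [-101.8  -20.1  -40.1]
290 288 [-99.7  -7.6 -39.9]
290 310 [-111.9   -6.7  -40. ]
308 286 [-37.3  -5.3 -12.7]
308 300 [-47.6  -5.  -10.9]
330 286 [-37.4   4.3 -12.7]
360 290 [-101.1   10.   -39.9]
460 292 [ 96.1 122.7  54.6]
150 330 [-111.4  -42.5  -32.6]
520 330 [-111.4   51.7  -31.8]
60 285 [-98.6 -80.7 -37.6]
30 300 [-113.8  -80.4  -39.4]
```

```bash
python3 -m creep '[{"ax":0,"ay":0,"az":0,"tx":0.03,"ty":0,"tz":0.001,"fingers":0},{"ax":0,"ay":0,"az":0,"tx":0.06,"ty":0,"tz":0.001,"fingers":0},{"ax":0,"ay":0,"az":0,"tx":0.09,"ty":0,"tz":0.001,"fingers":0},{"ax":0,"ay":0,"az":0,"tx":0.1,"ty":0,"tz":0.001,"fingers":0},{"ax":0,"ay":0,"az":0,"tx":0.1,"ty":0,"tz":0.001,"fingers":0}]' 25
python3 - <<'E'
from h import *
go(sp(231.14,-.018,.041),sp(231.14+6,-.013,.041),sp(231.14+12,-.013,.041),sp(231.14+18,-.013,.041),sp(231.14+24,-.013,.041))
E
```

```text
time_s: 13.35
tcp_pos: [0.4548, 0.1017, 0.0411]
eef_rot: [171.0, 89.7, -138.1]
contact_force: [-0.4, -0.4, -0.0]
gripper_width: 0.0006
now [0.4548 0.1017 0.0411] psi 140.87 j [ 36.9  11.  -36.7   0.  -42.6 -76.1] F [-0.4349 -0.3711 -0.0003] w 0.0006 t 13.35
t [ 0.0001 -0.0242  0.0002] a [-0.27 -0.3  -0.05]
t [ 0.0001 -0.0442 -0.0003] a [-6.27 -0.3  -0.06]
t [ 0.0001 -0.059   0.0008] a [-12.27  -0.29  -0.08]
t [ 0.     -0.0737  0.0034] a [-18.27  -0.29  -0.1 ]
t [ 0.     -0.0881  0.0075] a [-24.27  -0.29  -0.11]
```

```bash
python3 -m creep '[{"ax":0,"ay":0,"az":0,"tx":0,"ty":-0.024,"tz":0,"fingers":0},{"ax":-6,"ay":0,"az":0,"tx":0,"ty":-0.044,"tz":0,"fingers":0},{"ax":-12,"ay":0,"az":0,"tx":0,"ty":-0.059,"tz":0.001,"fingers":0},{"ax":-18,"ay":0,"az":0,"tx":0,"ty":-0.0735,"tz":0.0035,"fingers":0},{"ax":-24,"ay":0,"az":0,"tx":0,"ty":-0.088,"tz":0.0075,"fingers":0}]' 25
python3 - <<'E'
from h import *
cap('wrist','w15.png')
b=231.14
go(sp(b+30,-.013,.041),sp(b+36,-.013,.041),sp(b+42,-.013,.041),sp(b+48,-.013,.041),sp(b+54,-.013,.041))
E
```

```text
time_s: 13.85
tcp_pos: [0.5288, 0.0527, 0.0434]
eef_rot: [126.9, 89.9, -158.0]
contact_force: [-3.9, 3.6, -1.9]
gripper_width: 0.0001
now [0.5315 0.0526 0.0437] psi 165.51 j [ 26.7  16.4 -28.5   0.1 -45.1 -41.3] F [ 4.4059 -0.5663  1.7204] w 0.0006 t 13.9
t [ 0.0028 -0.0116 -0.0021] a [-5.63 -0.03  0.05]
t [ 0.0028 -0.0265 -0.0012] a [-11.63  -0.04   0.05]
t [ 0.0028 -0.0412  0.0012] a [-17.63  -0.04   0.04]
t [ 0.0028 -0.0556  0.0051] a [-23.63  -0.04   0.04]
t [ 0.0028 -0.0695  0.0106] a [-29.63  -0.04   0.04]
```

View pics/w15.png

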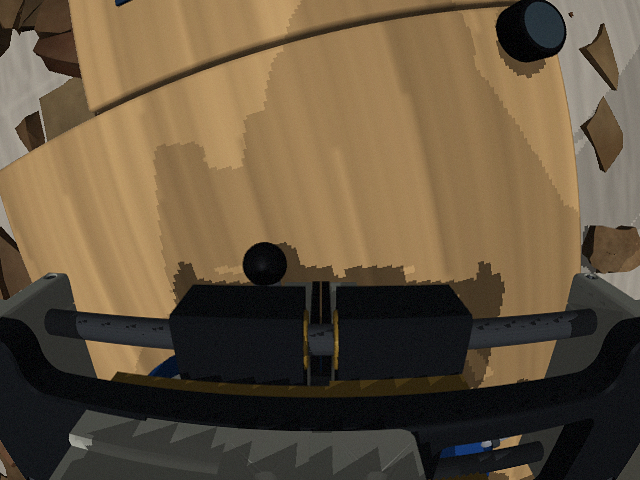

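```bash
python3 -m creep '[{"ax":-5.6,"ay":0,"az":0,"tx":0.002,"ty":-0.0116,"tz":-0.002,"fingers":0},{"ax":-11.6,"ay":0,"az":0,"tx":0.002,"ty":-0.0265,"tz":-0.001,"fingers":0},{"ax":-17.6,"ay":0,"az":0,"tx":0.002,"ty":-0.041,"tz":0.001,"fingers":0},{"ax":-23.6,"ay":0,"az":0,"tx":0.002,"ty":-0.0555,"tz":0.005,"fingers":0},{"ax":-29.6,"ay":0,"az":0,"tx":0.002,"ty":-0.0695,"tz":0.0105,"fingers":0}]' 25
python3 - <<'E'
from h import *
cap('wrist','w16.png'); cap('top','t16.png'); c=cv2.imread('pics/t16.png'); cv2.imwrite('pics/t16z.png',cv2.resize(c[185:305,170:330],None,fx=5,fy=5,interpolation=cv2.INTER_CUBIC))
b=231.14
go(sp(b+60,-.013,.041),sp(b+54,-.05,.041),sp(b+54,-.05,.14))
E
```

```text
time_s: 14.4
tcp_pos: [0.5989, 0.0448, 0.0417]
eef_rot: [132.2, 89.9, -123.2]
contact_force: [-1.8, 0.1, 0.5]
gripper_width: 0.0006
now [0.6008 0.0454 0.0417] psi -165.5 j [ 22.9  22.  -19.9   0.1 -48.   -8.5] F [ 0.0559 -0.2436 -0.355 ] w 0.0005 t 14.5
t [ 0.0007 -0.0155 -0.0006] a [-6.64 -0.07  0.08]
t [ 0.0006  0.0364 -0.0006] a [-0.64 -0.07  0.08]
t [-0.0984  0.0362 -0.0007] a [-0.64 -0.07  0.08]
```

View pics/w16.png

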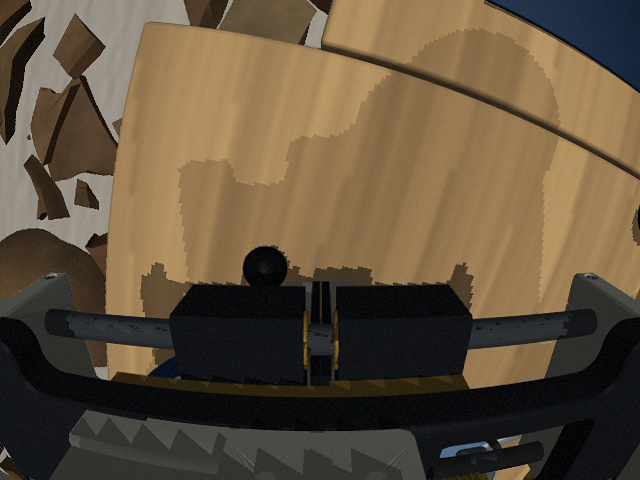

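View pics/t16z.png

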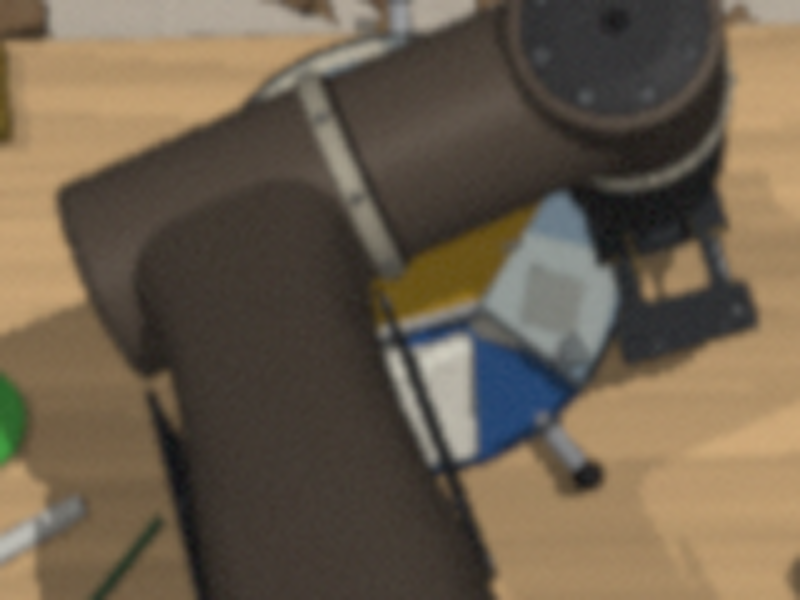

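```bash
python3 - <<'E'
from h import *
b=231.14
go(sp(b+58,-.013,.041),sp(b+62,-.013,.041))
E
python3 -m creep '[{"ax":-4,"ay":0,"az":0,"tx":0,"ty":-0.01,"tz":-0.001,"fingers":0},{"ax":-8,"ay":0,"az":0,"tx":0,"ty":-0.02,"tz":0,"fingers":0},{"ax":-8,"ay":0,"az":0,"tx":0,"ty":-0.02,"tz":0,"fingers":0},{"ax":-8,"ay":0,"az":0,"tx":0,"ty":-0.02,"tz":0,"fingers":0}]' 25
python3 - <<'E'
from h import *
cap('wrist','w17.png'); cap('top','t17.png'); c=cv2.imread('pics/t17.png'); cv2.imwrite('pics/t17z.png',cv2.resize(c[185:305,170:330],None,fx=5,fy=5,interpolation=cv2.INTER_CUBIC))
b=231.14
go(sp(b+60,-.013,.041),sp(b+60,-.05,.041),sp(b+60,-.05,.14))
E
```

```text
now [0.6008 0.0454 0.0417] psi -165.5 j [ 22.9  22.  -19.9   0.1 -48.   -8.5] F [ 0.0559 -0.2436 -0.355 ] w 0.0005 t 14.5
t [ 0.0007 -0.0106 -0.0006] a [-4.64 -0.07  0.08]
t [ 0.0007 -0.0205 -0.0004] a [-8.64 -0.08  0.08]
time_s: 14.9
tcp_pos: [0.6179, 0.0502, 0.0411]
eef_rot: [166.0, 90.0, -81.7]
contact_force: [0.0, 0.1, -0.2]
gripper_width: 0.0007
now [0.6177 0.0501 0.0409] psi -157.63 j [ 22.7  23.5 -17.6   0.  -49.   -0.3] F [0.0927 0.9602 0.2517] w 0.0008 t 15.0
t [-0.0001  0.0021 -0.0006] a [ 1.23 -0.04 -0.03]
t [-0.      0.0391  0.0002] a [ 1.23 -0.04 -0.03]
t [-0.099   0.0391  0.0002] a [ 1.23 -0.04 -0.03]
```

View pics/w17.png

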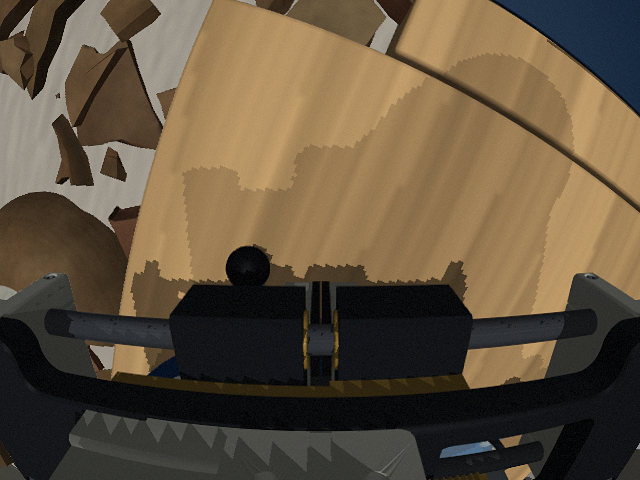

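View pics/t17z.png

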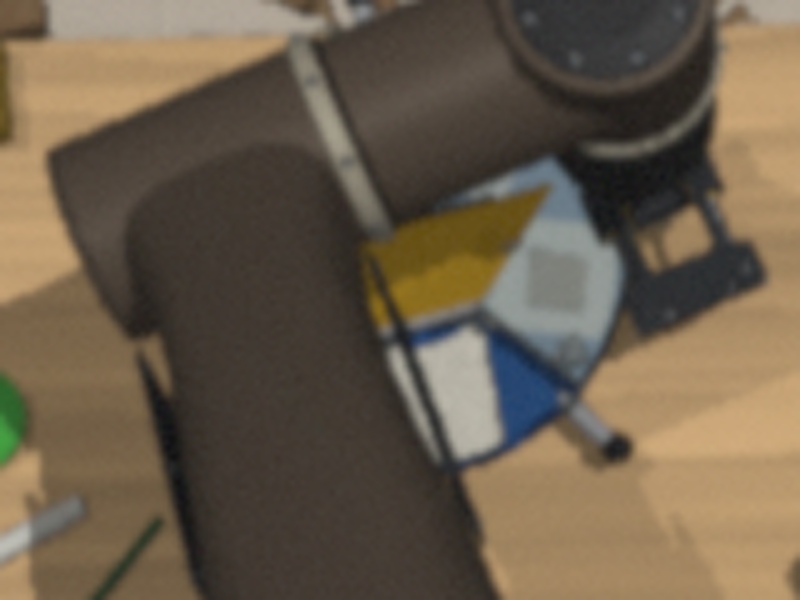

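The spoke is now ahead of the finger and the loaded pocket shows under the hood at t17z (557,278). I'll back off, lift and head for the next sherd.

```bash
python3 -m creep '[{"ax":0,"ay":0,"az":0,"tx":0,"ty":0.02,"tz":-0.005,"fingers":0},{"ax":0,"ay":0,"az":0,"tx":-0.02,"ty":0.03,"tz":-0.008,"fingers":0},{"ax":0,"ay":0,"az":0,"tx":-0.06,"ty":0.03,"tz":-0.01,"fingers":0.02},{"ax":0,"ay":0,"az":0,"tx":-0.1,"ty":0.03,"tz":-0.01,"fingers":0.04},{"ax":0,"ay":0,"az":0,"tx":-0.13,"ty":0.03,"tz":-0.01,"fingers":0.065}]' 25
python3 - <<'E'
from h import *
go((.53,-.1,.17,165),(.54,-.195,.16,139))
E
```

```text
time_s: 15.5
tcp_pos: [0.5945, 0.0293, 0.1735]
eef_rot: [-126.0, 89.9, -13.5]
contact_force: [-0.0, 0.6, -1.3]
gripper_width: 0.0187
now [0.5945 0.0293 0.1735] psi -157.58 j [ 21.7  14.1 -12.    0.1 -63.8   0.7] F [-0.0033  0.6112 -1.3115] w 0.0187 t 15.5
t [ 0.0035  0.1089 -0.0949] a [37.42 -0.03  0.11]
t [ 0.0135  0.1359 -0.1865] a [63.42 -0.01  0.12]
```

```bash
python3 -m creep '[{"ax":8,"ay":0,"az":0,"tx":0,"ty":0.025,"tz":-0.03,"fingers":0.065},{"ax":16,"ay":0,"az":0,"tx":0,"ty":0.05,"tz":-0.06,"fingers":0.065},{"ax":24,"ay":0,"az":0,"tx":0,"ty":0.075,"tz":-0.09,"fingers":0.065},{"ax":32,"ay":0,"az":0,"tx":0,"ty":0.1,"tz":-0.12,"fingers":0.065},{"ax":40,"ay":0,"az":0,"tx":0,"ty":0.12,"tz":-0.15,"fingers":0.065}]' 25
python3 - <<'E'
from h import *
go((.54,-.2,.14,139))
E
```

```text
time_s: 16.0
tcp_pos: [0.5397, -0.1564, 0.1713]
eef_rot: [-154.8, 90.0, -82.7]
contact_force: [1.0, -0.2, -0.5]
gripper_width: 0.0586
now [ 0.5397 -0.1564  0.1713] psi 162.09 j [  3.8  11.1 -16.2   0.1 -62.7 -21.8] F [ 0.9958 -0.2132 -0.4595] w 0.0586 t 16.0
t [ 0.0313 -0.0137 -0.0413] a [23.09 -0.04  0.03]
```

```bash
python3 -m creep '[{"ax":8,"ay":0,"az":0,"tx":0.01,"ty":-0.005,"tz":-0.02,"fingers":0.065},{"ax":16,"ay":0,"az":0,"tx":0.02,"ty":-0.0137,"tz":-0.041,"fingers":0.065},{"ax":23,"ay":0,"az":0,"tx":0.02,"ty":-0.0137,"tz":-0.041,"fingers":0.065},{"ax":23,"ay":0,"az":0,"tx":0.02,"ty":-0.0137,"tz":-0.041,"fingers":0.065},{"ax":23,"ay":0,"az":0,"tx":0.02,"ty":-0.0137,"tz":-0.041,"fingers":0.065}]' 25
python3 - <<'E'
from h import *
c,o=sherds('w18.png',.061)
go((.5495,-.2155,.021,139))
c=cap('top','t18.png')['pixels'];cv2.imwrite('pics/t18z.png',cv2.resize(c[185:305,170:330],None,fx=5,fy=5,interpolation=cv2.INTER_CUBIC))
E
```

```text
time_s: 16.5
tcp_pos: [0.5416, -0.1983, 0.1511]
eef_rot: [-149.3, 89.9, -99.7]
contact_force: [-0.2, -0.2, -0.1]
gripper_width: 0.0649
px [229. 125.] centroid 539.7 -306.7 area 1133 minwidth dir 82.0 30.0 perp 53.8 col [ 64.  91. 117.]
   widths {0: 51.7, 15: 46.0, 30: 43.0, 45: 40.0, 60: 37.5, 75: 32.8, 90: 32.1, 105: 35.2, 120: 43.5, 135: 50.2, 150: 54.3, 165: 54.9}
   bbox mid along min/perp [-231.5, -578.1]
px [297. 220.] centroid 548.1 -217.2 area 1248 minwidth dir 138.0 31.0 perp 50.7 col [ 63.  92. 122.]
   widths {0: 47.4, 15: 50.9, 30: 51.0, 45: 50.8, 60: 51.4, 75: 49.6, 90: 47.4, 105: 44.3, 120: 38.8, 135: 31.2, 150: 35.1, 165: 40.6}
   bbox mid along min/perp [-550.9, -204.7]
now [ 0.5418 -0.1981  0.1512] psi 139.72 j [ -0.6  13.4 -15.9   0.1 -60.6 -39.7] F [-0.3176  0.5429 -0.0586] w 0.0648 t 16.55
t [ 0.1302 -0.017  -0.0082] a [ 0.72 -0.04  0.04]
```

View pics/w18.png

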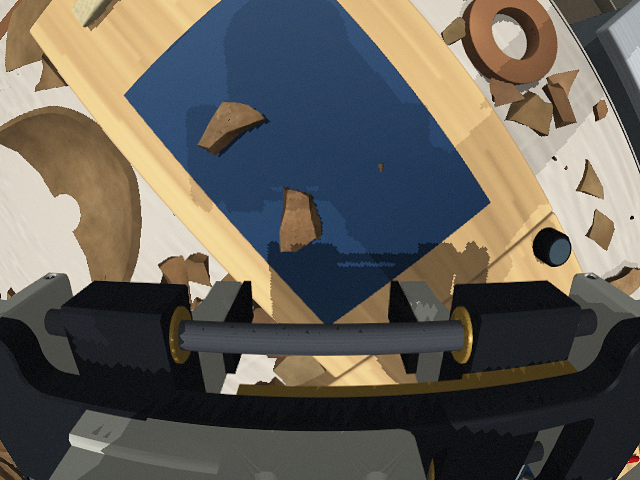

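View pics/t18z.png

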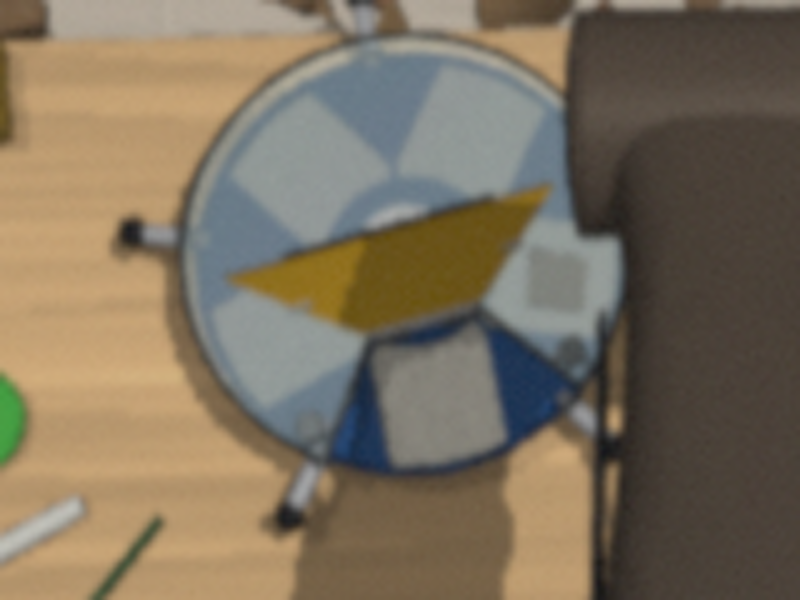

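The wrist view shows sherd A at (297,220), between the open jaws once lowered. The top view shows the wheel about 4° short of its notch (ball at (130,232) against (130,253) at the start), which I'll nudge later.

```bash
python3 - <<'E'
from h import *
go((.5475,-.2165,.0205,138.5))
E
python3 -m creep '[{"ax":1,"ay":0,"az":0,"tx":0.04,"ty":-0.0167,"tz":-0.008,"fingers":0.065},{"ax":1,"ay":0,"az":0,"tx":0.08,"ty":-0.0167,"tz":-0.008,"fingers":0.065},{"ax":1,"ay":0,"az":0,"tx":0.11,"ty":-0.0167,"tz":-0.008,"fingers":0.065},{"ax":1,"ay":0,"az":0,"tx":0.13,"ty":-0.0167,"tz":-0.008,"fingers":0.065},{"ax":1,"ay":0,"az":0,"tx":0.13,"ty":-0.0167,"tz":-0.008,"fingers":0.065}]' 25
python3 - <<'E'
from h import *
c=cap('wrist','w19.png')
go((.5475,-.2165,.0205,138.5))
E
```

```text
now [ 0.5419 -0.198   0.1512] psi 139.71 j [ -0.6  13.4 -15.9   0.1 -60.6 -39.7] F [-0.0158 -0.2491 -0.1708] w 0.065 t 16.6
t [ 0.1307 -0.0161 -0.0104] a [ 1.21 -0.04  0.05]
time_s: 17.1
tcp_pos: [0.5493, -0.2149, 0.0214]
eef_rot: [-172.6, 89.9, -123.9]
contact_force: [0.3, 0.3, 0.3]
gripper_width: 0.0651
now [ 0.5497 -0.2148  0.0213] psi 138.72 j [ -2.3  22.5 -22.6   0.1 -45.  -39. ] F [-0.751  -1.1713 -1.1878] w 0.0651 t 17.15
t [ 0.0008  0.0005 -0.0027] a [ 0.22 -0.06  0.05]
```

View pics/w19.png

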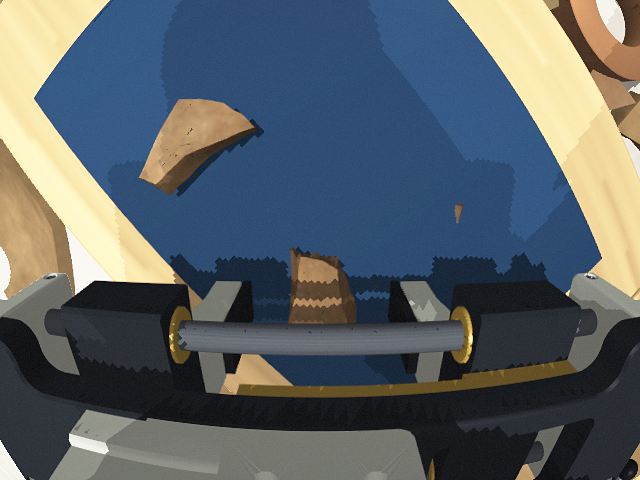

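Sherd A is between the fingers at (320,290). I'll close on it.

```bash
python3 -m creep '[{"ax":0,"ay":0,"az":0,"tx":0,"ty":0,"tz":-0.002,"fingers":0.02},{"ax":0,"ay":0,"az":0,"tx":0,"ty":0,"tz":-0.002,"fingers":0.02},{"ax":0,"ay":0,"az":0,"tx":0,"ty":0,"tz":-0.002,"fingers":0.02},{"ax":0,"ay":0,"az":0,"tx":0,"ty":0,"tz":-0.002,"fingers":0.02},{"ax":0,"ay":0,"az":0,"tx":0,"ty":0,"tz":-0.002,"fingers":0.02}]' 25
python3 -m creep '[{"ax":0,"ay":0,"az":0,"tx":0,"ty":0,"tz":0,"fingers":0.02},{"ax":0,"ay":0,"az":0,"tx":0,"ty":0,"tz":0,"fingers":0.02},{"ax":0,"ay":0,"az":0,"tx":-0.02,"ty":0,"tz":0,"fingers":0.02},{"ax":0,"ay":0,"az":0,"tx":-0.06,"ty":0,"tz":0,"fingers":0.02},{"ax":0,"ay":0,"az":0,"tx":-0.1,"ty":0,"tz":0,"fingers":0.02}]' 25
python3 - <<'E'
from h import *
c=cap('wrist','w20.png')
go((.48,-.08,.15,118),(*st(-.087,0)[:2],.15,105.14))
E
```

```text
time_s: 17.65
tcp_pos: [0.5481, -0.217, 0.021]
eef_rot: [-153.9, 89.9, -105.3]
contact_force: [0.5, -0.4, 1.7]
gripper_width: 0.0307
time_s: 18.15
tcp_pos: [0.547, -0.2168, 0.121]
eef_rot: [144.2, 89.8, -167.2]
contact_force: [1.2, -0.0, 0.0]
gripper_width: 0.03
now [ 0.5512 -0.218   0.129 ] psi 138.63 j [ -2.6  15.7 -16.1   0.2 -57.8 -38.9] F [ 3.091  -1.      6.9402] w 0.0297 t 18.2
t [-0.022   0.1444  0.0565] a [20.63  0.19  0.42]
t [-0.0228  0.2954  0.2476] a [33.49  0.24  0.4 ]
```

View pics/w20.png

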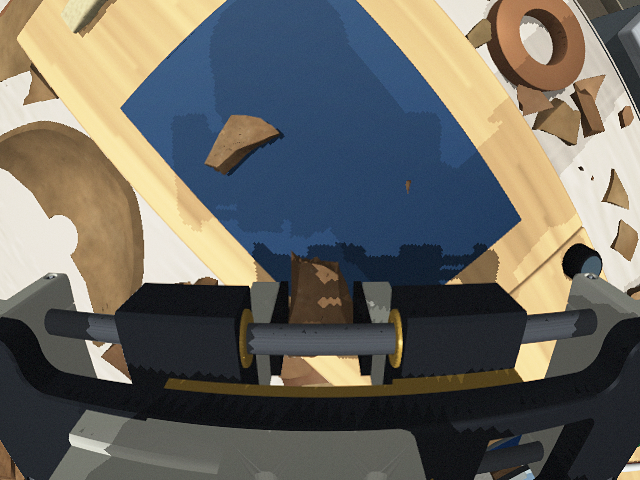

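```bash
python3 -m creep '[{"ax":4,"ay":0,"az":0.2,"tx":-0.01,"ty":0.03,"tz":0.012,"fingers":0.02},{"ax":8,"ay":0,"az":0.4,"tx":-0.022,"ty":0.06,"tz":0.024,"fingers":0.02},{"ax":12,"ay":0,"az":0.4,"tx":-0.022,"ty":0.095,"tz":0.036,"fingers":0.02},{"ax":16,"ay":0,"az":0.4,"tx":-0.022,"ty":0.13,"tz":0.048,"fingers":0.02},{"ax":20,"ay":0,"az":0.4,"tx":-0.022,"ty":0.165,"tz":0.065,"fingers":0.02}]' 25
python3 - <<'E'
from h import *
go((*st(-.087,0)[:2],.15,105.14))
E
```

```text
time_s: 18.7
tcp_pos: [0.4661, -0.0581, 0.1424]
eef_rot: [109.0, 89.6, 137.3]
contact_force: [-0.1, 0.8, 0.1]
gripper_width: 0.0298
now [ 0.4661 -0.0581  0.1424] psi 118.33 j [ 16.7   4.  -28.7  -0.4 -57.6 -78.1] F [-0.1317  0.8024  0.0767] w 0.0298 t 18.7
t [-0.0067  0.1821  0.1286] a [13.19 -0.17 -0.36]
```

```bash
python3 -m creep '[{"ax":4,"ay":0,"az":0,"tx":-0.007,"ty":0.036,"tz":0.026,"fingers":0.02},{"ax":8,"ay":0,"az":0,"tx":-0.007,"ty":0.072,"tz":0.052,"fingers":0.02},{"ax":13,"ay":0,"az":0,"tx":-0.007,"ty":0.109,"tz":0.078,"fingers":0.02},{"ax":13,"ay":0,"az":-0.3,"tx":-0.007,"ty":0.145,"tz":0.104,"fingers":0.02},{"ax":13,"ay":0,"az":-0.3,"tx":-0.007,"ty":0.182,"tz":0.1286,"fingers":0.02}]' 25
python3 -m creep '[{"ax":0,"ay":0,"az":0,"tx":0,"ty":0,"tz":0,"fingers":0.02},{"ax":0,"ay":0,"az":0,"tx":0,"ty":0,"tz":0,"fingers":0.02}]' 25
python3 - <<'E'
from h import *
s,Rm,p=pose()
c=cap('wrist','w21.png')
go((*st(-.087,0)[:2],.15,105.14),(*st(-.087,0)[:2],.054,105.14))
# sherd extent in tool frame using depth
T=np.array(c['T_tool_cam']);D=c['depth']
v,u=np.mgrid[240:345,292:350]; v=v.ravel();u=u.ravel()
a=np.c_[(u-c['cx'])/c['fx'],(v-c['cy'])/c['fy']]; th=np.linalg.norm(a,axis=1)+1e-9
P=(np.c_[a/th[:,None]*np.tan(th)[:,None],np.ones(len(u))]*D[v,u][:,None])@T[:3,:3].T+T[:3,3]
m=(P[:,0]>-.055)&(P[:,0]<0.0)&(abs(P[:,1])<.014)
print(P[m].min(0),P[m].max(0)); print(np.percentile(P[m][:,2],[1,99]))
E
```

```text
time_s: 19.2
tcp_pos: [0.4932, 0.1643, 0.1504]
eef_rot: [173.2, 89.8, -171.2]
contact_force: [2.0, 0.8, -0.4]
gripper_width: 0.0297
time_s: 19.4
tcp_pos: [0.4929, 0.1632, 0.1499]
eef_rot: [178.6, 89.8, -165.7]
contact_force: [-0.6, -1.2, 0.2]
gripper_width: 0.03
now [0.4929 0.1623 0.15  ] psi 105.59 j [  39.8    8.3  -22.7   -0.1  -59.3 -114.2] F [ 0.0203 -0.6108 -0.488 ] w 0.0298 t 19.45
t [-0.      0.0008  0.0003] a [ 0.45 -0.23 -0.  ]
t [0.096  0.0008 0.0007] a [ 0.45 -0.23 -0.  ]
[-0.0444 -0.0135 -0.0258] [-0.0273  0.0127  0.0071]
[-0.0249  0.0035]
```

View pics/w21.png

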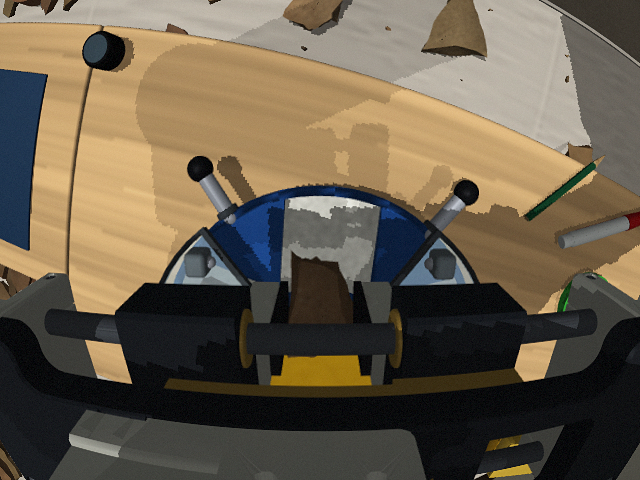

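```bash
python3 -m creep '[{"ax":0,"ay":0,"az":0,"tx":0.02,"ty":0.006,"tz":0,"fingers":0.02},{"ax":0,"ay":0,"az":0,"tx":0.04,"ty":0.006,"tz":0,"fingers":0.02},{"ax":0,"ay":0,"az":0,"tx":0.06,"ty":0.006,"tz":0,"fingers":0.02},{"ax":0,"ay":0,"az":0,"tx":0.075,"ty":0.006,"tz":0,"fingers":0.02},{"ax":0,"ay":0,"az":0,"tx":0.085,"ty":0.006,"tz":0,"fingers":0.02}]' 25
python3 -m creep '[{"ax":0,"ay":0,"az":0,"tx":0.006,"ty":0,"tz":0,"fingers":0.02},{"ax":0,"ay":0,"az":0,"tx":0.012,"ty":0,"tz":0,"fingers":0.02},{"ax":0,"ay":0,"az":0,"tx":0.012,"ty":0,"tz":0,"fingers":0.02},{"ax":0,"ay":0,"az":0,"tx":0.012,"ty":0,"tz":0,"fingers":0.02}]' 25
python3 - <<'E'
from h import *
cap('wrist','w22.png')
go((*st(-.087,0.006)[:2],.054,105.14))
E
```

```text
time_s: 19.95
tcp_pos: [0.491, 0.1664, 0.0645]
eef_rot: [-178.8, 89.8, -163.4]
contact_force: [-0.3, -0.5, -1.0]
gripper_width: 0.0298
time_s: 20.35
tcp_pos: [0.4918, 0.1682, 0.0539]
eef_rot: [168.9, 89.9, -175.6]
contact_force: [-0.1, -0.4, -0.2]
gripper_width: 0.03
now [0.4919 0.1684 0.0541] psi 105.55 j [  40.5   14.5  -29.4   -0.1  -46.2 -114.8] F [ 0.448  -0.1785  0.0727] w 0.0298 t 20.4
t [ 0.0001  0.0007 -0.0003] a [ 0.41 -0.12 -0.04]
```

View pics/w22.png

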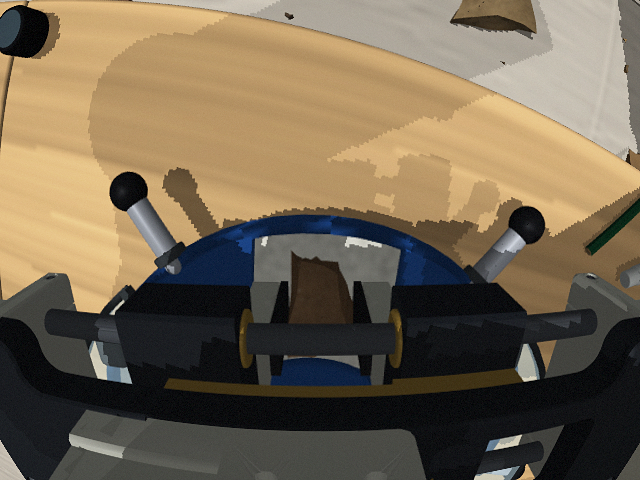

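The sherd sits well inside the pocket outline, so I'll release it.

```bash
python3 -m creep '[{"ax":0,"ay":0,"az":0,"tx":0.001,"ty":0,"tz":0,"fingers":0.045},{"ax":0,"ay":0,"az":0,"tx":0.001,"ty":0,"tz":0,"fingers":0.045},{"ax":0,"ay":0,"az":0,"tx":0.001,"ty":0,"tz":0,"fingers":0.045},{"ax":0,"ay":0,"az":0,"tx":0.001,"ty":0,"tz":0,"fingers":0.045},{"ax":0,"ay":0,"az":0,"tx":-0.01,"ty":0,"tz":0,"fingers":0.045}]' 25
python3 -m creep '[{"ax":0,"ay":0,"az":0,"tx":-0.02,"ty":0,"tz":0,"fingers":0.045},{"ax":0,"ay":0,"az":0,"tx":-0.05,"ty":0,"tz":0,"fingers":0.02},{"ax":0,"ay":0,"az":0,"tx":-0.085,"ty":0,"tz":0,"fingers":0},{"ax":0,"ay":0,"az":0,"tx":-0.085,"ty":0,"tz":0,"fingers":0},{"ax":0,"ay":0,"az":0,"tx":-0.085,"ty":0,"tz":0,"fingers":0}]' 25
python3 - <<'E'
from h import *
s,Rm,p=pose(); c=cap('wrist','w23.png')
# balls: nearest dark round blobs -> angle
for uv in [(188,170),(455,175)]:
    pass
g=c['pixels'].max(2); out=[]
n,l,st_,ce=cv2.connectedComponentsWithStats((g<45).astype(np.uint8))
for i in range(1,n):
    if 200<st_[i,4]<1500 and ce[i,1]<270:
        W=wcloud_ray(c,Rm,p,[ce[i]],.082)[0,:2]-AX; print(ce[i].round(1),st_[i,4],np.hypot(*W),np.degrees(np.arctan2(W[1],W[0]))%360)
b=231.14-4
go(sp(b,-.05,.14))
E
```

```text
time_s: 20.9
tcp_pos: [0.4904, 0.1675, 0.0625]
eef_rot: [-176.8, 89.7, -161.3]
contact_force: [0.9, 0.2, -1.0]
gripper_width: 0.0424
time_s: 21.4
tcp_pos: [0.4919, 0.1686, 0.1499]
eef_rot: [121.4, 89.9, 137.0]
contact_force: [-0.0, -0.4, -1.4]
gripper_width: 0.0188
[102.6  52.8] 793 0.2839953933598415 229.53352473161715
[ 30.6 156.5] 224 0.2900725143555479 251.5999659211616
[188.4 169.9] 456 0.16566938700715428 227.74753390123007
[456.6 187.2] 452 0.16456772415078588 156.48302699552926
[332.  238.5] 272 0.09037897641753433 186.743881860496
[429.  256.9] 209 0.1144945256653453 146.41769916657353
now [0.4913 0.1681 0.1488] psi 105.53 j [  40.5    8.3  -22.8   -0.1  -59.  -114.9] F [ 0.3324 -0.1066 -0.7971] w 0.0146 t 21.45
t [ 0.009  -0.0376 -0.0599] a [-31.61  -0.15  -0.1 ]
```

View pics/w23.png

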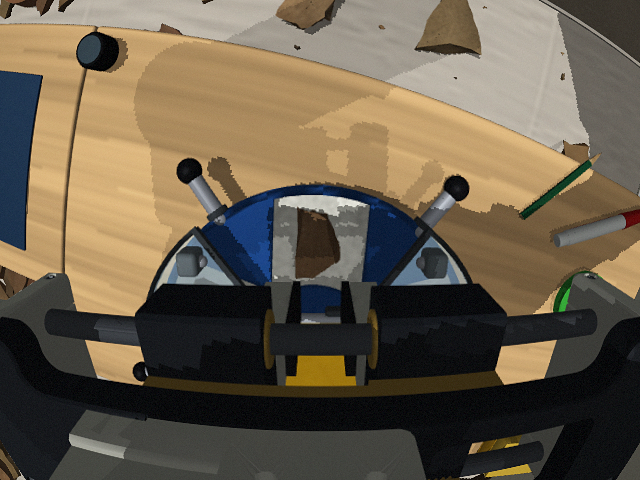

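Sherd 2 lies flat in its pocket at (318,243). Now the second push, taken all the way to the notch.

```bash
python3 -m creep '[{"ax":-8,"ay":0,"az":0,"tx":0,"ty":-0.015,"tz":-0.02,"fingers":0},{"ax":-16,"ay":0,"az":0,"tx":0,"ty":-0.03,"tz":-0.04,"fingers":0},{"ax":-24,"ay":0,"az":0,"tx":0.005,"ty":-0.038,"tz":-0.06,"fingers":0},{"ax":-32,"ay":0,"az":0,"tx":0.009,"ty":-0.038,"tz":-0.06,"fingers":0},{"ax":-32,"ay":0,"az":0,"tx":0.009,"ty":-0.038,"tz":-0.06,"fingers":0}]' 25
python3 - <<'E'
from h import *
go(sp(228,-.047,.041))
E
```

```text
time_s: 21.95
tcp_pos: [0.443, 0.1146, 0.1387]
eef_rot: [149.8, 89.7, -162.5]
contact_force: [0.1, -0.3, 0.0]
gripper_width: 0.0004
now [0.443  0.1146 0.1387] psi 137.64 j [ 39.2   2.9 -30.4  -0.1 -56.9 -81.5] F [ 0.1477 -0.2801  0.0486] w 0.0004 t 21.95
t [ 0.0977 -0.0051  0.001 ] a [-0.36 -0.25 -0.15]
```

```bash
python3 -m creep '[{"ax":0,"ay":-0.2,"az":-0.1,"tx":0.04,"ty":-0.004,"tz":0.001,"fingers":0},{"ax":0,"ay":-0.2,"az":-0.1,"tx":0.08,"ty":-0.004,"tz":0.001,"fingers":0},{"ax":0,"ay":-0.2,"az":-0.1,"tx":0.097,"ty":-0.005,"tz":0.001,"fingers":0},{"ax":0,"ay":-0.2,"az":-0.1,"tx":0.097,"ty":-0.005,"tz":0.001,"fingers":0},{"ax":0,"ay":-0.2,"az":-0.1,"tx":0.097,"ty":-0.005,"tz":0.001,"fingers":0}]' 25
python3 - <<'E'
from h import *
go(*[sp(228+a,-.027,.041) for a in (0,6,12,18,24)])
E
```

```text
time_s: 22.45
tcp_pos: [0.4485, 0.1129, 0.0428]
eef_rot: [174.3, 90.0, -138.2]
contact_force: [0.5, 0.3, 0.2]
gripper_width: 0.0004
now [0.4485 0.1129 0.0428] psi 137.43 j [ 38.6  10.4 -37.2   0.  -42.4 -81.2] F [0.492  0.3309 0.1636] w 0.0004 t 22.45
t [ 0.0018 -0.0196 -0.0016] a [-0.57 -0.01 -0.  ]
t [ 0.0018 -0.0346 -0.0035] a [-6.57 -0.01 -0.  ]
t [ 0.0018 -0.0497 -0.0039] a [-12.57  -0.01  -0.  ]
t [ 0.0018 -0.0648 -0.0026] a [-18.57  -0.01  -0.  ]
t [ 0.0018 -0.0797  0.0002] a [-24.57  -0.01  -0.  ]
```

```bash
python3 -m creep '[{"ax":-0.5,"ay":0,"az":0,"tx":0.001,"ty":-0.0195,"tz":-0.0015,"fingers":0},{"ax":-6.5,"ay":0,"az":0,"tx":0.002,"ty":-0.0345,"tz":-0.0035,"fingers":0},{"ax":-12.5,"ay":0,"az":0,"tx":0.002,"ty":-0.05,"tz":-0.004,"fingers":0},{"ax":-18.5,"ay":0,"az":0,"tx":0.002,"ty":-0.065,"tz":-0.0025,"fingers":0},{"ax":-24.5,"ay":0,"az":0,"tx":0.002,"ty":-0.08,"tz":0,"fingers":0}]' 25
python3 - <<'E'
from h import *
cap('wrist','w24.png')
go(*[sp(228+a,-.027,.041) for a in (30,36,42,48,54)])
E
```

```text
time_s: 22.95
tcp_pos: [0.5084, 0.0594, 0.0423]
eef_rot: [-26.6, 89.8, 45.6]
contact_force: [-1.6, 4.8, 0.4]
gripper_width: 0.0006
now [0.5104 0.0589 0.0424] psi 162.59 j [ 28.5  14.7 -31.2  -0.  -43.8 -45.9] F [ 2.8922 -0.7687  1.3295] w 0.0006 t 23.0
t [ 0.0015 -0.0119 -0.0029] a [-5.41  0.18  0.18]
t [ 0.0015 -0.027  -0.0035] a [-11.41   0.17   0.19]
t [ 0.0015 -0.0421 -0.0025] a [-17.41   0.16   0.2 ]
t [ 0.0016 -0.0571  0.    ] a [-23.41   0.15   0.21]
t [ 0.0017 -0.0716  0.0041] a [-29.41   0.14   0.22]
```

View pics/w24.png

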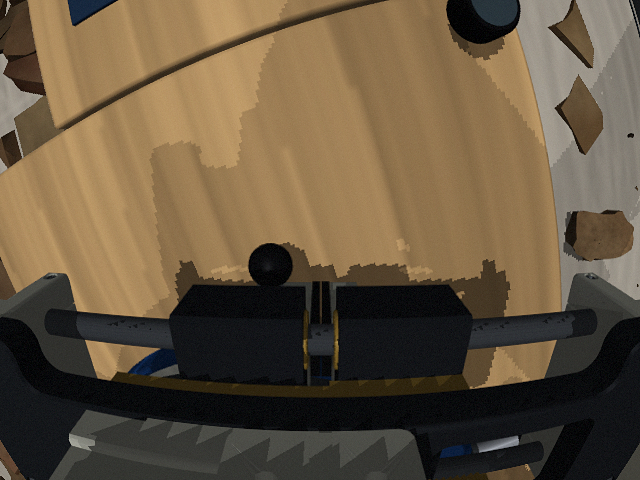

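```bash
python3 -m creep '[{"ax":-5.5,"ay":0,"az":0,"tx":0.001,"ty":-0.012,"tz":-0.003,"fingers":0},{"ax":-11.5,"ay":0,"az":0,"tx":0.001,"ty":-0.027,"tz":-0.0035,"fingers":0},{"ax":-17.5,"ay":0,"az":0,"tx":0.001,"ty":-0.042,"tz":-0.0025,"fingers":0},{"ax":-23.5,"ay":0,"az":0,"tx":0.001,"ty":-0.057,"tz":0,"fingers":0},{"ax":-29.5,"ay":0,"az":0,"tx":0.001,"ty":-0.0715,"tz":0.004,"fingers":0}]' 25
python3 - <<'E'
from h import *
go(*[sp(228+a,-.027,.041) for a in (59,64,69,74)])
E
```

```text
time_s: 23.5
tcp_pos: [0.5765, 0.0403, 0.041]
eef_rot: [-40.9, 90.0, 60.6]
contact_force: [-2.3, -1.2, 0.6]
gripper_width: 0.0003
now [0.5765 0.0403 0.041 ] psi -168.44 j [ 23.4  20.1 -23.1  -0.  -46.8 -11.8] F [-2.297 -1.237  0.561] w 0.0003 t 23.5
t [-0.     -0.0162 -0.0013] a [-5.44  0.03  0.03]
t [-0.     -0.0288 -0.0019] a [-10.44   0.03   0.03]
t [-0.     -0.0414 -0.0015] a [-15.44   0.03   0.03]
t [-0.     -0.0539  0.0001] a [-20.44   0.03   0.03]
```

```bash
python3 -m creep '[{"ax":-5.5,"ay":0,"az":0,"tx":0,"ty":-0.016,"tz":-0.001,"fingers":0},{"ax":-10.5,"ay":0,"az":0,"tx":0,"ty":-0.029,"tz":-0.002,"fingers":0},{"ax":-15.5,"ay":0,"az":0,"tx":0,"ty":-0.0415,"tz":-0.0015,"fingers":0},{"ax":-20.5,"ay":0,"az":0,"tx":0,"ty":-0.053,"tz":0,"fingers":0},{"ax":-20.5,"ay":0,"az":0,"tx":0,"ty":-0.053,"tz":0,"fingers":0}]' 25
python3 -m creep '[{"ax":0,"ay":0,"az":0,"tx":0,"ty":0.002,"tz":0,"fingers":0},{"ax":0,"ay":0,"az":0,"tx":0,"ty":0.002,"tz":0,"fingers":0}]' 25
python3 - <<'E'
from h import *
cap('wrist','w25.png');c=cap('top','t25.png')['pixels'];cv2.imwrite('pics/t25z.png',cv2.resize(c[185:305,170:330],None,fx=5,fy=5,interpolation=cv2.INTER_CUBIC))
go()
E
```

```text
time_s: 24.0
tcp_pos: [0.63, 0.0519, 0.0409]
eef_rot: [-98.3, 89.8, 23.7]
contact_force: [-0.1, 0.5, 0.5]
gripper_width: 0.0006
time_s: 24.2
tcp_pos: [0.6261, 0.0501, 0.0403]
eef_rot: [-72.8, 89.9, 49.1]
contact_force: [0.3, -1.1, -0.5]
gripper_width: 0.0003
now [0.6264 0.0501 0.0403] psi -148.05 j [ 22.3  24.2 -16.5  -0.  -49.3   9.7] F [-0.8189 -0.6925  0.2788] w 0.0004 t 24.3
```

View pics/w25.png

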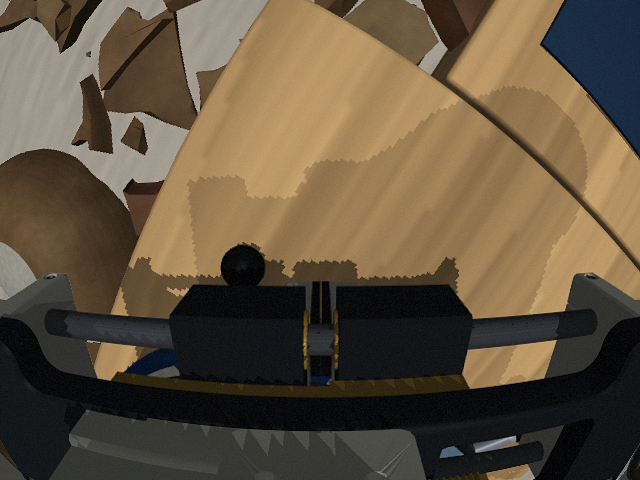

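View pics/t25z.png

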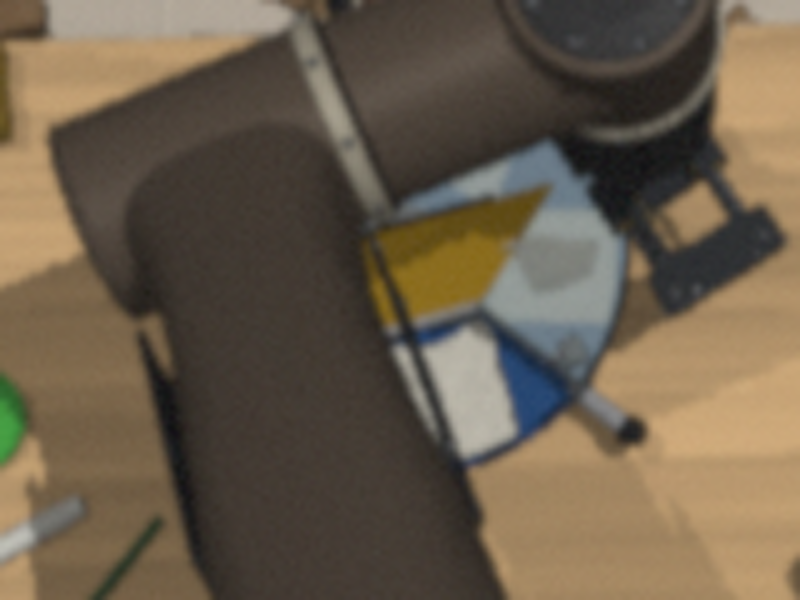

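The wheel is at its notch (ball at (631,430), as at the start) and sherd 2 is under the hood. I'll retreat and go for sherd 3.

```bash
python3 -m creep '[{"ax":0,"ay":0,"az":0,"tx":0,"ty":0.015,"tz":-0.005,"fingers":0},{"ax":0,"ay":0,"az":0,"tx":-0.02,"ty":0.025,"tz":-0.008,"fingers":0},{"ax":0,"ay":0,"az":0,"tx":-0.06,"ty":0.025,"tz":-0.01,"fingers":0.02},{"ax":0,"ay":0,"az":0,"tx":-0.1,"ty":0.025,"tz":-0.01,"fingers":0.04},{"ax":8,"ay":0,"az":0,"tx":-0.13,"ty":0.025,"tz":-0.01,"fingers":0.065}]' 25
python3 - <<'E'
from h import *
go((.53,-.08,.17,-182),(.53,-.24,.17,None))
E
```

```text
time_s: 24.8
tcp_pos: [0.6106, 0.0275, 0.1726]
eef_rot: [-88.7, 89.8, 25.2]
contact_force: [0.1, 0.7, 1.1]
gripper_width: 0.0185
now [0.6106 0.0275 0.1726] psi -156.06 j [ 20.9  15.5 -10.1  -0.  -64.2   3.1] F [0.1021 0.7327 1.0973] w 0.0185 t 24.8
t [ 0.0022  0.1173 -0.0655] a [25.94  0.04  0.17]
t [ 0.002   0.1822 -0.2118] a [0.   0.   0.18]
```

```bash
python3 -m creep '[{"ax":8.5,"ay":0,"az":0,"tx":0,"ty":0.03,"tz":-0.016,"fingers":0.065},{"ax":17,"ay":0,"az":0,"tx":0,"ty":0.065,"tz":-0.035,"fingers":0.065},{"ax":25.5,"ay":0,"az":0,"tx":0,"ty":0.09,"tz":-0.05,"fingers":0.065},{"ax":34,"ay":0,"az":0,"tx":0,"ty":0.12,"tz":-0.08,"fingers":0.065},{"ax":42,"ay":0,"az":0,"tx":0,"ty":0.14,"tz":-0.11,"fingers":0.065}]' 25
python3 - <<'E'
from h import *
go((.53,-.25,.17,120))
E
```

```text
time_s: 25.3
tcp_pos: [0.5254, -0.1307, 0.17]
eef_rot: [-24.2, 89.9, 47.5]
contact_force: [0.5, -0.1, 0.2]
gripper_width: 0.0588
now [ 0.5254 -0.1307  0.17  ] psi 161.68 j [  6.7   9.2 -18.7  -0.1 -62.  -25. ] F [ 0.4876 -0.1241  0.2418] w 0.0588 t 25.3
t [-0.0002 -0.0419 -0.1118] a [41.68  0.1   0.01]
```

```bash
python3 -m creep '[{"ax":8.5,"ay":0,"az":0,"tx":0,"ty":-0.01,"tz":-0.03,"fingers":0.065},{"ax":17,"ay":0,"az":0,"tx":0,"ty":-0.02,"tz":-0.06,"fingers":0.065},{"ax":25.5,"ay":0,"az":0,"tx":0,"ty":-0.032,"tz":-0.09,"fingers":0.065},{"ax":34,"ay":0,"az":0,"tx":0,"ty":-0.042,"tz":-0.112,"fingers":0.065},{"ax":42,"ay":0,"az":0,"tx":0,"ty":-0.042,"tz":-0.112,"fingers":0.065}]' 25
python3 - <<'E'
from h import *
c,o=sherds('w26.png',.06)
go((.535,-.285,.15,81))
E
```

```text
time_s: 25.8
tcp_pos: [0.532, -0.2515, 0.169]
eef_rot: [61.6, 90.0, 91.0]
contact_force: [-0.2, 0.1, -0.5]
gripper_width: 0.0649
px [256. 202.] centroid 539.6 -307.6 area 1105 minwidth dir 83.0 29.3 perp 53.7 col [ 73. 104. 132.]
   widths {0: 51.7, 15: 46.6, 30: 42.4, 45: 39.8, 60: 37.4, 75: 32.5, 90: 31.3, 105: 34.4, 120: 42.4, 135: 50.1, 150: 54.3, 165: 54.9}
   bbox mid along min/perp [-242.4, -574.2]
now [ 0.5318 -0.2504  0.169 ] psi 119.02 j [ -6.2  13.7 -13.1  -0.1 -63.3 -54.7] F [-1.1564  0.7021 -0.1269] w 0.065 t 25.85
t [ 0.0189 -0.0318 -0.014 ] a [38.02  0.   -0.07]
```

View pics/w26.png

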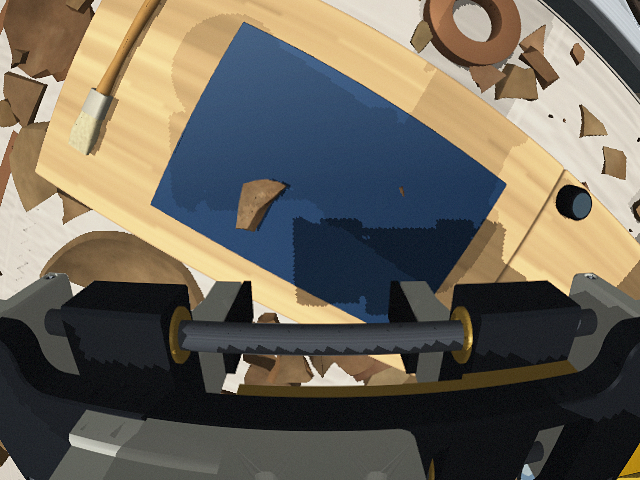

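```bash
python3 - <<'E'
from h import *
go((.540,-.3085,.12,82))
E
python3 -m creep '[{"ax":8.5,"ay":0,"az":0,"tx":0.01,"ty":-0.02,"tz":-0.01,"fingers":0.065},{"ax":17,"ay":0,"az":0,"tx":0.03,"ty":-0.04,"tz":-0.02,"fingers":0.065},{"ax":25.5,"ay":0,"az":0,"tx":0.04,"ty":-0.055,"tz":-0.021,"fingers":0.065},{"ax":34,"ay":0,"az":0,"tx":0.05,"ty":-0.055,"tz":-0.021,"fingers":0.065},{"ax":37,"ay":0,"az":0,"tx":0.05,"ty":-0.055,"tz":-0.021,"fingers":0.065}]' 25
python3 -m creep '[{"ax":0,"ay":0,"az":0,"tx":0,"ty":0,"tz":0,"fingers":0.065},{"ax":0,"ay":0,"az":0,"tx":0,"ty":0,"tz":0,"fingers":0.065}]' 25
python3 - <<'E'
from h import *
c,o=sherds('w27.png',.06)
go((.540,-.3085,.0205,82))
E
```

```text
now [ 0.5318 -0.2504  0.169 ] psi 119.02 j [ -6.2  13.7 -13.1  -0.1 -63.3 -54.7] F [-1.1564  0.7021 -0.1269] w 0.065 t 25.85
t [ 0.0489 -0.0548 -0.0211] a [37.02  0.   -0.07]
time_s: 26.35
tcp_pos: [0.5408, -0.3067, 0.1175]
eef_rot: [142.5, 89.8, 135.3]
contact_force: [-0.6, -0.6, -0.2]
gripper_width: 0.0646
time_s: 26.55
tcp_pos: [0.5423, -0.3067, 0.1197]
eef_rot: [44.2, 89.9, 37.5]
contact_force: [0.1, -0.7, 0.1]
gripper_width: 0.0649
px [321. 240.] centroid 539.5 -307.9 area 1095 minwidth dir 83.0 29.3 perp 53.1 col [46. 64. 82.]
   widths {0: 51.2, 15: 46.0, 30: 43.3, 45: 40.4, 60: 37.9, 75: 32.9, 90: 31.3, 105: 34.7, 120: 42.8, 135: 50.0, 150: 54.1, 165: 54.4}
   bbox mid along min/perp [-242.8, -573.8]
now [ 0.5425 -0.3067  0.1198] psi 83.21 j [-11.6  19.1 -12.3  -0.1 -58.5 -85.2] F [-0.4326  0.0582  0.096 ] w 0.065 t 26.6
t [ 0.0993 -0.0022 -0.0024] a [ 1.21  0.07 -0.05]
```

View pics/w27.png

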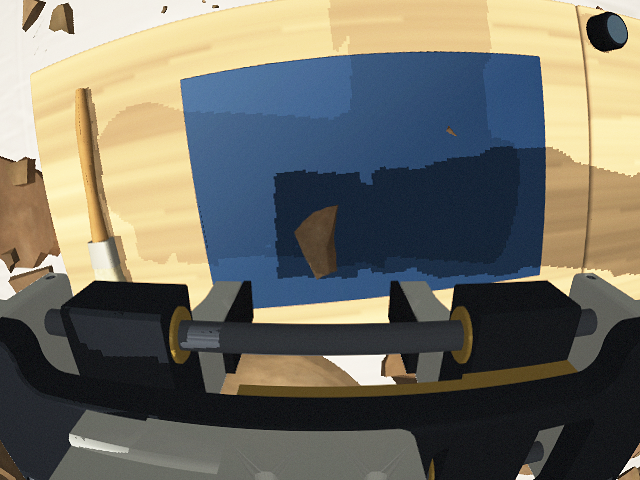

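Sherd B is at (321,240), between the jaws. I'll descend and grip.

```bash
python3 -m creep '[{"ax":1,"ay":0,"az":0,"tx":0.03,"ty":-0.002,"tz":-0.002,"fingers":0.065},{"ax":1,"ay":0,"az":0,"tx":0.06,"ty":-0.002,"tz":-0.002,"fingers":0.065},{"ax":1,"ay":0,"az":0,"tx":0.085,"ty":-0.002,"tz":-0.002,"fingers":0.065},{"ax":1,"ay":0,"az":0,"tx":0.099,"ty":-0.002,"tz":-0.002,"fingers":0.065},{"ax":1,"ay":0,"az":0,"tx":0.099,"ty":-0.002,"tz":-0.002,"fingers":0.065}]' 25
python3 -m creep '[{"ax":0,"ay":0,"az":0,"tx":0,"ty":0,"tz":0,"fingers":0.02},{"ax":0,"ay":0,"az":0,"tx":0,"ty":0,"tz":0,"fingers":0.02},{"ax":0,"ay":0,"az":0,"tx":0,"ty":0,"tz":0,"fingers":0.02},{"ax":0,"ay":0,"az":0,"tx":0,"ty":0,"tz":0,"fingers":0.02},{"ax":0,"ay":0,"az":0,"tx":0,"ty":0,"tz":0,"fingers":0.02}]' 25
python3 -m creep '[{"ax":0,"ay":0,"az":0,"tx":0,"ty":0,"tz":0,"fingers":0.02},{"ax":0,"ay":0,"az":0,"tx":0,"ty":0,"tz":0,"fingers":0.02}]' 25
```

```text
time_s: 27.1
tcp_pos: [0.5405, -0.3083, 0.0214]
eef_rot: [46.2, 90.0, 38.4]
contact_force: [0.1, 0.1, 0.5]
gripper_width: 0.0649
time_s: 27.6
tcp_pos: [0.5409, -0.3089, 0.0209]
eef_rot: [17.4, 89.9, 9.5]
contact_force: [-0.3, -1.6, 5.3]
gripper_width: 0.0307
time_s: 27.8
tcp_pos: [0.5409, -0.3088, 0.021]
eef_rot: [20.2, 89.9, 12.3]
contact_force: [-0.5, -1.2, 5.8]
gripper_width: 0.028
```

```bash
python3 -m creep '[{"ax":0,"ay":0,"az":0,"tx":-0.01,"ty":0,"tz":0,"fingers":0.02},{"ax":0,"ay":0,"az":0,"tx":-0.03,"ty":0,"tz":0,"fingers":0.02},{"ax":0,"ay":0,"az":0,"tx":-0.06,"ty":0,"tz":0,"fingers":0.02},{"ax":0,"ay":0,"az":0,"tx":-0.1,"ty":0,"tz":0,"fingers":0.02},{"ax":0,"ay":0,"az":0,"tx":-0.13,"ty":0,"tz":0,"fingers":0.02}]' 25
python3 - <<'E'
from h import *
cap('wrist','w28.png')
go((.5,-.12,.15,93),(*st(-.087,0)[:2],.15,105.14))
E
```

```text
time_s: 28.3
tcp_pos: [0.5404, -0.3085, 0.1528]
eef_rot: [37.9, 89.9, 30.0]
contact_force: [1.5, -0.5, -0.3]
gripper_width: 0.0279
now [ 0.5428 -0.3097  0.1582] psi 82.1 j [-11.8  17.2  -9.7   0.  -62.6 -86.1] F [ 1.4487 -0.9574  5.7016] w 0.0278 t 28.35
t [ 0.0074  0.182  -0.0685] a [-10.9    0.46   0.11]
t [ 0.0067  0.4616 -0.1144] a [-23.04   0.45   0.16]
```

View pics/w28.png

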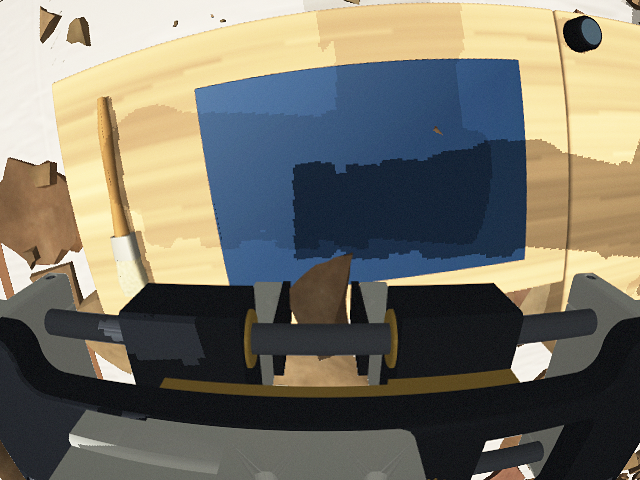

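Sherd B is held and the mat is otherwise empty, except a tiny fixed-looking chip at (437,131). Now to carry it over.

```bash
python3 -m creep '[{"ax":-4,"ay":0,"az":0,"tx":0.004,"ty":0.045,"tz":-0.014,"fingers":0.02},{"ax":-8,"ay":0,"az":0,"tx":0.005,"ty":0.09,"tz":-0.028,"fingers":0.02},{"ax":-11,"ay":0,"az":0,"tx":0.006,"ty":0.135,"tz":-0.042,"fingers":0.02},{"ax":-11,"ay":0,"az":0,"tx":0.006,"ty":0.18,"tz":-0.056,"fingers":0.02},{"ax":-11,"ay":0,"az":0,"tx":0.006,"ty":0.22,"tz":-0.07,"fingers":0.02}]' 25
python3 - <<'E'
from h import *
go((*st(-.087,0)[:2],.15,105.14))
E
```

```text
time_s: 28.85
tcp_pos: [0.5004, -0.079, 0.1446]
eef_rot: [72.4, 89.9, 75.5]
contact_force: [1.8, 0.3, 0.2]
gripper_width: 0.028
now [ 0.5004 -0.079   0.1446] psi 93.05 j [  13.2    7.2  -24.7   -0.1  -58.  -100.1] F [1.8039 0.3126 0.1884] w 0.028 t 28.85
t [-0.0051  0.2423  0.0054] a [-12.09   0.03  -0.08]
```

```bash
python3 -m creep '[{"ax":-4,"ay":0,"az":0,"tx":-0.005,"ty":0.048,"tz":0.001,"fingers":0.02},{"ax":-8,"ay":0,"az":0,"tx":-0.005,"ty":0.096,"tz":0.002,"fingers":0.02},{"ax":-12,"ay":0,"az":0,"tx":-0.005,"ty":0.145,"tz":0.003,"fingers":0.02},{"ax":-12,"ay":0,"az":0,"tx":-0.005,"ty":0.194,"tz":0.004,"fingers":0.02},{"ax":-12,"ay":0,"az":0,"tx":-0.005,"ty":0.242,"tz":0.005,"fingers":0.02}]' 25
python3 -m creep '[{"ax":0,"ay":0,"az":0,"tx":0,"ty":0,"tz":0,"fingers":0.02},{"ax":0,"ay":0,"az":0,"tx":0,"ty":0,"tz":0,"fingers":0.02},{"ax":0,"ay":0,"az":0,"tx":0,"ty":0,"tz":0,"fingers":0.02}]' 25
python3 - <<'E'
from h import *
cap('wrist','w29.png')
go((*st(-.087,0)[:2],.054,105.14))
E
```

```text
time_s: 29.35
tcp_pos: [0.4926, 0.163, 0.15]
eef_rot: [54.6, 89.9, 69.7]
contact_force: [1.4, 0.1, -0.9]
gripper_width: 0.0274
time_s: 29.65
tcp_pos: [0.4931, 0.1602, 0.1496]
eef_rot: [89.5, 90.0, 104.5]
contact_force: [0.3, 0.4, -0.4]
gripper_width: 0.0275
now [0.4932 0.1599 0.1496] psi 104.99 j [  39.6    8.1  -23.    -0.   -58.9 -114.6] F [-0.2157  0.3389 -0.7766] w 0.0275 t 29.7
t [0.0957 0.0032 0.0005] a [-0.15  0.02 -0.04]
```

View pics/w29.png

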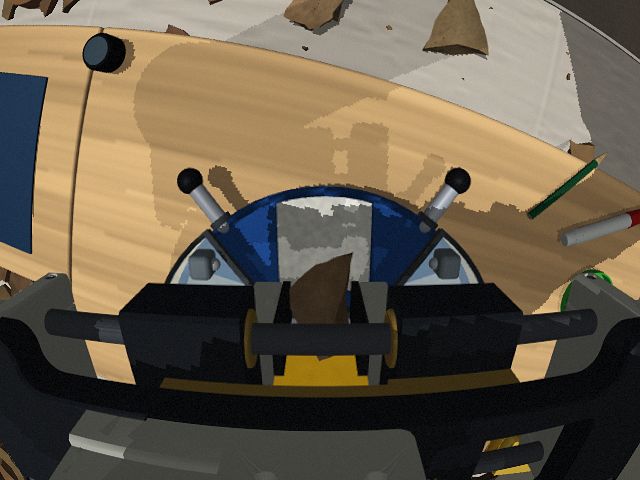

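```bash
python3 -m creep '[{"ax":0,"ay":0,"az":0,"tx":0.02,"ty":0.003,"tz":0.0,"fingers":0.02},{"ax":0,"ay":0,"az":0,"tx":0.04,"ty":0.003,"tz":0.0,"fingers":0.02},{"ax":0,"ay":0,"az":0,"tx":0.06,"ty":0.003,"tz":0.0,"fingers":0.02},{"ax":0,"ay":0,"az":0,"tx":0.075,"ty":0.003,"tz":0.0,"fingers":0.02},{"ax":0,"ay":0,"az":0,"tx":0.085,"ty":0.003,"tz":0.0,"fingers":0.02}]' 25
python3 -m creep '[{"ax":0,"ay":0,"az":0,"tx":0.006,"ty":0,"tz":0,"fingers":0.02},{"ax":0,"ay":0,"az":0,"tx":0.011,"ty":0,"tz":0,"fingers":0.02},{"ax":0,"ay":0,"az":0,"tx":0.011,"ty":0,"tz":0,"fingers":0.02},{"ax":0,"ay":0,"az":0,"tx":0.011,"ty":0,"tz":0,"fingers":0.02}]' 25
python3 - <<'E'
from h import *
cap('wrist','w30.png')
go((*st(-.087,0)[:2],.053,105.14))
E
```

```text
time_s: 30.2
tcp_pos: [0.4925, 0.1622, 0.0637]
eef_rot: [141.0, 90.0, 155.9]
contact_force: [0.1, 0.4, 0.2]
gripper_width: 0.0273
time_s: 30.6
tcp_pos: [0.4932, 0.164, 0.0542]
eef_rot: [30.1, 89.9, 45.1]
contact_force: [0.4, 0.7, -0.2]
gripper_width: 0.0275
now [0.4932 0.1641 0.0543] psi 105.05 j [  40.    14.3  -29.7   -0.   -45.9 -115. ] F [-0.8619  0.4824 -0.3565] w 0.0279 t 30.65
t [ 0.0013 -0.0008 -0.0005] a [-0.09  0.1  -0.06]
```

View pics/w30.png

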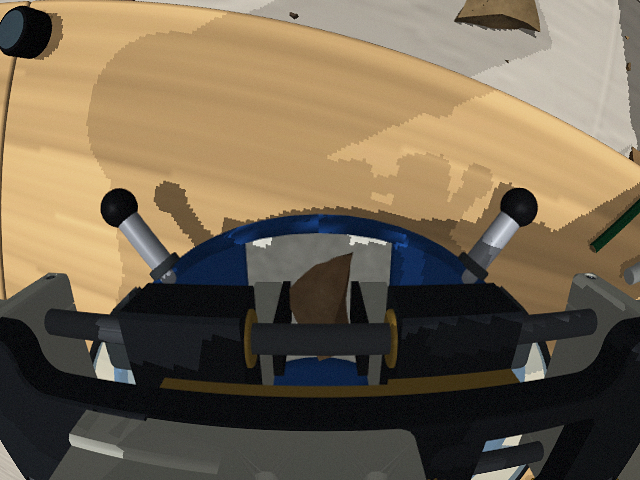

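```bash
python3 -m creep '[{"ax":0,"ay":0,"az":0,"tx":0.001,"ty":0,"tz":0,"fingers":0.045},{"ax":0,"ay":0,"az":0,"tx":0.001,"ty":0,"tz":0,"fingers":0.045},{"ax":0,"ay":0,"az":0,"tx":0.001,"ty":0,"tz":0,"fingers":0.045},{"ax":0,"ay":0,"az":0,"tx":0.001,"ty":0,"tz":0,"fingers":0.045},{"ax":0,"ay":0,"az":0,"tx":-0.01,"ty":0,"tz":0,"fingers":0.045}]' 25
python3 -m creep '[{"ax":0,"ay":0,"az":0,"tx":-0.02,"ty":0,"tz":0,"fingers":0.045},{"ax":0,"ay":0,"az":0,"tx":-0.05,"ty":0,"tz":0,"fingers":0.02},{"ax":0,"ay":0,"az":0,"tx":-0.085,"ty":0,"tz":0,"fingers":0},{"ax":0,"ay":0,"az":0,"tx":-0.085,"ty":0,"tz":0,"fingers":0},{"ax":0,"ay":0,"az":0,"tx":-0.085,"ty":0,"tz":0,"fingers":0}]' 25
python3 - <<'E'
from h import *
c=cap('wrist','w31.png')
go(sp(231.14,-.05,.14))
E
```

```text
time_s: 31.15
tcp_pos: [0.4917, 0.1633, 0.0624]
eef_rot: [173.5, 89.9, -171.5]
contact_force: [-0.1, -0.9, -0.3]
gripper_width: 0.0422
time_s: 31.65
tcp_pos: [0.493, 0.1644, 0.15]
eef_rot: [35.5, 89.8, 50.6]
contact_force: [-0.1, 0.0, -0.3]
gripper_width: 0.0185
now [0.4924 0.1639 0.149 ] psi 105.06 j [  40.1    8.1  -23.    -0.1  -58.8 -115. ] F [-0.0868  0.6216  0.4922] w 0.0143 t 31.7
t [ 0.0088 -0.044  -0.0569] a [-36.08   0.09  -0.06]
```

View pics/w31.png

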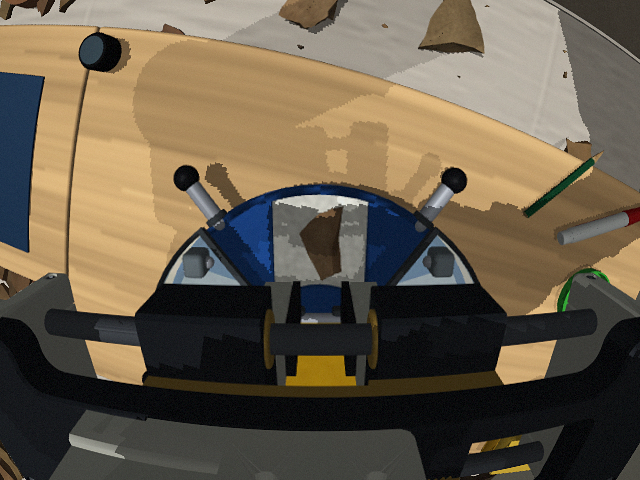

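Sherd 3 is flat in its pocket at (322,243) and the wheel is square. Now the third push.

```bash
python3 -m creep '[{"ax":-8,"ay":0,"az":0,"tx":0,"ty":-0.015,"tz":-0.02,"fingers":0},{"ax":-16,"ay":0,"az":0,"tx":0,"ty":-0.03,"tz":-0.04,"fingers":0},{"ax":-24,"ay":0,"az":0,"tx":0.005,"ty":-0.044,"tz":-0.057,"fingers":0},{"ax":-32,"ay":0,"az":0,"tx":0.009,"ty":-0.044,"tz":-0.057,"fingers":0},{"ax":-36,"ay":0,"az":0,"tx":0.009,"ty":-0.044,"tz":-0.057,"fingers":0}]' 25
python3 - <<'E'
from h import *
go(sp(231.14,-.045,.041))
E
```

```text
time_s: 32.2
tcp_pos: [0.4477, 0.1055, 0.1384]
eef_rot: [136.2, 89.9, -172.5]
contact_force: [0.5, 0.4, -0.0]
gripper_width: 0.0003
now [0.4477 0.1055 0.1384] psi 141.32 j [ 37.9   3.1 -30.4  -0.1 -56.6 -76.5] F [ 0.5108  0.3886 -0.0289] w 0.0003 t 32.2
t [ 0.0974 -0.0053  0.0017] a [ 0.18 -0.07 -0.06]
```

```bash
python3 -m creep '[{"ax":0,"ay":0,"az":0,"tx":0.04,"ty":-0.004,"tz":0.001,"fingers":0},{"ax":0,"ay":0,"az":0,"tx":0.08,"ty":-0.004,"tz":0.001,"fingers":0},{"ax":0,"ay":0,"az":0,"tx":0.097,"ty":-0.005,"tz":0.001,"fingers":0},{"ax":0,"ay":0,"az":0,"tx":0.097,"ty":-0.005,"tz":0.001,"fingers":0},{"ax":0,"ay":0,"az":0,"tx":0.097,"ty":-0.005,"tz":0.001,"fingers":0}]' 25
python3 - <<'E'
from h import *
go(*[sp(231.14+a,-.027,.041) for a in (0,6,12,18,24)])
E
```

```text
time_s: 32.7
tcp_pos: [0.4535, 0.104, 0.0425]
eef_rot: [155.8, 90.0, -153.1]
contact_force: [0.0, -0.1, 0.6]
gripper_width: 0.0004
now [0.4535 0.104  0.0425] psi 141.06 j [ 37.3  10.7 -36.9  -0.  -42.5 -76.2] F [ 0.011  -0.0644  0.6093] w 0.0004 t 32.7
t [ 0.0015 -0.0177 -0.0008] a [-0.08 -0.04 -0.02]
t [ 0.0015 -0.0327 -0.0028] a [-6.08 -0.04 -0.02]
t [ 0.0015 -0.0478 -0.0032] a [-12.08  -0.03  -0.02]
t [ 0.0015 -0.0629 -0.0021] a [-18.08  -0.03  -0.02]
t [ 0.0015 -0.0778  0.0006] a [-24.08  -0.03  -0.02]
```

```bash
python3 -m creep '[{"ax":0,"ay":0,"az":0,"tx":0.001,"ty":-0.0175,"tz":-0.001,"fingers":0},{"ax":-6,"ay":0,"az":0,"tx":0.0015,"ty":-0.0325,"tz":-0.003,"fingers":0},{"ax":-12,"ay":0,"az":0,"tx":0.0015,"ty":-0.048,"tz":-0.003,"fingers":0},{"ax":-18,"ay":0,"az":0,"tx":0.0015,"ty":-0.063,"tz":-0.002,"fingers":0},{"ax":-24,"ay":0,"az":0,"tx":0.0015,"ty":-0.078,"tz":0.0005,"fingers":0}]' 25
python3 - <<'E'
from h import *
go(*[sp(231.14+a,-.027,.041) for a in (30,36,42,48,54)])
E
```

```text
time_s: 33.2
tcp_pos: [0.5153, 0.056, 0.0426]
eef_rot: [-23.4, 89.8, 51.9]
contact_force: [-3.2, 4.7, 0.4]
gripper_width: 0.0008
now [0.5153 0.056  0.0426] psi 165.29 j [ 27.9  15.1 -30.5  -0.1 -44.2 -42.5] F [-3.2132  4.6899  0.3774] w 0.0008 t 33.2
t [ 0.0017 -0.0142 -0.0027] a [-5.85  0.16  0.08]
t [ 0.0017 -0.0293 -0.0032] a [-11.85   0.16   0.09]
t [ 0.0017 -0.0444 -0.0021] a [-17.85   0.15   0.1 ]
t [ 0.0017 -0.0593  0.0005] a [-23.85   0.15   0.1 ]
t [ 0.0018 -0.0738  0.0047] a [-29.85   0.14   0.11]
```

```bash
python3 -m creep '[{"ax":-6,"ay":0,"az":0,"tx":0.001,"ty":-0.014,"tz":-0.0025,"fingers":0},{"ax":-12,"ay":0,"az":0,"tx":0.0015,"ty":-0.029,"tz":-0.003,"fingers":0},{"ax":-18,"ay":0,"az":0,"tx":0.0015,"ty":-0.044,"tz":-0.002,"fingers":0},{"ax":-24,"ay":0,"az":0,"tx":0.0015,"ty":-0.059,"tz":0.0005,"fingers":0},{"ax":-30,"ay":0,"az":0,"tx":0.0015,"ty":-0.074,"tz":0.0045,"fingers":0}]' 25
python3 - <<'E'
from h import *
go(*[sp(231.14+a,-.027,.041) for a in (59,64,69,72)])
E
```

```text
time_s: 33.7
tcp_pos: [0.5876, 0.0409, 0.0411]
eef_rot: [-45.1, 89.9, 60.2]
contact_force: [-3.6, 2.4, 0.2]
gripper_width: 0.0007
now [0.5876 0.0409 0.0411] psi -164.72 j [ 22.9  21.  -21.6  -0.1 -47.3  -7.6] F [-3.5633  2.4486  0.2322] w 0.0007 t 33.7
t [ 0.0001 -0.013  -0.0011] a [-4.86  0.07  0.07]
t [ 0.0001 -0.0256 -0.0018] a [-9.86  0.06  0.08]
t [ 0.0002 -0.0382 -0.0015] a [-14.86   0.06   0.08]
t [ 0.0002 -0.0457 -0.0007] a [-17.86   0.06   0.08]
```

```bash
python3 -m creep '[{"ax":-5,"ay":0,"az":0,"tx":0,"ty":-0.013,"tz":-0.001,"fingers":0},{"ax":-10,"ay":0,"az":0,"tx":0,"ty":-0.0255,"tz":-0.002,"fingers":0},{"ax":-15,"ay":0,"az":0,"tx":0,"ty":-0.038,"tz":-0.0015,"fingers":0},{"ax":-18,"ay":0,"az":0,"tx":0,"ty":-0.045,"tz":-0.001,"fingers":0},{"ax":-18,"ay":0,"az":0,"tx":0,"ty":-0.045,"tz":-0.001,"fingers":0}]' 25
python3 -m creep '[{"ax":0,"ay":0,"az":0,"tx":0,"ty":0.002,"tz":0,"fingers":0},{"ax":0,"ay":0,"az":0,"tx":0,"ty":0.015,"tz":-0.005,"fingers":0},{"ax":0,"ay":0,"az":0,"tx":-0.02,"ty":0.025,"tz":-0.01,"fingers":0},{"ax":0,"ay":0,"az":0,"tx":-0.06,"ty":0.025,"tz":-0.015,"fingers":0},{"ax":0,"ay":0,"az":0,"tx":-0.1,"ty":0.025,"tz":-0.02,"fingers":0}]' 25
python3 - <<'E'
from h import *
c=cap('top','t32.png')['pixels'];cv2.imwrite('pics/t32z.png',cv2.resize(c[185:305,170:330],None,fx=5,fy=5,interpolation=cv2.INTER_CUBIC)); cap('wrist','w32.png')
go()
E
```

```text
time_s: 34.2
tcp_pos: [0.6325, 0.0521, 0.0412]
eef_rot: [-95.1, 89.8, 28.0]
contact_force: [0.1, 0.4, -0.5]
gripper_width: 0.0004
time_s: 34.7
tcp_pos: [0.6192, 0.0198, 0.1408]
eef_rot: [35.8, 89.9, 158.8]
contact_force: [1.0, 0.4, 0.1]
gripper_width: 0.0006
now [0.6239 0.0204 0.1466] psi -146.99 j [ 19.8  17.6 -10.9   0.1 -61.   13.2] F [0.3747 0.7669 0.6069] w 0.0003 t 34.8
```

View pics/t32z.png

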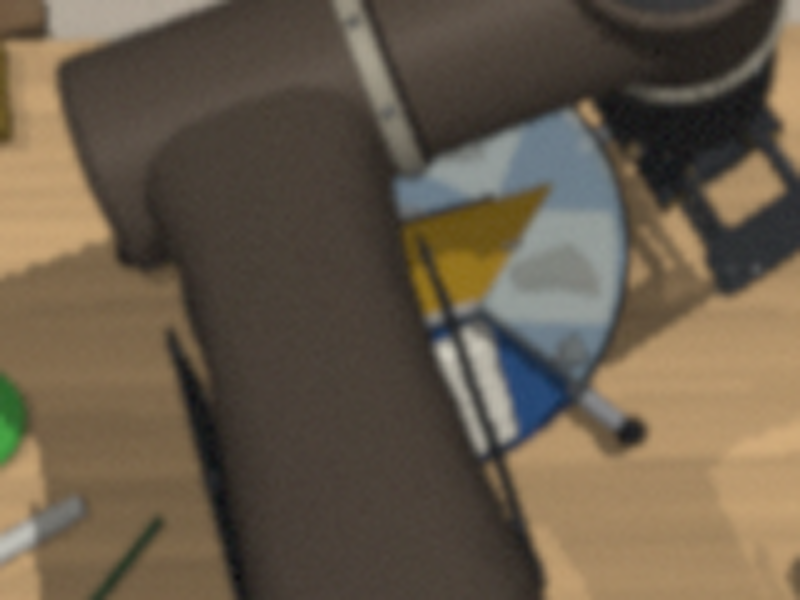

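The wheel is at its notch again (ball at (631,430)) and sherd 3 is under the hood. Next I'll measure the cover and go behind it.

```bash
python3 - <<'E'
from h import *
go((.624,.02,.21,-110),(*st(.04,0)[:2],.21,-74.86),(*st(.04,0)[:2],.13,-74.86))
E
python3 -m creep '[{"ax":-8,"ay":0,"az":0,"tx":-0.03,"ty":0,"tz":0,"fingers":0},{"ax":-16,"ay":0,"az":0,"tx":-0.065,"ty":0,"tz":0,"fingers":0},{"ax":-24,"ay":0,"az":0,"tx":-0.065,"ty":0,"tz":0,"fingers":0},{"ax":-32,"ay":0,"az":0,"tx":-0.065,"ty":0,"tz":0,"fingers":0},{"ax":-40,"ay":0,"az":0,"tx":-0.065,"ty":0,"tz":0,"fingers":0}]' 25
python3 - <<'E'
from h import *
go((*st(.04,0)[:2],.21,-74.86),(*st(.04,0)[:2],.13,-74.86))
E
```

```text
now [0.6239 0.0204 0.1466] psi -146.99 j [ 19.8  17.6 -10.9   0.1 -61.   13.2] F [0.3747 0.7669 0.6069] w 0.0003 t 34.8
t [-0.0634 -0.0005 -0.0006] a [-36.99  -0.4    0.51]
t [-0.0631 -0.0895  0.1519] a [-72.13  -0.56   0.39]
t [ 0.0169 -0.0886  0.1522] a [-72.13  -0.56   0.39]
time_s: 35.3
tcp_pos: [0.62, 0.0204, 0.2053]
eef_rot: [-117.7, 89.9, 45.6]
contact_force: [0.1, 0.1, 0.7]
gripper_width: 0.0002
now [0.62   0.0204 0.2053] psi -106.69 j [ 19.9  15.2  -6.1  -0.1 -68.6  53.5] F [0.0577 0.0627 0.6856] w 0.0002 t 35.3
t [-0.0045 -0.1672  0.0548] a [-31.83  -0.09   0.09]
t [ 0.0755 -0.1671  0.0549] a [-31.83  -0.09   0.09]
```

```bash
python3 -m creep '[{"ax":-8,"ay":0,"az":0,"tx":-0.005,"ty":-0.04,"tz":0.012,"fingers":0},{"ax":-16,"ay":0,"az":0,"tx":-0.005,"ty":-0.08,"tz":0.025,"fingers":0},{"ax":-24,"ay":0,"az":0,"tx":-0.005,"ty":-0.12,"tz":0.04,"fingers":0},{"ax":-32,"ay":0,"az":0,"tx":-0.005,"ty":-0.167,"tz":0.055,"fingers":0},{"ax":-32,"ay":0,"az":0,"tx":-0.005,"ty":-0.167,"tz":0.055,"fingers":0}]' 25
python3 - <<'E'
from h import *
cap('wrist','w33.png'); c=cap('scene','s33.png')['pixels']; cv2.imwrite('pics/s33z.png',cv2.resize(c[100:260,190:390],None,fx=4,fy=3.75,interpolation=cv2.INTER_CUBIC))
go((*st(.035,0)[:2],.13,-74.86))
E
```

```text
time_s: 35.8
tcp_pos: [0.6161, 0.2009, 0.2096]
eef_rot: [-132.0, 89.9, 63.4]
contact_force: [-0.2, -1.1, 0.4]
gripper_width: 0.0006
now [0.6161 0.1974 0.2097] psi -74.91 j [ 35.   17.6  -2.3  -0.  -70.1  70.1] F [-0.0066 -0.9173 -0.1341] w 0.0008 t 35.9
t [0.0797 0.0009 0.0058] a [-0.05 -0.03  0.04]
```

View pics/w33.png

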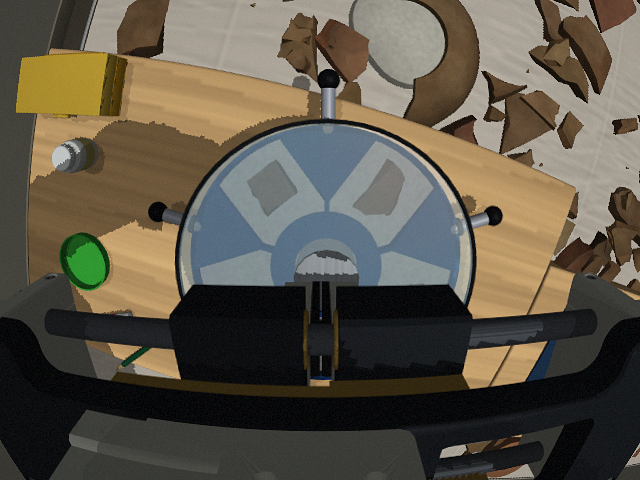

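View pics/s33z.png

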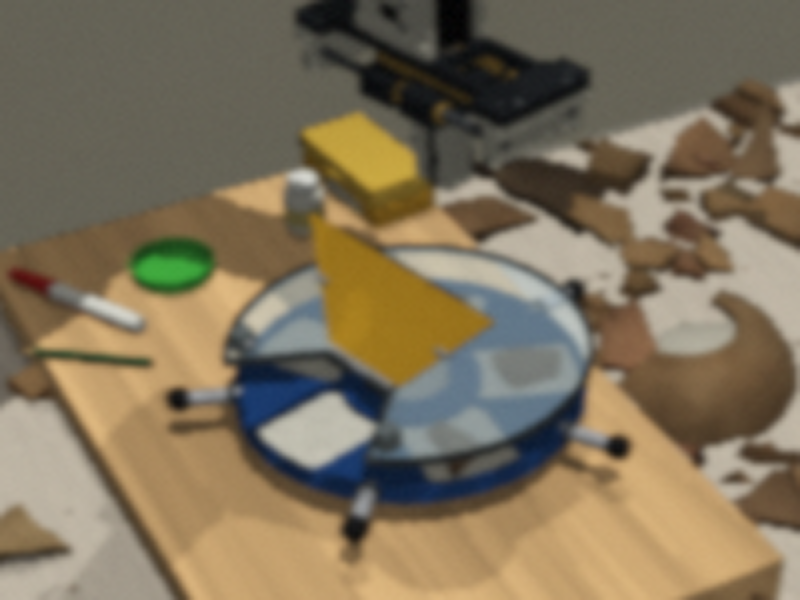

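Everything lines up: the pocket in the opening is empty, sherds are under the hood, and the fingers hang behind the cover. I'll descend and push it over.

```bash
python3 -m creep '[{"ax":0,"ay":0,"az":0,"tx":0.03,"ty":0,"tz":0.002,"fingers":0},{"ax":0,"ay":0,"az":0,"tx":0.06,"ty":0,"tz":0.005,"fingers":0},{"ax":0,"ay":0,"az":0,"tx":0.08,"ty":0,"tz":0.006,"fingers":0},{"ax":0,"ay":0,"az":0,"tx":0.08,"ty":0,"tz":0.006,"fingers":0}]' 25
python3 -m creep '[{"ax":0,"ay":0,"az":0,"tx":0,"ty":0,"tz":0.01,"fingers":0},{"ax":0,"ay":0,"az":0,"tx":0,"ty":0,"tz":0.02,"fingers":0},{"ax":0,"ay":0,"az":0,"tx":0,"ty":0,"tz":0.03,"fingers":0},{"ax":0,"ay":0,"az":0,"tx":0,"ty":0,"tz":0.04,"fingers":0},{"ax":0,"ay":0,"az":0,"tx":0,"ty":0,"tz":0.05,"fingers":0}]' 25
python3 - <<'E'
from h import *
c=cap('scene','s34.png')['pixels']; cv2.imwrite('pics/s34z.png',cv2.resize(c[100:260,190:390],None,fx=4,fy=3.75,interpolation=cv2.INTER_CUBIC))
go((*st(-.045,0)[:2],.13,-74.86))
E
```

```text
time_s: 36.3
tcp_pos: [0.609, 0.1926, 0.127]
eef_rot: [4.5, 89.7, -160.6]
contact_force: [0.5, 0.6, 0.1]
gripper_width: 0.0006
time_s: 36.8
tcp_pos: [0.5625, 0.1824, 0.1308]
eef_rot: [-153.6, 89.8, 41.4]
contact_force: [0.9, -0.0, 1.3]
gripper_width: 0.0003
now [0.5609 0.1818 0.1306] psi -74.96 j [ 36.9  15.6 -15.9  -0.1 -58.4  68.2] F [-2.2705 -2.0036 -0.853 ] w 0.0003 t 36.85
t [0.0006 0.0003 0.0285] a [-0.1  -0.07  0.08]
```

View pics/s34z.png

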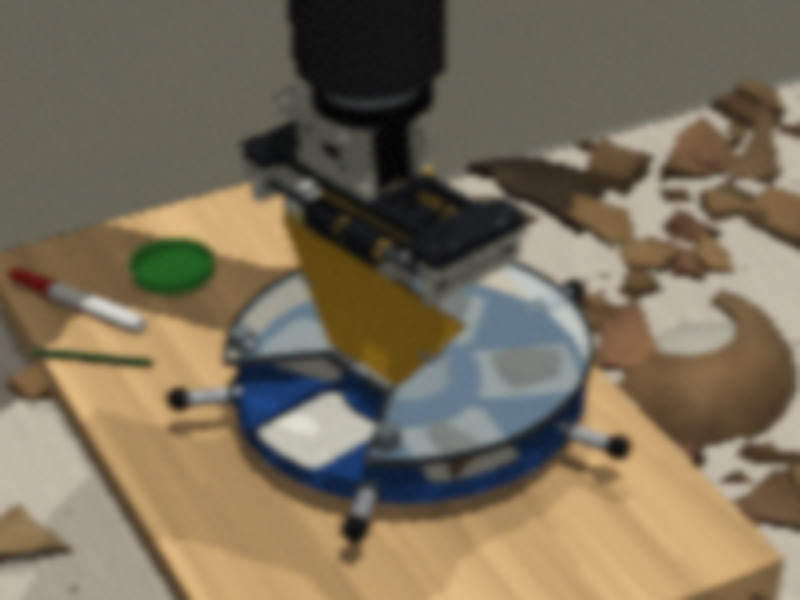

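```bash
python3 -m creep '[{"ax":0,"ay":0,"az":0,"tx":0,"ty":0,"tz":0.01,"fingers":0},{"ax":0,"ay":0,"az":0,"tx":0,"ty":0,"tz":0.02,"fingers":0},{"ax":0,"ay":0,"az":0,"tx":0,"ty":0,"tz":0.03,"fingers":0},{"ax":0,"ay":0,"az":0,"tx":0,"ty":0,"tz":0.04,"fingers":0},{"ax":0,"ay":0,"az":0,"tx":0,"ty":0,"tz":0.045,"fingers":0}]' 25
python3 -m creep '[{"ax":0,"ay":0,"az":0,"tx":0,"ty":0,"tz":0,"fingers":0},{"ax":0,"ay":0,"az":0,"tx":0,"ty":0,"tz":0,"fingers":0},{"ax":0,"ay":0,"az":0,"tx":-0.01,"ty":0,"tz":0,"fingers":0},{"ax":0,"ay":0,"az":0,"tx":-0.03,"ty":0,"tz":0,"fingers":0},{"ax":0,"ay":0,"az":0,"tx":-0.03,"ty":0,"tz":0,"fingers":0}]' 25
python3 - <<'E'
from h import *
c=cap('scene','s35.png')['pixels']; cv2.imwrite('pics/s35z.png',cv2.resize(c[100:260,190:390],None,fx=4,fy=3.75,interpolation=cv2.INTER_CUBIC))
go((*st(-.114,0)[:2],.16,-74.86))
E
```

```text
time_s: 37.35
tcp_pos: [0.5182, 0.1702, 0.1297]
eef_rot: [-99.4, 90.0, 95.7]
contact_force: [0.2, 0.0, -0.2]
gripper_width: 0.0002
time_s: 37.85
tcp_pos: [0.5214, 0.1714, 0.1629]
eef_rot: [-164.9, 89.7, 30.2]
contact_force: [-0.6, -0.2, -0.8]
gripper_width: 0.0004
now [0.5207 0.1712 0.1615] psi -74.95 j [ 38.7  10.1 -18.8   0.  -60.9  66.4] F [ 0.7463 -0.2817 -0.7449] w 0.0006 t 37.9
t [0.0013 0.0006 0.0559] a [-0.09 -0.21  0.09]
```

View pics/s35z.png

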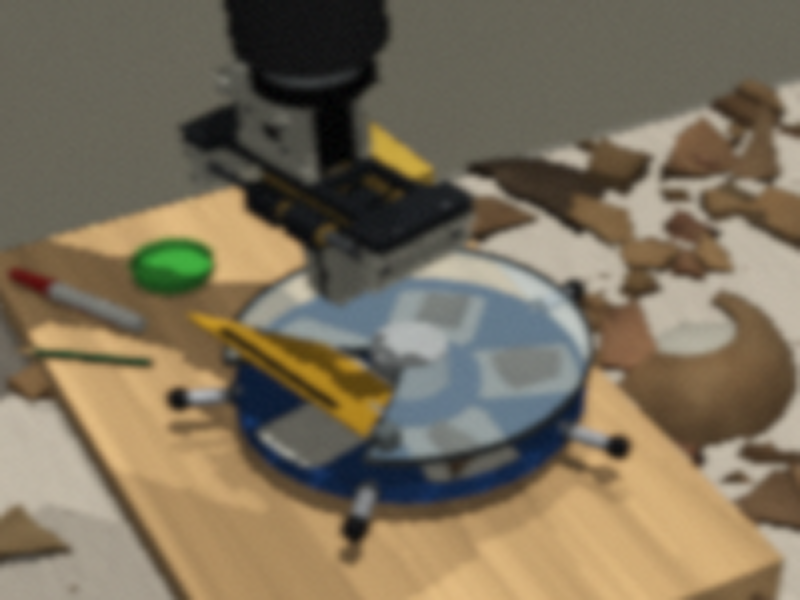

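The cover has tipped over and is sinking shut. I'll move above its free edge.

```bash
python3 -m creep '[{"ax":0,"ay":0,"az":0,"tx":0,"ty":0,"tz":0.02,"fingers":0},{"ax":0,"ay":0,"az":0,"tx":0,"ty":0,"tz":0.04,"fingers":0},{"ax":0,"ay":0,"az":0,"tx":0,"ty":0,"tz":0.056,"fingers":0},{"ax":0,"ay":0,"az":0,"tx":0,"ty":0,"tz":0.056,"fingers":0},{"ax":0,"ay":0,"az":0,"tx":0,"ty":0,"tz":0.056,"fingers":0}]' 25
python3 - <<'E'
from h import *
c=cap('scene','s36.png')['pixels']; cv2.imwrite('pics/s36z.png',cv2.resize(c[100:260,190:390],None,fx=4,fy=3.75,interpolation=cv2.INTER_CUBIC))
go((*st(-.114,0)[:2],.107,-74.86),(*st(-.114,0)[:2],.087,-74.86))
E
```

```text
time_s: 38.4
tcp_pos: [0.4657, 0.1563, 0.16]
eef_rot: [-150.4, 89.9, 44.7]
contact_force: [-0.3, -0.5, 0.1]
gripper_width: 0.0003
now [0.466  0.1564 0.1599] psi -74.94 j [ 41.5   4.9 -25.3  -0.  -59.8  63.5] F [-0.0758 -0.4025 -0.2764] w 0.0001 t 38.45
t [ 0.0529  0.0005 -0.0007] a [-0.08 -0.08  0.05]
t [ 0.0729  0.0005 -0.0007] a [-0.08 -0.08  0.05]
```

View pics/s36z.png

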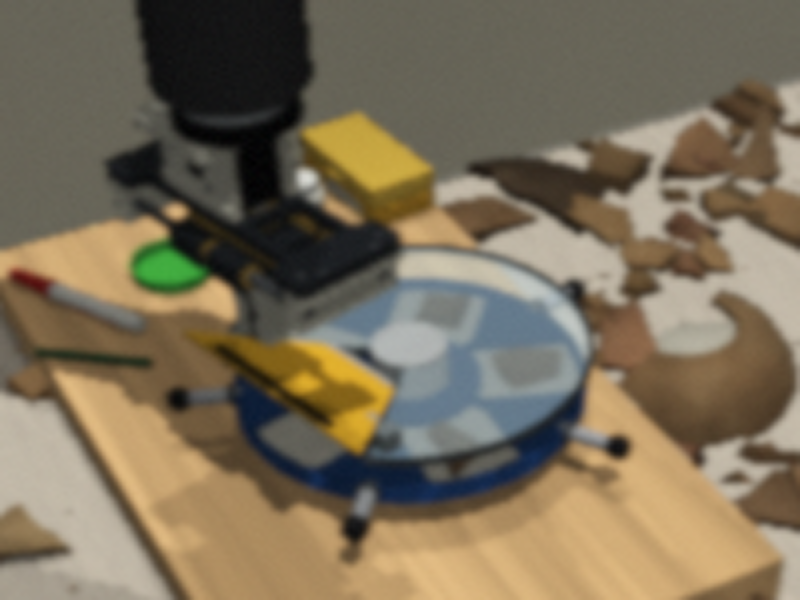

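```bash
python3 -m creep '[{"ax":0,"ay":0,"az":0,"tx":0.02,"ty":0,"tz":-0.001,"fingers":0},{"ax":0,"ay":0,"az":0,"tx":0.035,"ty":0,"tz":-0.001,"fingers":0},{"ax":0,"ay":0,"az":0,"tx":0.045,"ty":0,"tz":-0.001,"fingers":0},{"ax":0,"ay":0,"az":0,"tx":0.053,"ty":0,"tz":-0.001,"fingers":0},{"ax":0,"ay":0,"az":0,"tx":0.053,"ty":0,"tz":-0.001,"fingers":0}]' 25
python3 -m creep '[{"ax":0,"ay":0,"az":0,"tx":0.004,"ty":0,"tz":0,"fingers":0},{"ax":0,"ay":0,"az":0,"tx":0.007,"ty":0,"tz":0,"fingers":0},{"ax":0,"ay":0,"az":0,"tx":0.01,"ty":0,"tz":0,"fingers":0},{"ax":0,"ay":0,"az":0,"tx":0.013,"ty":0,"tz":0,"fingers":0},{"ax":0,"ay":0,"az":0,"tx":0.015,"ty":0,"tz":0,"fingers":0}]' 25
python3 - <<'E'
from h import *
cap('wrist','w37.png');c=cap('scene','s37.png')['pixels']; cv2.imwrite('pics/s37z.png',cv2.resize(c[100:260,190:390],None,fx=4,fy=3.75,interpolation=cv2.INTER_CUBIC))
go((*st(-.114,0)[:2],.087,-74.86))
E
```

```text
time_s: 38.95
tcp_pos: [0.4662, 0.1561, 0.1057]
eef_rot: [7.9, 89.9, -157.1]
contact_force: [-0.4, -0.1, 0.8]
gripper_width: 0.0002
time_s: 39.45
tcp_pos: [0.4666, 0.1564, 0.0919]
eef_rot: [-153.4, 89.9, 41.7]
contact_force: [-7.8, -0.6, 18.4]
gripper_width: 0.0002
now [0.4665 0.1564 0.0923] psi -74.93 j [ 41.5   9.1 -30.4   0.  -50.4  63.6] F [-2.0938 -1.2319  5.383 ] w 0.0005 t 39.55
t [ 0.0053  0.0004 -0.0003] a [-0.07 -0.06  0.03]
```

View pics/s37z.png

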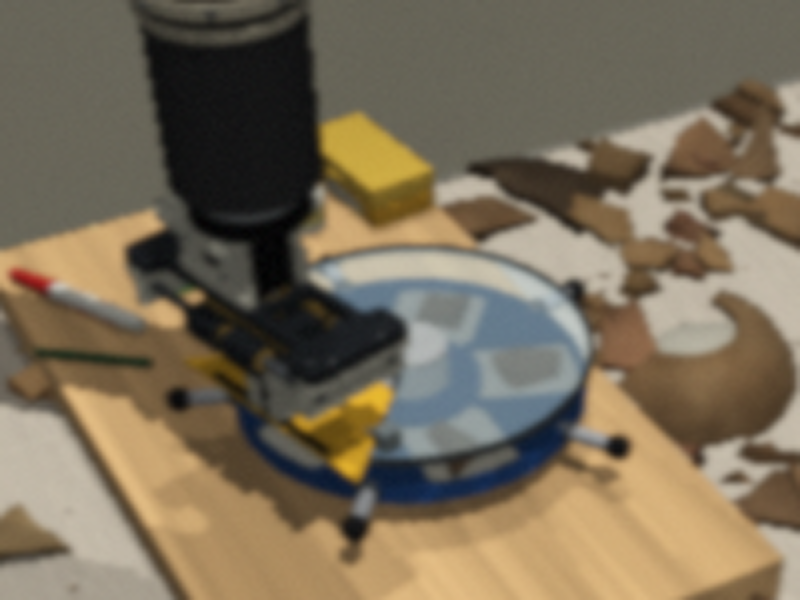

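```bash
python3 -m creep '[{"ax":0,"ay":0,"az":0,"tx":0.001,"ty":0,"tz":0,"fingers":0},{"ax":0,"ay":0,"az":0,"tx":0.002,"ty":0,"tz":0,"fingers":0},{"ax":0,"ay":0,"az":0,"tx":0.003,"ty":0,"tz":0,"fingers":0}]' 25
python3 -m creep '[{"ax":0,"ay":0,"az":0,"tx":0.001,"ty":0,"tz":0,"fingers":0},{"ax":0,"ay":0,"az":0,"tx":0.002,"ty":0,"tz":0,"fingers":0},{"ax":0,"ay":0,"az":0,"tx":0.003,"ty":0,"tz":0,"fingers":0}]' 25
```

```text
time_s: 39.85
tcp_pos: [0.4667, 0.1564, 0.0914]
eef_rot: [-171.9, 89.9, 23.2]
contact_force: [-15.9, -1.6, 37.1]
gripper_width: 0.0006
time_s: 40.15
tcp_pos: [0.4669, 0.1564, 0.0907]
eef_rot: [-177.4, 89.8, 17.8]
contact_force: [-26.7, -3.1, 60.7]
gripper_width: 0.0007
```

The force climbed to 61 N against a hard stop, so I'll back off and inspect.

```bash
python3 -m creep '[{"ax":0,"ay":0,"az":0,"tx":-0.01,"ty":0,"tz":0,"fingers":0},{"ax":0,"ay":0,"az":0,"tx":-0.03,"ty":0,"tz":0,"fingers":0},{"ax":0,"ay":0,"az":0,"tx":-0.07,"ty":0,"tz":0,"fingers":0},{"ax":0,"ay":0,"az":0,"tx":-0.11,"ty":0,"tz":0.02,"fingers":0},{"ax":0,"ay":0,"az":0,"tx":-0.11,"ty":-0.04,"tz":0.02,"fingers":0}]' 25
python3 -m creep '[{"ax":0,"ay":0,"az":0,"tx":-0.05,"ty":-0.1,"tz":0,"fingers":0},{"ax":0,"ay":0,"az":0,"tx":-0.05,"ty":-0.14,"tz":0,"fingers":0},{"ax":0,"ay":0,"az":0,"tx":-0.05,"ty":-0.18,"tz":0,"fingers":0},{"ax":0,"ay":0,"az":0,"tx":-0.05,"ty":-0.18,"tz":0,"fingers":0}]' 25
python3 - <<'E'
from h import *
cap('wrist','w38.png');c=cap('scene','s38.png'); im=c['pixels']; cv2.imwrite('pics/s38z.png',cv2.resize(im[140:260,220:360],None,fx=5.5,fy=5,interpolation=cv2.INTER_CUBIC))
t=cap('top','t38.png')
P=cloud(c); a=np.radians(YAW); Q=P-np.array([*AX,.045]); L=np.stack([Q[...,0]*np.cos(a)+Q[...,1]*np.sin(a),-Q[...,0]*np.sin(a)+Q[...,1]*np.cos(a),Q[...,2]],-1)
hsv=cv2.cvtColor(im,cv2.COLOR_BGR2HSV); m=(hsv[...,0]>17)&(hsv[...,0]<32)&(hsv[...,1]>170)&(L[...,0]<-.04)&(L[...,0]>-.14)&(abs(L[...,1])<.1)&(L[...,2]>.05)
X=L[m]; A=np.c_[X[:,0],np.ones(len(X))]; k=np.linalg.lstsq(A,X[:,2],rcond=None)[0]; print(m.sum(),'slope angle',np.arctan(-k[0]),'z at hinge/edge',k@[-.042,1],k@[-.121,1])
for x0 in np.arange(-.12,-.04,.015):
    q=X[(X[:,0]>x0)&(X[:,0]<x0+.015)]; print(round(x0,3),len(q),np.median(q[:,2]) if len(q) else None)
go()
E
```

```text
time_s: 40.65
tcp_pos: [0.4383, 0.1891, 0.2014]
eef_rot: [-156.8, 89.4, 38.1]
contact_force: [1.1, 1.9, -0.1]
gripper_width: 0.0005
time_s: 41.05
tcp_pos: [0.3891, 0.3661, 0.2469]
eef_rot: [-136.7, 89.8, 58.3]
contact_force: [-0.3, 0.2, 0.1]
gripper_width: 0.0003
852 slope angle 0.02347582211663116 z at hinge/edge 0.07493405894973176 0.07678898966903412
-0.12 198 0.07585684336231549
-0.105 190 0.07576899092541657
-0.09 140 0.07596055238949327
-0.075 127 0.07584131184399227
-0.06 64 0.07564558252879779
-0.045 0 None
now [0.3892 0.3655 0.2457] psi -74.79 j [ 64.3   5.5 -12.9   0.  -71.5  40.9] F [-0.1318 -0.6545  0.0671] w 0.0007 t 41.2
```

View pics/s38z.png

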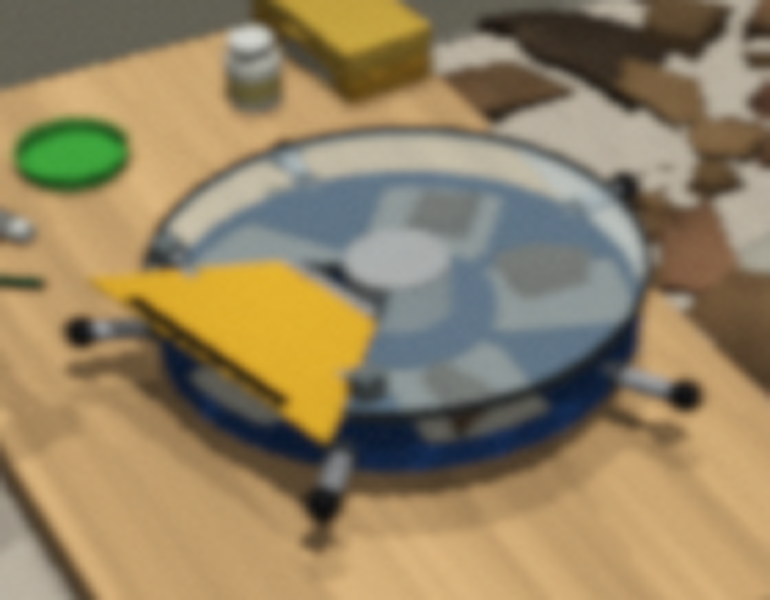

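View pics/w38.png

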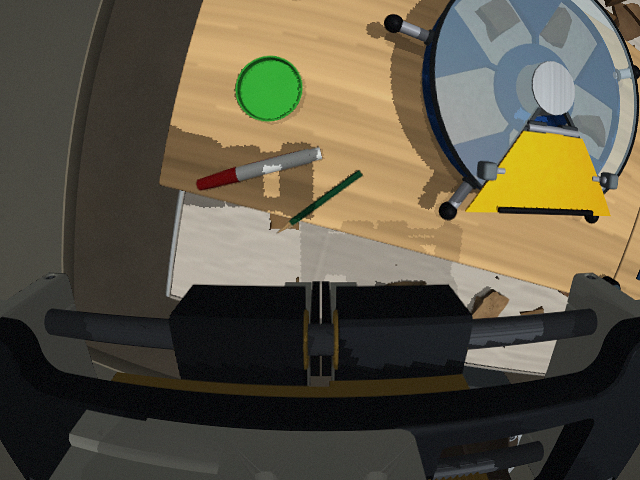

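The cover is flat (tilt ≈0.02 rad by depth) and stays down untouched. Last, I'll check the wheel, the mat and the bystanders in the top view.

Run:
```python
from h import *
t=viewer.capture('top'); im=t['pixels']; cv2.imwrite('pics/t39.png',cv2.resize(im[185:310,120:510],None,fx=2.05,fy=2.05,interpolation=cv2.INTER_CUBIC))
g=im.max(2).astype(float); hs=[]
for k in range(5):
    a=np.radians(YAW+72*k); u,v=proj(t,[AX[0]+.163*np.cos(a),AX[1]+.163*np.sin(a),.082])[0]; y0,x0=int(round(v)),int(round(u))
    w=np.clip(60-g[y0-6:y0+7,x0-6:x0+7],0,None); yy,xx=np.mgrid[y0-6:y0+7,x0-6:x0+7]
    W=onplane(t,[(w*xx).sum()/w.sum(),(w*yy).sum()/w.sum()],.082)[0,:2]-AX; d=(np.degrees(np.arctan2(W[1],W[0]))-YAW-72*k+180)%360-180; print(k,round(np.hypot(*W),4),round(d,2))
```

```text
0 0.1646 -0.56
1 0.1638 0.4
2 0.164 -0.28
3 0.1634 -0.67
4 0.1634 -0.49
```

View pics/t39.png

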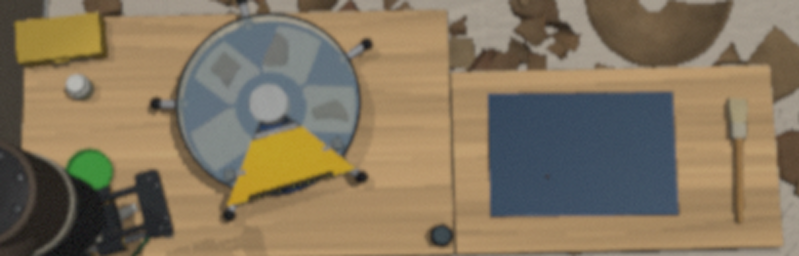

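The wheel is within 0.7° of its notch, three sherds lie in separate pockets under the hood, the cover is shut and the mat is empty except for the tiny chip. I'll hand the job in.

```bash
python3 -c "
from plant import order; print(order.close_job())"
```

```text
the job is handed in; nothing more can be done
None
```

All three sherds are in the carousel, each flat in its own pocket under the hood. The yellow cover is shut over an empty pocket, and I handed the job in at about 41 s. By size they look like sherd_12, sherd_00 and sherd_09.

**Last checks**
- **Wheel:** all five spokes were within 0.7° of the notch.
- **Cover:** depth showed it flat (about 0.02 rad tilt), and it stayed down after I let go.
- **Rest of the table:** the gripper was touching nothing, and the dish, glue bottle, loupe and brush looked undisturbed.

**What did not go as expected**
- **Missed grasps:** the fingertips are about 33 mm shorter than the stated TCP, so the first two grasps closed above the sherd. I corrected for this afterwards.
- **First wheel push:** it stopped about 3–4° short of the notch. I loaded the second sherd that way, shifted to match, and the next push brought the wheel square.
- **Cover press:** the wrist force reached about 61 N against the hard stop. That is under the 120 N wrist limit but far more than the 5 N needed.
- **Chip on the mat:** a chip a few millimetres across is still there. I took it for debris rather than a listed sherd and left it.

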